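Load the tray magazine and latch its gate

ROBOT

A 6-joint arm with a two-finger parallel gripper is mounted at the origin on a cart in front of the work surface, level with it; the furniture and walls round the work are solid. World frame = base frame: x ahead of the robot, y to its left, z up, the work surface at z = 0. Lengths are in m, angles in rad, forces in N, time in s.
With the tool pointing down it reaches from about 0.35 to 0.85 m from the base axis. Payload 8.1 kg.
Tool frame: the origin (TCP) lies midway between the tips of the shut fingers; the grasp point (between the pads) lies 19 mm behind it (robot.tcp_to_grasp is the distance from the TCP to the grasp point, in m); x points along the fingers, y is the direction in which the jaws open and shut, and the axes are right-handed (so a half turn about x gives the same grasp; the last joint's range is limited). The gripper opens to 93 mm and grips with 3 to 60 N. Pads are 15 mm wide; open, the fingers measure 128 mm over their backs; the gripper's body (75 mm by 188 mm) begins 65 mm behind the grasp point.
Start: joints at [1.018, 0.13, 1.488, -0, 1.523, -0.085], TCP at [0.271, 0.536, 0.219] pointing down, gripper open.
Joint ranges: [-2.96, 2.96], [-0.89, 2.26], [0.02, 2.5], [-1.34, 4.48], [0, 2.73], [-2.66, 2.66]. Speed limits (rad/s): [2.39, 2.39, 2.79, 3.14, 3.14, 3.14].

INTERFACE

Orientations are given as a rotation vector (axis times angle).
In Python, from plant import robot gives the robot as it stands.
- The arm moves only by the tool play_rows, never from a script. Its argument "plan" is a list of rows, each an object with "slide": the shift along the world's x, y, z as a fraction of full scale, a list of three; "roll": the turn about the world's z as a fraction of full scale; "fingers": the gripper command: -1 is shut, 1 is fully open, values between are in proportion. A call has 1 to 20 rows; each row shifts and turns the commanded pose from where the row before left it; what a row does not reach is not made up. Full scale, the value 1, is 30 mm for a shift and 8 degrees for a turn. A row lasts 1/8 s, in which the tool goes at most 62.5 mm and 10.7 degrees, less where a joint would pass 70% of its speed; a pose out of reach is approached as far as the arm can. A call with a number of a shift or a turn outside -1 to 1 is refused whole. A call with a gripper value outside its range is refused whole. The fingers move at their own pace and stop on an object; "squeeze" is the grip in N (left out, the last holds). Time passes only in rows, so rows that do not move let the fingers close. It gives the time, the measured TCP pose, the force and the opening at its end, in the units of the state.
- robot.read_state(): the state, without advancing time (a new reading comes with each control period).
- robot.read_camera(name): name is "scene" or "top" or "wrist"; returns the picture (384x512x3 uint8, red, green, blue); there is no depth.
- robot.get_calibration(name): a dict with "fx", "fy", "cx", "cy" (pixels), "distortion" ([k1, k2, p1, p2, k3] as OpenCV has them; the pictures are not rectified), "R" (3x3) and "t" (3): a world point X has camera coordinates R X + t; the wrist camera has in their place "T_tool_cam" (4x4, takes a point from camera to tool coordinates, whose origin is the TCP and whose axes are the tool frame's). Camera axes: x right, y down, z forward; pixel columns grow to the right and rows downward; lengths in m; the calibration is good to about 2 mm. A picture is of the moment at which its call begins: read the wrist's pose just before it. get_calibration takes no time and is no camera call.
- robot.close_job(): hands the job in, once; it reports no verdict.
Trained networks look in the newest picture that a camera, given by its name, has taken for a name from the list of things; names that differ only in an ending like _2 or _b are one class to them, and where a whole thing is asked for, a point or a joint stands for the part that bears it (a point fixed in the world has none). Each returns a list of dicts, best first, with "p" (0 to 1); they miss things now and then, are a little off and sometimes report something else, mostly with a low value. They report only what shows in the picture. A call takes as long as a camera call.
- robot.boxes_of(camera, target): "extent" ([centre column, centre row, width, height] in pixels, round what is visible of it).
- robot.regions_of(camera, target): "region" (384x512 bool, what is visible of it) and "extent" ([centre column, centre row, width, height] in pixels, round what is visible of it).
- robot.mark_of(camera, target): "point" ([column, row] in pixels: a listed point, or the origin of a listed thing).
The state is a dict: "t": time; "q": joint angles; "dq": joint speeds; "joint_torque": joint torques, N m; "tool_pos": TCP position; "orientation": TCP orientation; "force": force on the tool from outside, world axes, zero at the start; "wrist_torque": the same for the moment, N m; "opening": finger opening in m.
Only numpy, scipy, OpenCV 4.12 (cv2) and the standard library are available. Lean on these libraries where they do the work, as an engineer would, in place of code of your own. Each camera call takes 0.05 s, during which the arm holds its last target.

TASK

Get the loading magazine ready: first move the brass calibration plug off the pedestal and stand it upright on the black pad of its small stand. Then stack all the parts trays on the pedestal with their yellow chamfered corners over the pedestal's, each skirt fully down on the one below, and put the white cover on top the same way round. Last, push the orange gate fully shut so that its catch holds it.

Things in the scene. Friction and masses are not known exactly. Their poses are not given: they have to be found in the camera images.
- tray_1: grey-blue stackable parts tray, 80 mm (own x) by 54 mm (own y), one chamfered corner (16 mm legs, yellow) at +x +y; origin: footprint centre at the skirt's lower edge, z up. Straight side walls 24 mm high end in a flat shoulder; a tapered boss of the same outline, 4.4 mm inside the walls (7 mm at its top), rises 7 mm above it (brass pins to 33 mm). 2 to 4 trays are there at a start.
- tray_1_corner (a point): chamfered corner of tray_1: 32 mm along +x and 19 mm along +y from its origin, level with its lower edge; shows which way round it is
- tray_2: grey-blue stackable parts tray, 80 mm (own x) by 54 mm (own y), one chamfered corner (16 mm legs, yellow) at +x +y; origin: footprint centre at the skirt's lower edge, z up. Hollow 10 mm deep underneath (walls 3 mm): the skirt drops over the boss below with 1.4 mm play all round and rests on that shoulder, so each seated tray adds 24 mm.
- tray_2_corner (a point): chamfered corner of tray_2: 32 mm along +x and 19 mm along +y from its origin, level with its lower edge; shows which way round it is
- tray_3: grey-blue stackable parts tray, 80 mm (own x) by 54 mm (own y), one chamfered corner (16 mm legs, yellow) at +x +y; origin: footprint centre at the skirt's lower edge, z up. Like tray_1; it registers one way round only. Grip it across the 54 mm width; 0.1 to 0.2 kg.
- tray_3_corner (a point): chamfered corner of tray_3: 32 mm along +x and 19 mm along +y from its origin, level with its lower edge; shows which way round it is
- tray_4: grey-blue stackable parts tray, 80 mm (own x) by 54 mm (own y), one chamfered corner (16 mm legs, yellow) at +x +y; origin: footprint centre at the skirt's lower edge, z up. Like tray_1.
- tray_4_corner (a point): chamfered corner of tray_4: 32 mm along +x and 19 mm along +y from its origin, level with its lower edge; shows which way round it is
- cover: white cover, same footprint (80 mm own x by 54 mm own y, chamfer yellow at +x +y), skirt 12 mm high, hollow 10 mm deep below, seats on the top tray as a tray does. Black grip bar on top: 36 mm along x, 14 mm thick along y, 12 to 38 mm above the lower edge. Origin: footprint centre at the lower edge, z up; 0.09 kg
- cover_corner (a point): chamfered corner of the cover: 32 mm along +x and 19 mm along +y from its origin, level with its lower edge; shows which way round it is
- magazine: fixed loading magazine: base plate 150 (x) by 132 (y) by 10 mm, grey pedestal in the middle, 95 mm high back plate at x = -66 mm, orange gate at x = +62 mm; the pedestal's long sides are open. Origin: centre of the underside; x points out through the gate (roughly the robot's left), y roughly to the robot. A seated tray has the same x and y axes
- pedestal_top (a point): centre of the pedestal's shoulder, 46 mm above the bench, where the lower edge of the first tray rests; a 7 mm boss of the trays' chamfered outline rises above it. Axes as the magazine's
- pedestal_corner (a point): on the pedestal's yellow chamfer, 32 mm along +x and 19 mm along +y from pedestal_top: the corner point of every seated tray and of the cover comes over it
- gate (a joint): gate angle about its upright hinge, rad: 0 shut, 1.0 to 1.4 at the start; grows as the free end swings out to the magazine's +x. It stays where it is left. From 0.09 to 0.035 rad a sprung roller catch resists closing with about 8 N at gate_push, then it draws the gate home
- gate_hinge (a point): on the hinge axis, 60 mm above the bench, at magazine x 62, y 57 mm; axes turn with the gate: the orange panel (6 mm thick, 14 to 98 mm above the bench) runs along -y from 8 to 108 mm, a catch pin to 116 mm; +x points out of the outer face, away from the trays
- gate_push (a point): near the free end of the gate, 85 mm from the hinge axis, 75 mm above the bench, on its outer face (6 mm out from the mid plane); push here against the point's +x to shut the gate
- plug: brass calibration plug: 22 mm round foot 20 mm high, 12 mm neck above it, 32 mm tall in all, 0.05 kg; origin: centre of its underside. At the start it stands on the pedestal's boss, 53 mm above the bench
- stand_top (a point): centre of the black round pad (45 mm across) on top of the small fixed plug stand, 60 mm above the bench; its plate is 48 mm across on a 20 mm column. Behind it stands the fixed tall test jig: everything from x = 0.49 m on, between y = 0.05 and 0.64 m, up to 0.53 m high, yellow post at its near right corner; carry things past it along the lane in front, at about x = 0.40 m

How it is judged:
By the outcome, as a careful person would: the job done as asked, in the order asked, and still so for the second after the job is handed in, with the robot touching nothing.
Of tray_1, tray_2, tray_3, tray_4 only 2 to 4 are there at a start; the rules pass over those that are not, and their reading is None.
At some moment in a run one of tray_1, tray_2, tray_3, tray_4, cover may be knocked a few centimetres aside while the robot is not near it.
It also fails if it takes over 210 s, if anything falls off the work surface, if the arm or the gripper's body presses on something with over 40 N, if the wrist force passes 120 N, or if a joint passes its speed limit or range.

## Working session

There is one attempt and no reset: what is moved stays moved. The work goes in short steps, Python scripts to look and compute and a tool call to move; the robot and the scene stay as the last step left them, time stands still between calls to the robot, and variables do not carry over. Pictures are saved under pics/ and viewed, and the job is handed in when it is done.

Besides the shell and the picture viewer there is one more tool, called after "Request:" as name([rows], argument=value, ...), one row to a line, values as JSON. play_rows: Moves the arm, as the interface text tells. Its arguments: {"type":"object","properties":{"plan":{"type":"array","items":{"type":"object","properties":{"slide":{"type":"array","items":{"type":"number","minimum":-1,"maximum":1}},"roll":{"type":"number","minimum":-1,"maximum":1},"fingers":{"type":"number"}}}},"squeeze":{"type":"number"}},"required":["plan"]}

```bash
ls; mkdir -p pics; cat > h.py <<'E'
import numpy as np, cv2
from plant import robot
from scipy.spatial.transform import Rotation as Ro
def snap(cam,fn):
    st=robot.read_state(); im=robot.read_camera(cam); cv2.imwrite('pics/'+fn,im[:,:,::-1]); return st,im
def cal(cam,st=None):
    c=robot.get_calibration(cam)
    K=np.array([[c['fx'],0,c['cx']],[0,c['fy'],c['cy']],[0,0,1.]]);D=np.array(c['distortion'],float)
    if 'T_tool_cam' in c:
        T=np.eye(4);T[:3,:3]=Ro.from_rotvec(st['orientation']).as_matrix();T[:3,3]=st['tool_pos']
        M=np.linalg.inv(T@np.array(c['T_tool_cam']));R=M[:3,:3];t=M[:3,3]
    else: R=np.array(c['R']);t=np.array(c['t'])
    return K,D,R,t
def proj(C,X):
    K,D,R,t=C
    return cv2.projectPoints(np.atleast_2d(np.array(X,float)),cv2.Rodrigues(R)[0],t,K,D)[0].reshape(-1,2)
def atz(C,px,z):
    K,D,R,t=C
    u=cv2.undistortPoints(np.array(px,float).reshape(1,1,2),K,D).ravel()
    d=R.T@np.array([u[0],u[1],1]);o=-R.T@t
    return o+d*(z-o[2])/d[2]
E
python3 - <<'E'
from h import *
for c in('scene','top','wrist'):
    st,im=snap(c,c+'0.png')
    C=cal(c,st);print(c,C[0][0,0],'pos',-C[2].T@C[3],'fwd',C[2][2])
print(st)
print(robot.read_state()['t'])
E
```

```text
pics
scene 373.5487729556354 pos [-0.26387492 -0.44261626  0.73506744] fwd [ 0.70076553  0.40951589 -0.58414416]
top 398.2666165354094 pos [0.31168415 0.02353771 1.14426739] fwd [ 0.19550601  0.02742825 -0.98031887]
wrist 313.198092073906 pos [0.20447157 0.56798905 0.38293619] fwd [ 0.23945163 -0.12372402 -0.96299288]
{'t': 0.1, 'q': array([ 1.01764240e+00,  1.31121624e-01,  1.48915998e+00, -2.20645552e-06,
        1.52300472e+00, -8.54354897e-02]), 'dq': array([-0.00169446, -0.0029025 , -0.00214215,  0.00099949, -0.00228919,
        0.00055648]), 'joint_torque': array([ 1.15266317e-03, -5.61348581e+01, -4.93087184e+01,  7.69998855e-02,
        2.92705680e-02, -8.09930657e-05]), 'tool_pos': array([0.27023881, 0.53511983, 0.21767657]), 'orientation': array([ 0.36549147,  1.54003768, -0.36803766]), 'force': array([0.78434833, 0.03785246, 0.30760711]), 'wrist_torque': array([ 0.0149125 , -0.03844398,  0.02127406]), 'opening': 0.09290562138145761}
0.15
```

View pics/scene0.png

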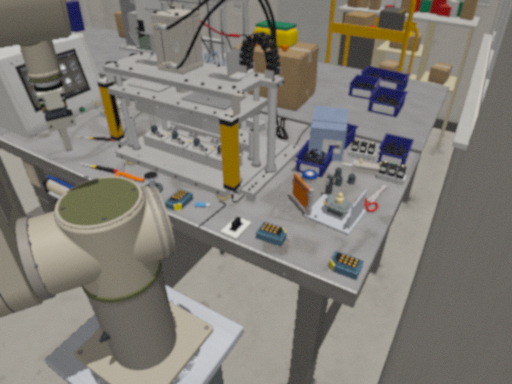

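View pics/top0.png

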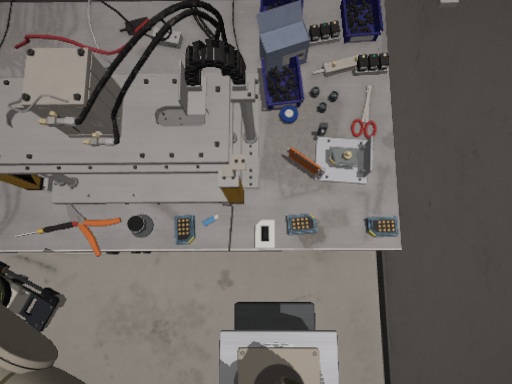

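View pics/wrist0.png

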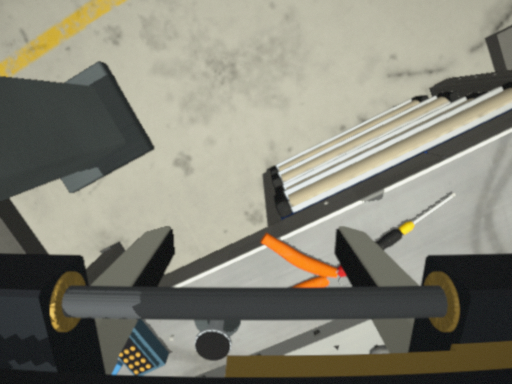

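The top view shows three trays at about (185,229), (301,223) and (382,227), and the cover at (265,234). The magazine is at (345,158), the gate at (304,160) and the stand at (138,225).

```bash
python3 - <<'E'
from h import *
C=cal('top')
im=cv2.imread('pics/top0.png')
cv2.imwrite('pics/z1.png',cv2.resize(im[120:260,120:260],None,fx=4.2,fy=4.2,interpolation=cv2.INTER_CUBIC))
cv2.imwrite('pics/z2.png',cv2.resize(im[120:260,255:410],None,fx=4.2,fy=4.2,interpolation=cv2.INTER_CUBIC))
robot.read_camera('top')
for n,z in [('tray_1',0),('tray_1_corner',0),('cover',0),('cover_corner',0),('magazine',0),('pedestal_top',.046),('pedestal_corner',.046),('gate_hinge',.06),('gate_push',.075),('plug',.053),('stand_top',.06)]:
    for r in robot.mark_of('top',n):
        if r['p']>.15: print(n,round(r['p'],2),np.round(r['point'],1),np.round(atz(C,r['point'],z),4))
E
```

```text
tray_1 0.86 [303.9 226.1] [ 0.4361 -0.0794  0.    ]
tray_1 0.8 [377.3 228.4] [ 0.4288 -0.2871  0.    ]
tray_1 0.55 [340.6 159.6] [ 0.6326 -0.1923  0.    ]
tray_1 0.39 [132.5 221.1] [0.4534 0.417  0.    ]
tray_1_corner 0.92 [371.2 237.7] [ 0.4025 -0.2684  0.    ]
cover 0.83 [266.5 234.8] [0.4117 0.0281 0.    ]
cover_corner 0.71 [259.4 223.7] [0.4436 0.0483 0.    ]
cover_corner 0.61 [371.3 235.4] [ 0.409  -0.2691  0.    ]
magazine 0.59 [340.7 161. ] [ 0.6283 -0.1924  0.    ]
pedestal_top 0.97 [342.7 154.2] [ 0.6355 -0.1902  0.046 ]
pedestal_top 0.65 [372.7 235.8] [ 0.404 -0.261  0.046]
pedestal_corner 0.63 [330.  162.1] [ 0.6127 -0.1535  0.046 ]
gate_hinge 0.74 [320.1 171.2] [ 0.5829 -0.1228  0.06  ]
gate_push 0.66 [297.6 152.9] [ 0.6321 -0.0602  0.075 ]
plug 0.62 [266.  235.5] [0.4051 0.0292 0.053 ]
plug 0.5 [345.7 156.6] [ 0.6263 -0.1969  0.053 ]
stand_top 0.87 [137.3 222.6] [0.4417 0.3829 0.06  ]
```

```bash
python3 - <<'E'
from h import *
C=cal('scene')
robot.read_camera('scene')
for n,z in [('tray_1',0),('tray_1_corner',0),('cover',0),('magazine',0),('pedestal_top',.046),('pedestal_corner',.046),('gate_hinge',.06),('gate_push',.075),('plug',.053),('stand_top',.06)]:
    for r in robot.mark_of('scene',n):
        if r['p']>.15: print(n,round(r['p'],2),np.round(r['point'],1),np.round(atz(C,r['point'],z),4))
E
```

```text
tray_1 0.84 [183. 202.] [0.4347 0.2516 0.    ]
tray_1 0.78 [269.  238.8] [ 0.4271 -0.0714  0.    ]
tray_1 0.66 [346.4 269.1] [ 0.4294 -0.3034  0.    ]
tray_1 0.5 [332.2 267.5] [ 0.4158 -0.2688  0.    ]
tray_1_corner 0.63 [330.3 266.3] [ 0.4173 -0.2628  0.    ]
cover 0.72 [236.4 229.7] [0.4119 0.0299 0.    ]
cover 0.44 [346.2 267.1] [ 0.4359 -0.3004  0.    ]
magazine 0.83 [335.2 215.4] [ 0.6231 -0.1965  0.    ]
pedestal_top 0.81 [334.8 202.3] [ 0.6259 -0.188   0.046 ]
pedestal_corner 0.79 [322.1 204.5] [ 0.5959 -0.1589  0.046 ]
pedestal_corner 0.32 [233.  228.9] [0.3675 0.0102 0.046 ]
gate_hinge 0.93 [310.1 201.1] [ 0.5754 -0.1273  0.06  ]
gate_push 0.66 [293.9 183.6] [ 0.613 -0.054  0.075]
plug 0.74 [334.7 203.4] [ 0.6116 -0.1923  0.053 ]
plug 0.5 [341.7 200.2] [ 0.6375 -0.2049  0.053 ]
stand_top 0.64 [148.  173.6] [0.4374 0.3957 0.06  ]
stand_top 0.54 [299.6 183.5] [ 0.6428 -0.0605  0.06  ]
```

View pics/z1.png

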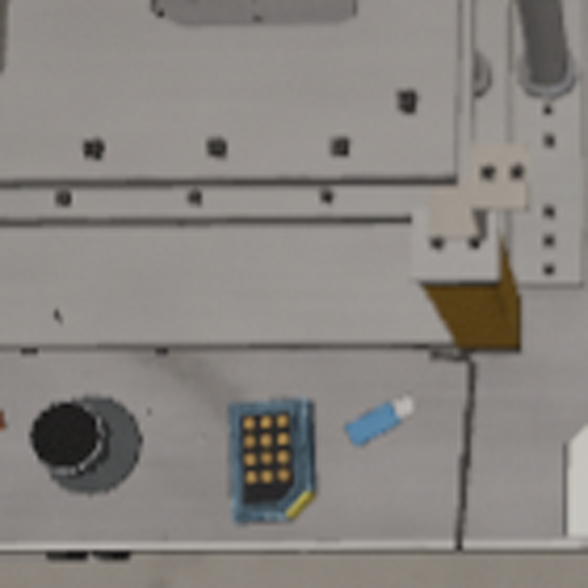

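View pics/z2.png

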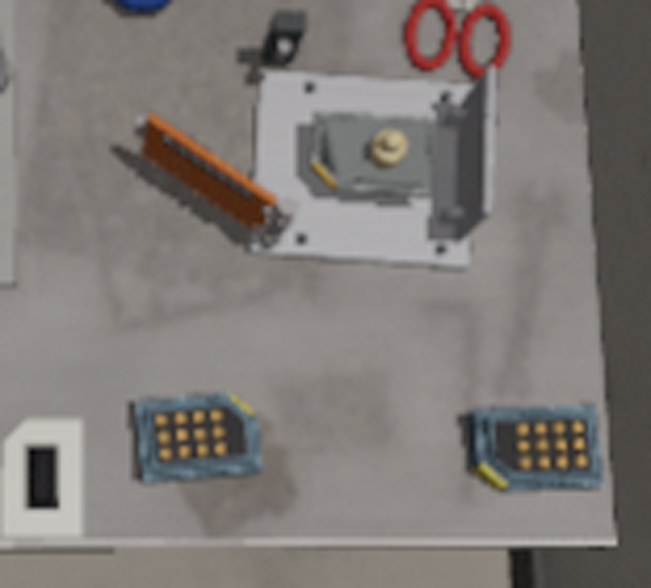

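```bash
cat >> h.py <<'E'
def yaw(st):
    R=Ro.from_rotvec(st['orientation']).as_matrix(); return np.degrees(np.arctan2(R[1,1],R[0,1]))
E
python3 - <<'E'
from h import *
st=robot.read_state();R=Ro.from_rotvec(st['orientation']).as_matrix()
print(R.round(3),yaw(st),np.degrees(st['q'][0]),np.degrees(st['q'][5]))
C=cal('wrist',st);print(proj(C,st['tool_pos']),proj(C,st['tool_pos']-.019*R[:,0]),C)
print(robot.get_calibration('wrist'))
E
```

```text
[[ 0.     0.451  0.893]
 [ 0.     0.893 -0.451]
 [-1.     0.     0.   ]] 63.19545665869315 58.30425689966757 -4.891163777779574
[[255.54880048 239.60528137]] [[255.65518907 254.74182769]] (array([[313.19809207,   0.        , 254.27710586],
       [  0.        , 313.19809207, 193.70507941],
       [  0.        ,   0.        ,   1.        ]]), array([-0.06334572,  0.        ,  0.        ,  0.        ,  0.        ]), array([[ 0.45058665,  0.89273217, -0.0009715 ],
       [ 0.85977824, -0.43366043,  0.26966646],
       [ 0.24031863, -0.12234338, -0.9629533 ]]), array([-0.5990779 , -0.03305235,  0.38999841]))
{'fx': 313.198092073906, 'fy': 313.198092073906, 'cx': 254.27710586283527, 'cy': 193.7050794106794, 'distortion': array([-0.06334572,  0.        ,  0.        ,  0.        ,  0.        ]), 'T_tool_cam': array([[ 9.99664118e-04, -2.69651447e-01,  9.62957475e-01,
        -1.65249104e-01],
       [ 9.99999418e-01,  6.59504346e-04, -8.53440839e-04,
        -5.92220227e-04],
       [-4.04943082e-04,  9.62957768e-01,  2.69651950e-01,
        -7.35465255e-02],
       [ 0.00000000e+00,  0.00000000e+00,  0.00000000e+00,
         1.00000000e+00]])}
```

Request:
play_rows([
  {"slide": [0.4,-1,0.15],"roll": 1,"fingers": 0},
  {"slide": [0.4,-1,0.15],"roll": 1,"fingers": 0},
  {"slide": [0.4,-1,0.15],"roll": 1,"fingers": 0},
  {"slide": [0.4,-1,0.15],"roll": 0.35,"fingers": 0},
  {"slide": [0.4,-1,0.15],"roll": 0,"fingers": 0},
  {"slide": [0.4,-1,0.15],"roll": 0,"fingers": 0},
  {"slide": [0.4,-1,0.15],"roll": 0,"fingers": 0},
  {"slide": [0.4,-1,0.15],"roll": 0,"fingers": 0},
  {"slide": [0,-1,0],"roll": 0,"fingers": 0},
  {"slide": [0,-1,0],"roll": 0,"fingers": 0},
  {"slide": [0,-1,0],"roll": 0,"fingers": 0},
  {"slide": [0,-1,0],"roll": 0,"fingers": 0},
  {"slide": [0,-1,0],"roll": 0,"fingers": 0},
  {"slide": [0,-1,0],"roll": 0,"fingers": 0},
  {"slide": [0,-1,0],"roll": 0,"fingers": 0},
  {"slide": [0,-1,0],"roll": 0,"fingers": 0},
])

```text
t: 3.3
tool_pos: [0.3665, 0.0546, 0.2549]
orientation: [-0.0, 1.57, 0.0]
force: [-0.2, 0.2, -0.0]
opening: 0.0463
```

Request:
play_rows([
  {"slide": [0,-1,0],"roll": 0,"fingers": 0},
  {"slide": [0,-1,0],"roll": 0,"fingers": 0},
  {"slide": [0,-1,0],"roll": 0,"fingers": 0},
  {"slide": [0,-1,0],"roll": 0,"fingers": 0},
  {"slide": [0,-1,0],"roll": 0,"fingers": 0},
  {"slide": [1,-0.4,0],"roll": 0,"fingers": 0},
  {"slide": [1,-0.4,0],"roll": 0,"fingers": 0},
  {"slide": [1,-0.4,0],"roll": 0,"fingers": 0},
  {"slide": [1,-0.4,0],"roll": 0,"fingers": 0},
  {"slide": [1,-0.4,0],"roll": 0,"fingers": 0},
  {"slide": [1,-0.4,0],"roll": 0,"fingers": 0},
  {"slide": [1,-0.4,0],"roll": 0,"fingers": 0},
  {"slide": [1,-0.4,0],"roll": 0,"fingers": 0},
  {"slide": [0,0,0],"roll": 0,"fingers": 0},
  {"slide": [0,0,0],"roll": 0,"fingers": 0},
])

```text
t: 5.18
tool_pos: [0.6062, -0.1903, 0.2544]
orientation: [0.0, 1.571, 0.0]
force: [0.0, -0.4, 0.4]
opening: 0.0464
```

```bash
python3 - <<'E'
from h import *
st,im=snap('wrist','w1.png')
print(st['t'],st['tool_pos'],yaw(st),st['opening'])
C=cal('wrist',st)
for n,z in [('pedestal_top',.046),('pedestal_corner',.046),('plug',.053),('magazine',0),('gate_hinge',.06),('gate_push',.075)]:
    for r in robot.mark_of('wrist',n):
        if r['p']>.2: print(n,round(r['p'],2),np.round(r['point'],1),np.round(atz(C,r['point'],z),4))
E
```

```text
5.175 [ 0.60615164 -0.19028051  0.25440391] 89.99852556377951 0.04638230564258691
pedestal_top 0.94 [252.5 189.2] [ 0.6307 -0.1938  0.046 ]
pedestal_corner 0.93 [284. 177.] [ 0.6153 -0.1554  0.046 ]
plug 0.63 [251.1 186.9] [ 0.626  -0.1955  0.053 ]
plug 0.59 [168.   23.5] [ 0.444  -0.2848  0.053 ]
magazine 0.94 [252.9 181.4] [ 0.6317 -0.1936  0.    ]
gate_hinge 0.67 [311.5 147.8] [ 0.5778 -0.1259  0.06  ]
gate_push 0.82 [375.7 188.5] [ 0.6221 -0.0522  0.075 ]
```

View pics/w1.png

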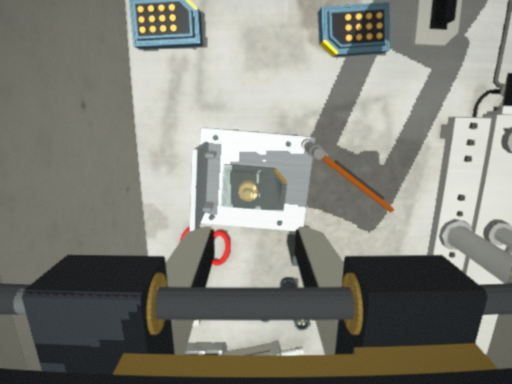

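The wrist view shows the pedestal at (252,188) with the brass plug on it at about (249,190). The gate swings off to the right. I'll zoom in.

```bash
python3 - <<'E'
from h import *
im=cv2.imread('pics/w1.png')
cv2.imwrite('pics/z3.png',cv2.resize(im[120:240,185:325],None,fx=5.7,fy=5,interpolation=cv2.INTER_CUBIC)[:600,:800])
E
```

```text
(no output)
```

View pics/z3.png

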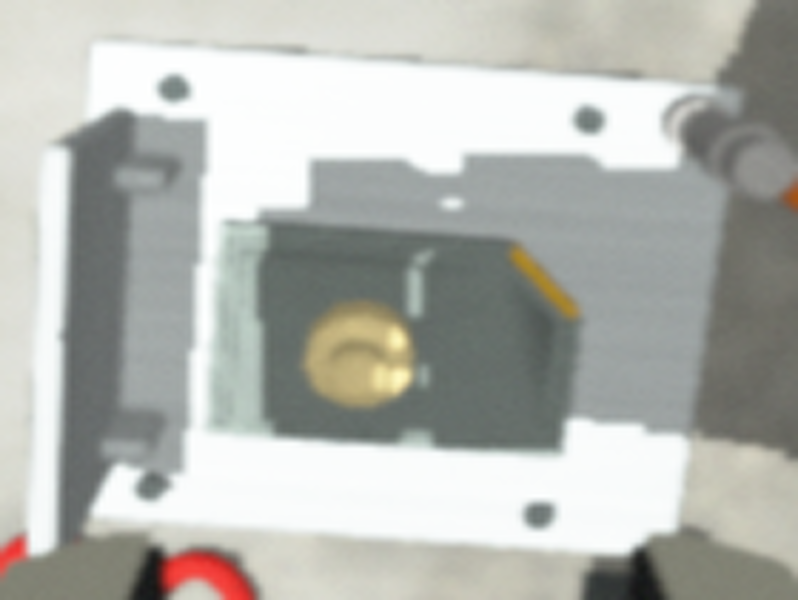

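```bash
cat >> h.py <<'E'
from scipy.optimize import least_squares
def fit(Cs,model,pts,x0):
    """model Nx3 local; pts list per camera of (idx,px); x0=[x,y,yaw rad]; returns pose"""
    def res(p):
        c,s=np.cos(p[2]),np.sin(p[2]);W=np.c_[p[0]+c*model[:,0]-s*model[:,1],p[1]+s*model[:,0]+c*model[:,1],model[:,2]]
        return np.concatenate([(proj(C,W[i])-np.array(q)).ravel() for C,(i,q) in zip(Cs,pts)])
    r=least_squares(res,x0,loss='soft_l1');return r.x,r.fun.reshape(-1,2)
E
python3 - <<'E'
from h import *
st=robot.read_state();C=cal('wrist',st)
def z(u,v):return (185+u/5.7-0.4,120+v/5-0.4)
print([atz(C,z(359,354),h).round(4) for h in (.065,.07,.075)], atz(C,z(352,362),.085).round(4))
M=np.array([[-75,66,10],[75,66,10],[75,-66,10],[-75,-66,10]])/1e3
p=[z(92,42),z(742,90),z(685,553)]
x,f=fit([C],M,[([0,1,2],p)],[.63,-.19,1.57]);print(x,np.degrees(x[2]),f.round(1))
for q in p: print(atz(C,q,.01).round(4))
print(atz(C,z(512,245),.046),atz(C,z(580,315),.046),atz(C,z(547,280),.046))
E
```

```text
[array([ 0.6278, -0.1997,  0.065 ]), array([ 0.6265, -0.1995,  0.07  ]), array([ 0.6251, -0.1994,  0.075 ])] [ 0.6243 -0.2006  0.085 ]
[ 0.63061778 -0.19135703  1.50066095] 85.98153867839339 [[-0.4  0.3]
 [ 1.  -1. ]
 [-0.4  0.7]]
[ 0.5592 -0.261   0.01  ]
[ 0.5714 -0.1132  0.01  ]
[ 0.7006 -0.1207  0.01  ]
[ 0.60546313 -0.16735614  0.046     ] [ 0.6229366  -0.15237497  0.046     ] [ 0.61414689 -0.15969896  0.046     ]
```

Request:
play_rows([
  {"slide": [0.22,-0.1,0],"roll": 0,"fingers": 0},
  {"slide": [0.22,-0.1,0],"roll": 0,"fingers": 0},
  {"slide": [0.22,-0.1,-0.9],"roll": 0,"fingers": 0},
  {"slide": [0,0,-0.9],"roll": 0,"fingers": 0},
  {"slide": [0,0,-0.9],"roll": 0,"fingers": 0},
  {"slide": [0,0,-0.9],"roll": 0,"fingers": 0},
  {"slide": [0,0,-0.9],"roll": 0,"fingers": 0},
  {"slide": [0,0,-0.9],"roll": 0,"fingers": 0},
  {"slide": [0,0,-0.6],"roll": 0,"fingers": 0},
  {"slide": [0,0,-0.53],"roll": 0,"fingers": 0},
  {"slide": [0,0,0],"roll": 0,"fingers": 0},
  {"slide": [0,0,0],"roll": 0,"fingers": 0},
], squeeze=15)

```text
t: 7.02
tool_pos: [0.627, -0.1997, 0.0598]
orientation: [-0.0, 1.569, -0.0]
force: [1.0, 0.5, 0.6]
opening: 0.0466
```

Request:
play_rows([
  {"slide": [0,0,0],"roll": 0,"fingers": -1},
  {"slide": [0,0,0],"roll": 0,"fingers": -1},
  {"slide": [0,0,0],"roll": 0,"fingers": -1},
  {"slide": [0,0,0],"roll": 0,"fingers": -1},
  {"slide": [0,0,0],"roll": 0,"fingers": -1},
  {"slide": [0,0,0],"roll": 0,"fingers": -1},
])

```text
t: 7.78
tool_pos: [0.6266, -0.1995, 0.0592]
orientation: [-0.0, 1.57, -0.0]
force: [-0.4, 1.1, 3.5]
opening: 0.0207
```

Request:
play_rows([
  {"slide": [0,0,0.3],"roll": 0,"fingers": -1},
  {"slide": [0,0,0.7],"roll": 0,"fingers": -1},
  {"slide": [0,0,0.0],"roll": 0,"fingers": -1},
])

```text
t: 8.15
tool_pos: [0.6283, -0.2003, 0.0922]
orientation: [-0.002, 1.566, -0.002]
force: [1.6, -0.1, -1.0]
opening: 0.0206
```

```bash
python3 - <<'E'
from h import *
st,im=snap('wrist','w2.png');print(st['opening'],st['force'],st['tool_pos'])
E
```

```text
0.020629618315267752 [ 1.62061791 -0.05562759 -1.01009152] [ 0.62828959 -0.20029485  0.09221355]
```

View pics/w2.png

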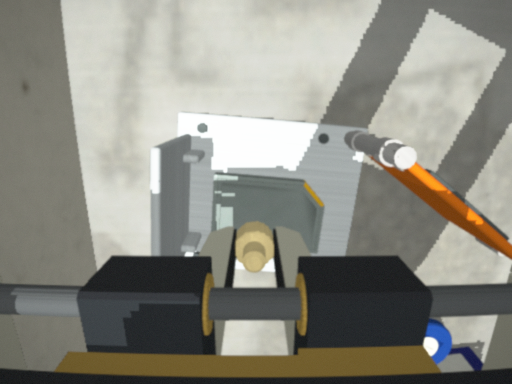

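Request:
play_rows([
  {"slide": [0,0,1],"roll": 0,"fingers": -1},
  {"slide": [0,0,1],"roll": 0,"fingers": -1},
  {"slide": [0,0,1],"roll": 0,"fingers": -1},
  {"slide": [-0.5,0,1],"roll": 0,"fingers": -1},
  {"slide": [-1,0.4,0.8],"roll": 0,"fingers": -1},
  {"slide": [-1,0.4,0],"roll": 0,"fingers": -1},
  {"slide": [-1,0.4,0],"roll": 0,"fingers": -1},
  {"slide": [-1,0.4,0],"roll": 0,"fingers": -1},
  {"slide": [-1,0.4,0],"roll": 0,"fingers": -1},
  {"slide": [-1,0.4,0],"roll": 0,"fingers": -1},
  {"slide": [-1,0.4,0],"roll": 0,"fingers": -1},
  {"slide": [-0.5,1,0],"roll": 0,"fingers": -1},
  {"slide": [0,1,0],"roll": 0,"fingers": -1},
  {"slide": [0,1,0],"roll": 0,"fingers": -1},
  {"slide": [0,1,0],"roll": 0,"fingers": -1},
  {"slide": [0,1,0],"roll": 0,"fingers": -1},
  {"slide": [0,1,0],"roll": 0,"fingers": -1},
])

```text
t: 10.32
tool_pos: [0.3861, 0.0655, 0.2325]
orientation: [0.0, 1.571, -0.0]
force: [-0.8, 0.0, -0.4]
opening: 0.0206
```

Request:
play_rows([
  {"slide": [0,1,0],"roll": 0,"fingers": -1},
  {"slide": [0,1,0],"roll": 0,"fingers": -1},
  {"slide": [0,1,0],"roll": 0,"fingers": -1},
  {"slide": [0,1,0],"roll": 0,"fingers": -1},
  {"slide": [0,1,0],"roll": 0,"fingers": -1},
  {"slide": [0,1,0],"roll": 0,"fingers": -1},
  {"slide": [0,1,0],"roll": 0,"fingers": -1},
  {"slide": [0,1,0],"roll": 0,"fingers": -1},
  {"slide": [0,1,0],"roll": 0,"fingers": -1},
  {"slide": [0,0.5,0],"roll": 0,"fingers": -1},
  {"slide": [0,0,0],"roll": 0,"fingers": -1},
])

```text
t: 11.7
tool_pos: [0.3861, 0.3498, 0.2323]
orientation: [-0.001, 1.571, 0.0]
force: [-0.7, 0.2, -1.3]
opening: 0.021
```

```bash
python3 - <<'E'
from h import *
st,im=snap('wrist','w3.png');print(st['opening'],st['tool_pos'],st['t'])
C=cal('wrist',st)
for n,z in [('stand_top',.06),('tray_1',0),('tray_1_corner',0)]:
    for r in robot.mark_of('wrist',n):
        if r['p']>.2: print(n,round(r['p'],2),np.round(r['point'],1),np.round(atz(C,r['point'],z),4))
E
```

```text
0.021038746351277886 [0.3860538  0.34975852 0.23232098] 11.7
stand_top 0.97 [290.6 221.5] [0.4394 0.39   0.06  ]
```

View pics/w3.png

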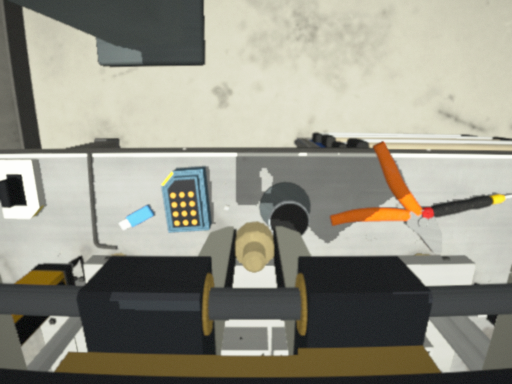

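Request:
play_rows([
  {"slide": [0.45,0.34,0],"roll": 0,"fingers": -1},
  {"slide": [0.45,0.33,0],"roll": 0,"fingers": -1},
  {"slide": [0.45,0.33,-0.5],"roll": 0,"fingers": -1},
  {"slide": [0.43,0.33,-1],"roll": 0,"fingers": -1},
  {"slide": [0,0,-1],"roll": 0,"fingers": -1},
  {"slide": [0,0,-1],"roll": 0,"fingers": -1},
  {"slide": [0,0,-0.8],"roll": 0,"fingers": -1},
  {"slide": [0,0,-0.5],"roll": 0,"fingers": -1},
  {"slide": [0,0,-0.3],"roll": 0,"fingers": -1},
  {"slide": [0,0,-0.2],"roll": 0,"fingers": -1},
  {"slide": [0,0,-0.1],"roll": 0,"fingers": -1},
  {"slide": [0,0,0],"roll": 0,"fingers": -1},
  {"slide": [0,0,0],"roll": 0,"fingers": -1},
])

```text
t: 13.52
tool_pos: [0.44, 0.3897, 0.0713]
orientation: [0.0, 1.57, 0.0]
force: [0.3, -1.4, -0.1]
opening: 0.0209
```

```bash
python3 - <<'E'
from h import *
st,im=snap('wrist','w4.png');print(st['opening'],st['tool_pos'],st['force'])
E
```

```text
0.020878141556634547 [0.44004928 0.38972388 0.07132488] [ 0.31107494 -1.41550982 -0.10521527]
```

View pics/w4.png

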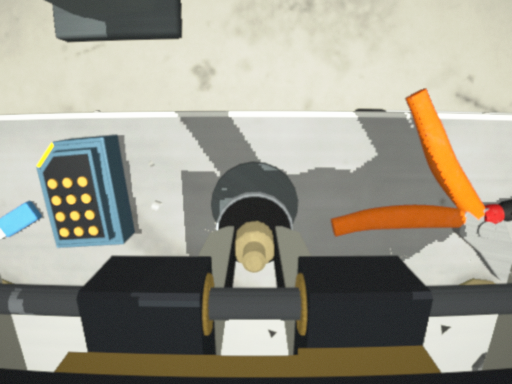

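Request:
play_rows([
  {"slide": [0,0,-0.08],"roll": 0,"fingers": -1},
  {"slide": [0,0,-0.06],"roll": 0,"fingers": -1},
  {"slide": [0,0,0],"roll": 0,"fingers": -1},
  {"slide": [0,0,0],"roll": 0,"fingers": -1},
])

```text
t: 14.08
tool_pos: [0.4397, 0.3894, 0.0664]
orientation: [-0.0, 1.571, -0.0]
force: [-0.4, 0.1, -0.7]
opening: 0.0206
```

Request:
play_rows([
  {"slide": [0,0,-0.05],"roll": 0,"fingers": -1},
  {"slide": [0,0,0],"roll": 0,"fingers": -1},
  {"slide": [0,0,0],"roll": 0,"fingers": -1},
])

```text
t: 14.45
tool_pos: [0.4399, 0.3896, 0.0661]
orientation: [0.0, 1.57, 0.0]
force: [-3.3, -2.7, 7.4]
opening: 0.0208
```

Contact. Releasing gently and rising.

Request:
play_rows([
  {"slide": [0,0,0],"roll": 0,"fingers": -0.4},
  {"slide": [0,0,0],"roll": 0,"fingers": -0.3},
  {"slide": [0,0,0],"roll": 0,"fingers": -0.2},
  {"slide": [0,0,0],"roll": 0,"fingers": -0.2},
  {"slide": [0,0,0.3],"roll": 0,"fingers": -0.2},
  {"slide": [0,0,0.5],"roll": 0,"fingers": -0.2},
  {"slide": [0,0,1],"roll": 0,"fingers": -0.2},
  {"slide": [0,0,1],"roll": 0,"fingers": -0.2},
  {"slide": [-0.5,-0.5,1],"roll": 0,"fingers": 0.5},
  {"slide": [-0.5,-1,1],"roll": 0,"fingers": 0.7},
  {"slide": [-0.3,-1,0.5],"roll": 0,"fingers": 0.7},
  {"slide": [0,-1,0],"roll": 0,"fingers": 0.7},
  {"slide": [0,0,0],"roll": 0,"fingers": 0.7},
])

```text
t: 16.08
tool_pos: [0.4013, 0.2834, 0.2259]
orientation: [0.002, 1.568, -0.001]
force: [-0.1, 0.7, 0.6]
opening: 0.078
```

```bash
python3 - <<'E'
from h import *
st,im=snap('wrist','w5.png');print(st['opening'],st['tool_pos'],st['t'],yaw(st))
C=cal('wrist',st)
for n,z in [('stand_top',.06),('plug',.06),('tray_1',0),('tray_1_corner',0)]:
    for r in robot.mark_of('wrist',n):
        if r['p']>.2: print(n,round(r['p'],2),np.round(r['point'],1),np.round(atz(C,r['point'],z),4))
E
```

```text
0.07802385414419975 [0.40126411 0.28343356 0.22593061] 16.075 89.89297700093209
stand_top 0.8 [349.4 210.3] [0.4398 0.3889 0.06  ]
tray_1 0.83 [238.6 187. ] [0.4282 0.262  0.    ]
tray_1 0.54 [351.3 211.7] [0.4622 0.4109 0.    ]
```

View pics/w5.png

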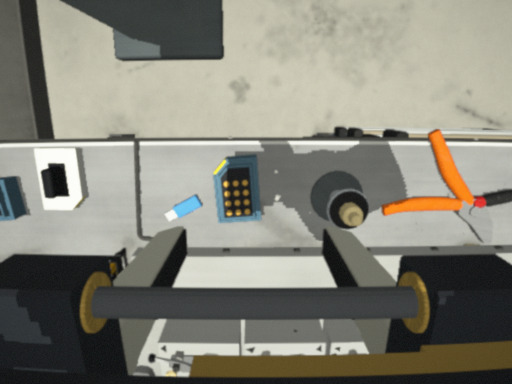

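The plug stands upright on the pad at (350,212). Tray A is at (238,188) with its chamfer at the upper left. I'll zoom in for a pose fit.

```bash
cat >> h.py <<'E'
def zoom(fn,out,u0,v0,w,h,f):
    im=cv2.imread('pics/'+fn); cv2.imwrite('pics/'+out,cv2.resize(im[v0:v0+h,u0:u0+w],None,fx=f,fy=f,interpolation=cv2.INTER_CUBIC))
def uz(u0,v0,f): return lambda a,b:(u0+(a+.5)/f-.5,v0+(b+.5)/f-.5)
# tray shoulder outline pts (z=24): 0 (-x,-y) 1 (+x,-y) 2 (+x,chamfer low) 3 (chamfer,+y) 4 (-x,+y); 5-9 same at bottom z=0; 10-14 the boss top (7 in) z=31
def outl(i,z):
    a,b,k=40-i,27-i,16-i*(2-2**.5)
    return [[-a,-b,z],[a,-b,z],[a,b-k,z],[a-k,b,z],[-a,b,z]]
TR=np.array(outl(0,24)+outl(0,0)+outl(7,31))/1e3
E
python3 -c "
from h import *
zoom('w5.png','z5.png',205,145,65,85,8)"
```

```text
(no output)
```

View pics/z5.png

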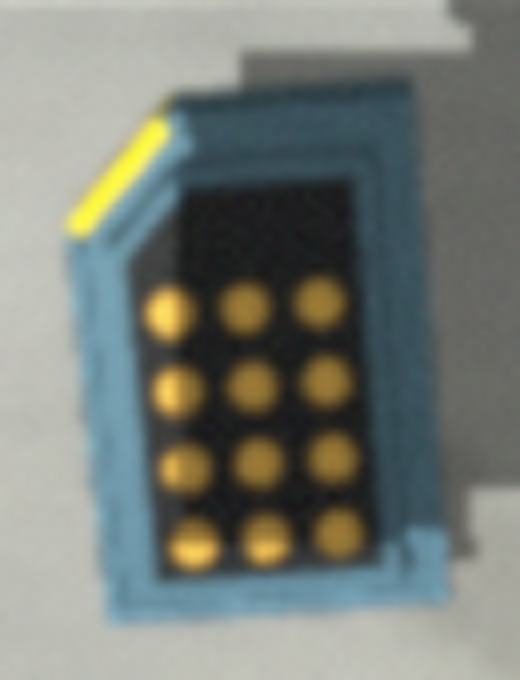

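```bash
python3 - <<'E'
from h import *
st=robot.read_state();C=cal('wrist',st);g=uz(205,145,8)
idx=[4,0,6,7,8];pts=[g(110,620),g(445,603),g(412,82),g(170,95),g(65,228)]
x,f=fit([C],TR,[(idx,pts)],[.43,.26,np.pi]);print(x,np.degrees(x[2]),(f*8).round(0))
E
```

```text
[0.42619127 0.26173387 3.2231016 ] 184.6701185707497 [[ -5.  16.]
 [  5.   8.]
 [ -3.  -6.]
 [ -4.   0.]
 [ 12. -24.]]
```

Request:
play_rows([
  {"slide": [0.42,-0.36,0],"roll": 0.6,"fingers": 1},
  {"slide": [0.42,-0.36,-0.6],"roll": 0,"fingers": 1},
  {"slide": [0,0,-1],"roll": 0,"fingers": 1},
  {"slide": [0,0,-1],"roll": 0,"fingers": 1},
  {"slide": [0,0,-1],"roll": 0,"fingers": 1},
  {"slide": [0,0,-1],"roll": 0,"fingers": 1},
  {"slide": [0,0,-1],"roll": 0,"fingers": 1},
  {"slide": [0,0,-0.8],"roll": 0,"fingers": 1},
  {"slide": [0,0,-0.5],"roll": 0,"fingers": 1},
  {"slide": [0,0,-0.3],"roll": 0,"fingers": 1},
  {"slide": [0,0,0],"roll": 0,"fingers": 1},
  {"slide": [0,0,0],"roll": 0,"fingers": 1},
])

```text
t: 17.82
tool_pos: [0.4267, 0.2632, 0.0089]
orientation: [-0.065, 1.568, 0.066]
force: [0.3, 1.3, -0.3]
opening: 0.093
```

```bash
python3 - <<'E'
from h import *
st,im=snap('wrist','w6.png');print(st['opening'],st['tool_pos'],st['force'],yaw(st))
E
```

```text
0.09301826143798295 [0.42667484 0.26322386 0.00890546] [ 0.29353798  1.32061615 -0.33481808] 94.7852595917791
```

View pics/w6.png

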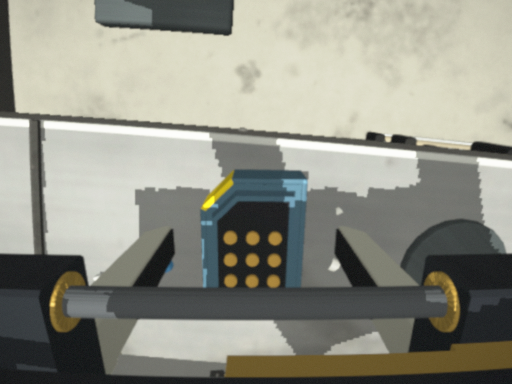

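Request:
play_rows([
  {"slide": [0,0,-0.07],"roll": 0,"fingers": -1},
  {"slide": [0,0,0],"roll": 0,"fingers": -1},
  {"slide": [0,0,0],"roll": 0,"fingers": -1},
  {"slide": [0,0,0],"roll": 0,"fingers": -1},
  {"slide": [0,0,0],"roll": 0,"fingers": -1},
  {"slide": [0,0,0],"roll": 0,"fingers": -1},
], squeeze=25)

```text
t: 18.62
tool_pos: [0.426, 0.2628, 0.006]
orientation: [-0.066, 1.57, 0.066]
force: [0.1, 0.5, 0.8]
opening: 0.0537
```

Request:
play_rows([
  {"slide": [0,0,0.4],"roll": 0,"fingers": -1},
  {"slide": [0,0,1],"roll": 0,"fingers": -1},
  {"slide": [-0.4,0,1],"roll": 0,"fingers": -1},
  {"slide": [-0.4,0,1],"roll": 0,"fingers": -1},
  {"slide": [-0.4,0,1],"roll": 0,"fingers": -1},
  {"slide": [0,-0.5,1],"roll": 0,"fingers": -1},
  {"slide": [0,-1,0.5],"roll": 0,"fingers": -1},
  {"slide": [0,-1,0],"roll": 0,"fingers": -1},
  {"slide": [0,-1,0],"roll": 0,"fingers": -1},
  {"slide": [0,-1,0],"roll": 0,"fingers": -1},
  {"slide": [0,-1,0],"roll": 0,"fingers": -1},
  {"slide": [0,-1,0],"roll": 0,"fingers": -1},
  {"slide": [0,-1,0],"roll": 0,"fingers": -1},
  {"slide": [0,-1,0],"roll": 0,"fingers": -1},
  {"slide": [0,-1,0],"roll": 0,"fingers": -1},
  {"slide": [0,-1,0],"roll": 0,"fingers": -1},
  {"slide": [0,-1,0],"roll": 0,"fingers": -1},
  {"slide": [0,-1,0],"roll": 0,"fingers": -1},
])

```text
t: 20.88
tool_pos: [0.3898, -0.1131, 0.1837]
orientation: [-0.066, 1.569, 0.065]
force: [0.0, 0.4, -1.5]
opening: 0.0539
```

```bash
python3 - <<'E'
from h import *
st,im=snap('wrist','w7.png');print(st['opening'],st['tool_pos'],st['force'],yaw(st))
zoom('w7.png','z7.png',185,140,140,150,5)
E
```

```text
0.05394179099879736 [ 0.38981409 -0.11311535  0.18369286] [ 0.00631333  0.35471344 -1.53896986] 94.79132776832039
```

View pics/z7.png

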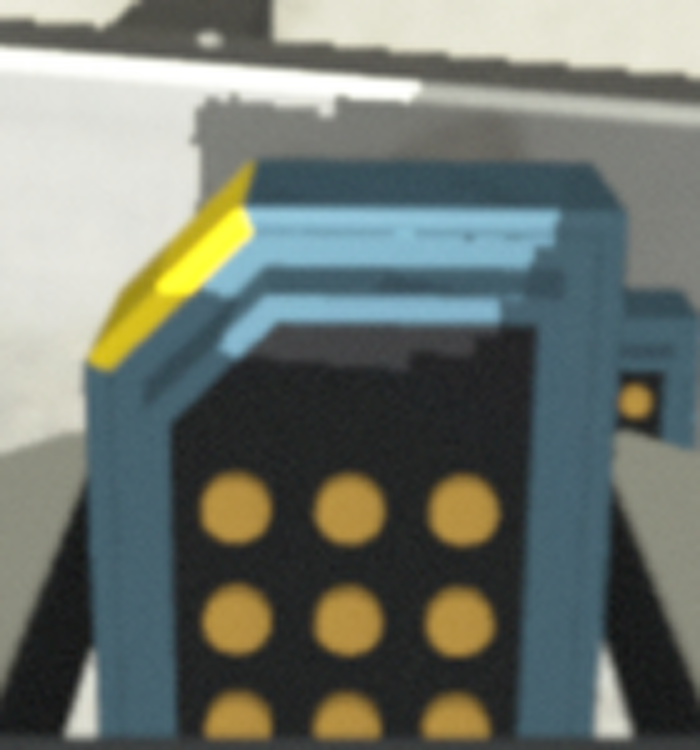

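```bash
cat >> h.py <<'E'
def fitheld(st,idx,pts,model=None,x0=None):
    model=TR if model is None else model
    """pose of held tray: [own x off from TCP, own y off, bottom z minus TCP z, yaw err deg rel tool+90]"""
    C=cal('wrist',st);y=np.radians(yaw(st)+90);P=np.array(st['tool_pos'])
    def res(p):
        a=y+np.radians(p[3]);c,s=np.cos(a),np.sin(a);m=model+np.array([p[0],p[1],0])
        W=np.c_[P[0]+c*m[:,0]-s*m[:,1],P[1]+s*m[:,0]+c*m[:,1],P[2]+p[2]+m[:,2]]
        return (proj(C,W[idx])-np.array(pts)).ravel()
    r=least_squares(res,[0,0,-.006,0] if x0 is None else x0,loss='soft_l1',x_scale=[.001,.001,.001,.1]);return r.x,r.fun.reshape(-1,2)
E
python3 - <<'E'
from h import *
st=robot.read_state();g=uz(185,140,5)
x,f=fitheld(st,[1,2,3,6,7,8],[g(625,211),g(252,208),g(88,366),g(593,163),g(255,162),g(122,300)])
print((x[:3]*1e3).round(2),x[3],f.round(1))
E
```

```text
[-1.96  0.53 -9.24] 0.14772883860687197 [[ 0.5  0.1]
 [-1.8  0.7]
 [ 0.2 -0.2]
 [-0.2 -0.2]
 [ 0.5  0.1]
 [ 0.1 -0.5]]
```

Request:
play_rows([
  {"slide": [0.3,-0.2,0],"roll": -1,"fingers": -1},
  {"slide": [0.3,-0.2,0],"roll": -1,"fingers": -1},
  {"slide": [0.3,-0.2,0],"roll": -1,"fingers": -1},
  {"slide": [0.3,-0.2,0],"roll": -1,"fingers": -1},
  {"slide": [0.3,-0.2,0],"roll": -1,"fingers": -1},
  {"slide": [0.3,-0.2,0],"roll": -1,"fingers": -1},
  {"slide": [0.3,-0.2,0],"roll": -1,"fingers": -1},
  {"slide": [0.3,-0.2,0],"roll": -1,"fingers": -1},
  {"slide": [0.3,-0.2,0],"roll": -1,"fingers": -1},
  {"slide": [0.3,-0.2,0],"roll": -1,"fingers": -1},
  {"slide": [0.3,-0.2,0],"roll": -1,"fingers": -1},
  {"slide": [0.3,-0.3,0],"roll": -1,"fingers": -1},
  {"slide": [0,0,0],"roll": -0.35,"fingers": -1},
  {"slide": [0,0,0],"roll": 0,"fingers": -1},
  {"slide": [0,0,0],"roll": 0,"fingers": -1},
])

```text
t: 22.8
tool_pos: [0.4979, -0.187, 0.1832]
orientation: [1.26, 1.176, -1.259]
force: [-0.2, -0.4, -2.1]
opening: 0.0539
```

```bash
python3 - <<'E'
from h import *
st,im=snap('wrist','w8.png');print(st['opening'],st['tool_pos'],st['q'],yaw(st),st['t'])
snap('top','t8.png')
E
```

```text
0.05389835523293525 [ 0.49787275 -0.18697578  0.18322945] [-4.55699729e-01 -3.52671630e-02  1.72399460e+00  3.64820779e-05
  1.45270957e+00 -3.87143987e-01] -3.9282006932566618 22.8
```

View pics/w8.png

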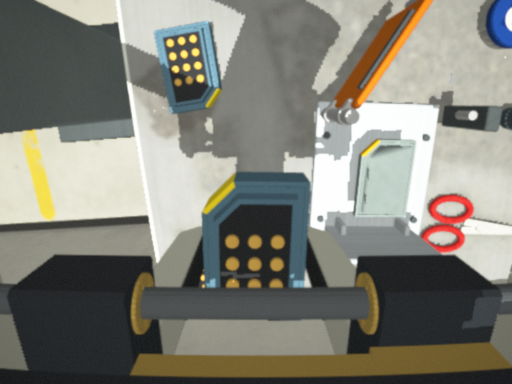

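```bash
python3 - <<'E'
from h import *
zoom('w8.png','z8.png',300,95,150,125,5)
zoom('w8.png','z8b.png',190,165,130,120,5)
E
```

```text
(no output)
```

View pics/z8.png

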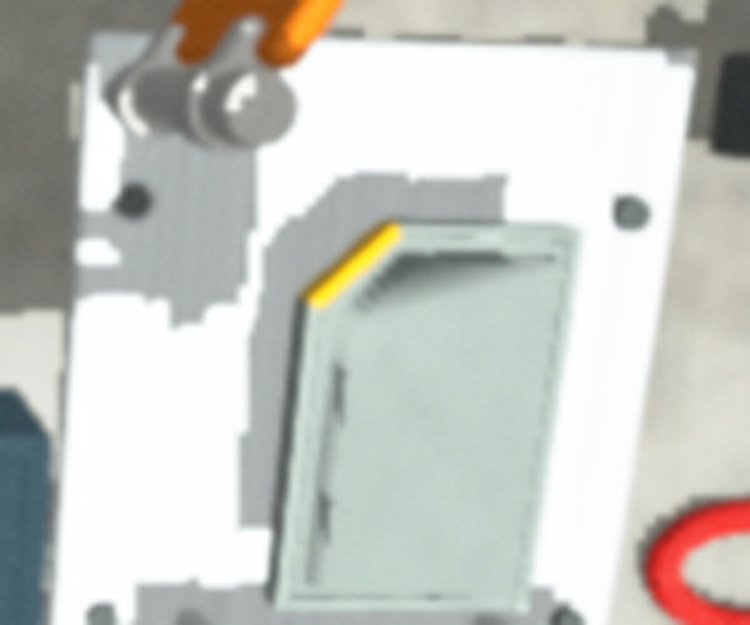

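View pics/z8b.png

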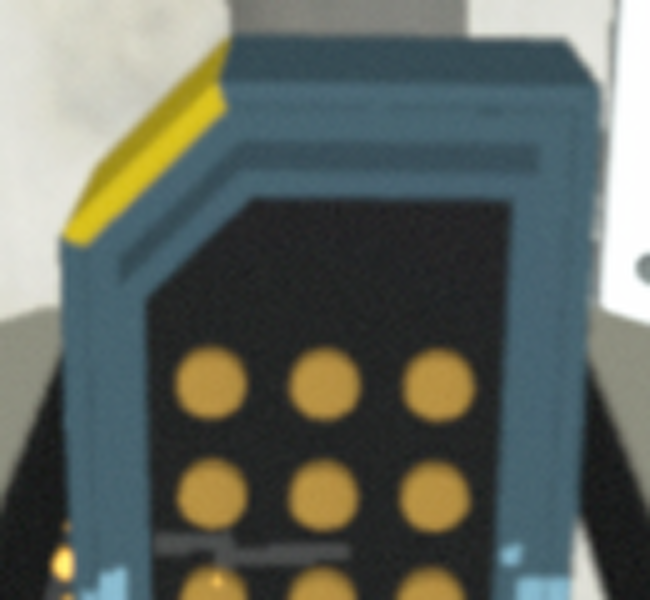

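```bash
python3 - <<'E'
from h import *
st=robot.read_state();C=cal('wrist',st)
g=uz(300,95,5)
PED=np.array(outl(0,46))/1e3
x,f=fit([C],PED,[([0,1,2,3,4],[g(528,610),g(580,232),g(403,230),g(308,302),g(272,607)])],[.63,-.19,1.5]);print(x,np.degrees(x[2]),f.round(1))
g=uz(190,165,5)
idx=[1,2,3,6,7,8];p=[g(598,90),g(228,90),g(65,240),g(568,40),g(230,38),g(97,165)]
x,f=fitheld(st,idx,p);print((x[:3]*1e3).round(2),x[3],f.round(1))
for z in(-6,-7.5):
  def r(q):
    return 0
  from functools import partial
  M=TR
  def res(q):
    y=np.radians(yaw(st)+90);P=st['tool_pos'];a=y+np.radians(q[2]);c,s=np.cos(a),np.sin(a);m=M+[q[0],q[1],0]
    W=np.c_[P[0]+c*m[:,0]-s*m[:,1],P[1]+s*m[:,0]+c*m[:,1],P[2]+z/1e3+m[:,2]]
    return (proj(C,W[idx])-np.array(p)).ravel()
  rr=least_squares(res,[0,0,0],x_scale=[.001,.001,.1]);print(z,rr.x[:2]*1e3,rr.x[2],rr.fun.round(1))
E
```

```text
[ 0.62960327 -0.19265844  1.47840517] 84.70637682833674 [[-0.2  1.2]
 [ 1.5 -0.5]
 [-1.  -1.5]
 [-0.   0.1]
 [ 0.1  0.8]]
[ -2.94  -1.23 -10.47] -0.47107910486464544 [[ 0.6  0.1]
 [-1.6 -0.6]
 [ 0.1 -0.4]
 [-0.6  0.2]
 [ 0.7  0. ]
 [ 0.2  1.2]]
-6 [-1.79498649 -1.29064491] -0.5706554495504417 [ 2.5  0.1 -1.9 -0.7 -1.2  0.2  0.9 -0.1  0.4 -0.4 -0.8  1.4]
-7.5 [-2.17297769 -1.27175307] -0.5726960846120299 [ 1.9  0.1 -1.8 -0.7 -0.7 -0.   0.5  0.   0.6 -0.3 -0.4  1.3]
```

Request:
play_rows([
  {"slide": [0.7,-0.03,0],"roll": -0.06,"fingers": -1},
  {"slide": [0.9,-0.03,0],"roll": 0,"fingers": -1},
  {"slide": [0.9,-0.03,0],"roll": 0,"fingers": -1},
  {"slide": [0.9,-0.03,0],"roll": 0,"fingers": -1},
  {"slide": [0.7,-0.02,0],"roll": 0,"fingers": -1},
  {"slide": [0.29,0,-0.5],"roll": 0,"fingers": -1},
  {"slide": [0,0,-1],"roll": 0,"fingers": -1},
  {"slide": [0,0,-1],"roll": 0,"fingers": -1},
  {"slide": [0,0,-0.8],"roll": 0,"fingers": -1},
  {"slide": [0,0,-0.4],"roll": 0,"fingers": -1},
  {"slide": [0,0,-0.1],"roll": 0,"fingers": -1},
  {"slide": [0,0,0],"roll": 0,"fingers": -1},
  {"slide": [0,0,0],"roll": 0,"fingers": -1},
])

```text
t: 24.52
tool_pos: [0.6305, -0.1917, 0.0703]
orientation: [1.267, 1.169, -1.265]
force: [-0.6, 0.2, -0.7]
opening: 0.0538
```

```bash
python3 - <<'E'
from h import *
st,im=snap('wrist','w9.png');print(st['opening'],st['tool_pos'],st['force'],yaw(st),st['t'])
E
```

```text
0.05382979889260524 [ 0.63047384 -0.1916796   0.07032961] [-0.58595583  0.20836846 -0.73517407] -4.477510162286503 24.525
```

View pics/w9.png

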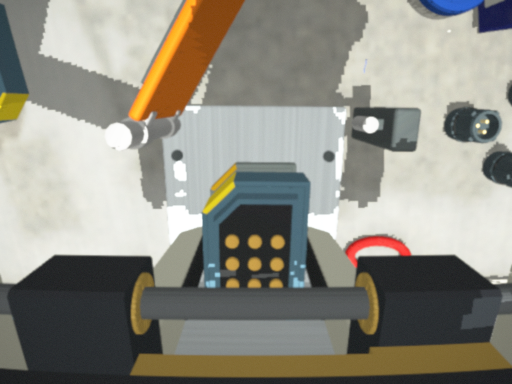

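```bash
python3 - <<'E'
from h import *
zoom('w9.png','z9.png',190,150,130,100,6)
E
```

```text
(no output)
```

View pics/z9.png

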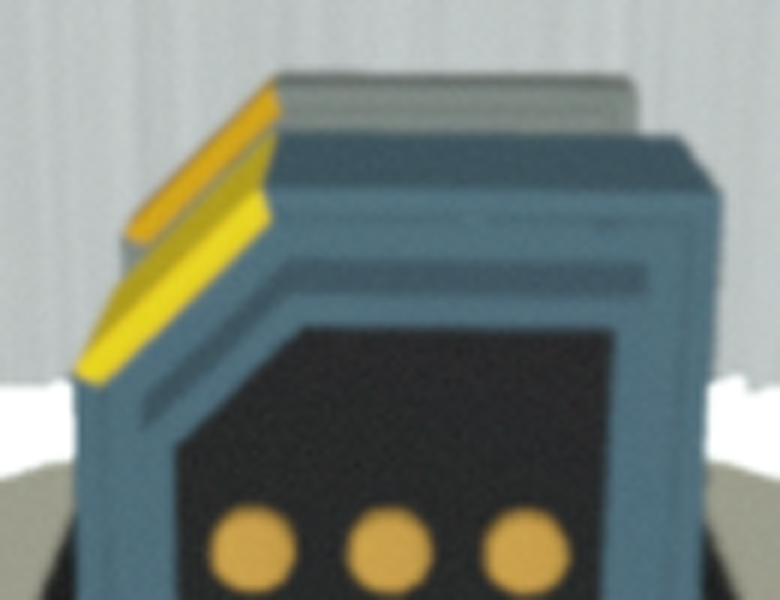

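```bash
python3 - <<'E'
from h import *
st=robot.read_state();C=cal('wrist',st)
g=uz(190,150,6)
PED=np.array(outl(0,46))/1e3
for z in (46,43):
  PED[:,2]=z/1e3
  x,f=fit([C],PED,[([1,2,3],[g(638,78),g(278,76),g(122,240)])],[.63,-.19,1.5]);print(x,np.degrees(x[2]),f.round(1))
idx=[1,2,3,6,7,8];p=[g(720,190),g(270,190),g(75,378),g(683,137),g(277,137),g(118,285)]
print(fitheld(st,idx,p))
# common planar fit: tray at z from tcp -6
T=TR.copy();T[:,2]+=st['tool_pos'][2]-.006
for z in(0,-.003):
  T2=T.copy();T2[:,2]+=z
  x,f=fit([C],T2,[(idx,p)],[.63,-.19,1.5]);print('tray',x,np.degrees(x[2]),f.round(1))
E
```

```text
[ 0.63096172 -0.19169599  1.50714361] 86.3529680450331 [[ 0.9 -0.2]
 [-1.2  1. ]
 [ 0.1 -0.7]]
[ 0.63082839 -0.19225943  1.50590005] 86.28171724570534 [[ 0.1 -0. ]
 [-0.9  1.1]
 [ 0.7 -1. ]]
(array([-0.00244039, -0.0013636 , -0.00980037, -0.29909135]), array([[ 0.55998584,  0.61681318],
       [-0.98024084,  0.21708259],
       [ 0.55317368, -0.7156673 ],
       [-0.59131503, -0.40362356],
       [ 0.43985871, -0.76970495],
       [-0.19699154,  1.36255595]]))
tray [ 0.63183506 -0.19325711  1.48773264] 85.24080113615878 [[ 2.3  0.5]
 [-1.2  0.1]
 [-0.4 -0. ]
 [ 0.8 -0.7]
 [ 0.3 -1.1]
 [-0.9  1.7]]
tray [ 0.63164606 -0.19400749  1.48778078] 85.24355965796386 [[ 0.9  0.6]
 [-1.1  0.2]
 [ 0.3 -0.5]
 [-0.3 -0.5]
 [ 0.4 -0.8]
 [-0.4  1.4]]
```

Request:
play_rows([
  {"slide": [-0.03,0.055,0],"roll": 0.06,"fingers": -1},
  {"slide": [0,0,-0.15],"roll": 0,"fingers": -1},
  {"slide": [0,0,-0.15],"roll": 0,"fingers": -1},
  {"slide": [0,0,-0.15],"roll": 0,"fingers": -1},
  {"slide": [0,0,0],"roll": 0,"fingers": -1},
  {"slide": [0,0,0],"roll": 0,"fingers": -1},
])

```text
t: 25.32
tool_pos: [0.6288, -0.1897, 0.0554]
orientation: [1.26, 1.175, -1.261]
force: [0.2, -0.0, -0.4]
opening: 0.0539
```

Request:
play_rows([
  {"slide": [0,0,-0.1],"roll": 0,"fingers": -1},
  {"slide": [0,0,0],"roll": 0,"fingers": -1},
  {"slide": [0,0,0],"roll": 0,"fingers": -1},
])

```text
t: 25.7
tool_pos: [0.6287, -0.1897, 0.0524]
orientation: [1.26, 1.175, -1.26]
force: [-0.7, 0.5, -1.5]
opening: 0.0537
```

Request:
play_rows([
  {"slide": [0,0,-0.05],"roll": 0,"fingers": -1},
  {"slide": [0,0,0],"roll": 0,"fingers": -1},
  {"slide": [0,0,0],"roll": 0,"fingers": -1},
])

```text
t: 26.08
tool_pos: [0.629, -0.1898, 0.052]
orientation: [1.26, 1.175, -1.26]
force: [-2.2, 1.7, 5.6]
opening: 0.0537
```

Request:
play_rows([
  {"slide": [0,0,0],"roll": 0,"fingers": 0.3},
  {"slide": [0,0,0],"roll": 0,"fingers": 1},
  {"slide": [0,0,0],"roll": 0,"fingers": 1},
  {"slide": [0,0,0],"roll": 0,"fingers": 1},
  {"slide": [0,0,0.5],"roll": 0,"fingers": 1},
  {"slide": [0,0,1],"roll": 0,"fingers": 1},
  {"slide": [0,0,1],"roll": 0,"fingers": 1},
  {"slide": [0,0,1],"roll": 0,"fingers": 1},
  {"slide": [-0.5,-0.2,1],"roll": 0,"fingers": 1},
  {"slide": [-1,-0.4,0.5],"roll": 0,"fingers": 1},
  {"slide": [-1,-0.4,0],"roll": 0,"fingers": 1},
  {"slide": [-1,-0.4,0],"roll": 0,"fingers": 1},
  {"slide": [-1,-0.4,0],"roll": 0,"fingers": 1},
  {"slide": [-0.5,-0.4,0],"roll": 0,"fingers": 1},
  {"slide": [0,0,0],"roll": 0,"fingers": 1},
])

```text
t: 27.95
tool_pos: [0.4786, -0.2567, 0.2019]
orientation: [1.262, 1.173, -1.261]
force: [0.8, -0.0, -0.2]
opening: 0.0927
```

```bash
python3 - <<'E'
from h import *
st,im=snap('wrist','w10.png');print(st['opening'],st['tool_pos'],yaw(st),st['t'])
C=cal('wrist',st)
for n,z in [('tray_1',0),('tray_1_corner',0)]:
    for r in robot.mark_of('wrist',n):
        if r['p']>.2: print(n,round(r['p'],2),np.round(r['point'],1),np.round(atz(C,r['point'],z),4))
E
```

```text
0.09266145254844561 [ 0.47858854 -0.25667596  0.20188211] -4.102182263593258 27.95
tray_1 0.73 [399.9 107.1] [ 0.6522 -0.1949  0.    ]
tray_1 0.68 [220.7 203.8] [ 0.4356 -0.2961  0.    ]
tray_1 0.68 [203.    2.2] [ 0.4383 -0.0714  0.    ]
tray_1_corner 0.7 [199.6 181.3] [ 0.413  -0.2659  0.    ]
tray_1_corner 0.65 [384.   73.6] [ 0.6326 -0.1571  0.    ]
```

View pics/w10.png

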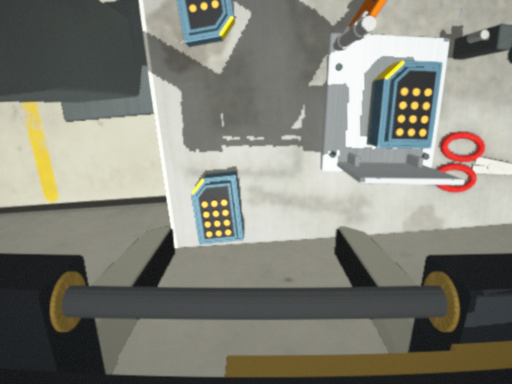

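Tray 1 is seated on the pedestal at (405,105). Tray C at (218,210) already faces the right way round.

```bash
python3 - <<'E'
from h import *
zoom('w10.png','z10.png',180,155,80,100,6)
zoom('w10.png','z10b.png',315,30,150,160,4.5)
E
```

```text
(no output)
```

View pics/z10.png

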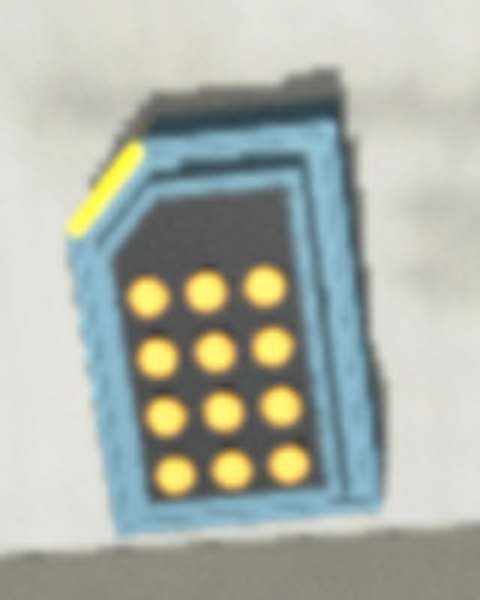

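View pics/z10b.png

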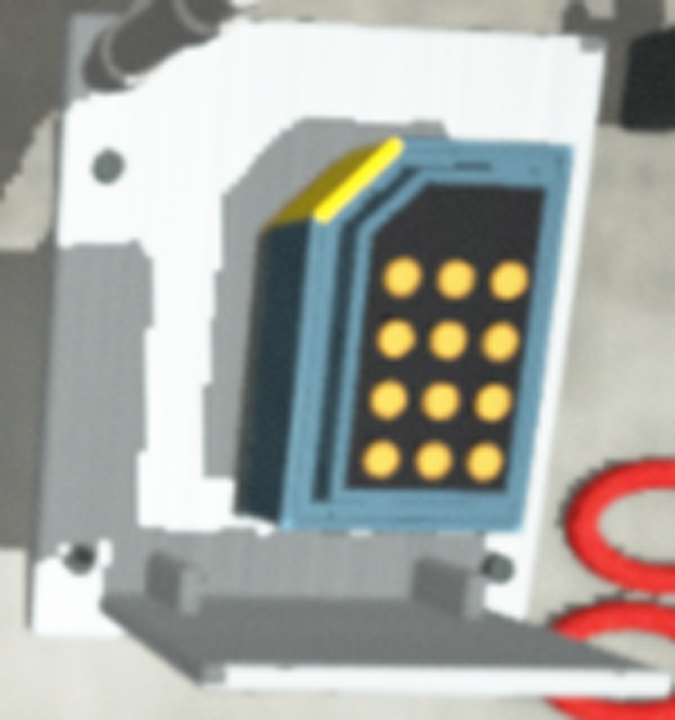

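```bash
python3 - <<'E'
from h import *
st=robot.read_state();C=cal('wrist',st)
g=uz(180,155,6)
x,f=fit([C],TR,[([0,1,2,3,4],[g(382,510),g(343,124),g(145,152),g(72,237),g(118,535)])],[.43,-.29,1.6]);print(x,np.degrees(x[2]),f.round(1))
g=uz(315,30,4.5);T=TR.copy();T[:,2]+=.046
x,f=fit([C],T,[([0,1,2,3,4],[g(522,530),g(572,147),g(404,145),g(318,222),g(283,527)])],[.63,-.19,1.5]);print('T1',x,np.degrees(x[2]),f.round(1))
print(np.degrees(st['q'][[0,5]]))
E
```

```text
[ 0.43503183 -0.29586895  1.59405269] 91.33249146266857 [[ 0.9  1.4]
 [ 0.2  0.1]
 [-0.5 -1.5]
 [-0.3 -0.7]
 [-0.1  1. ]]
T1 [ 0.63029481 -0.1906477   1.48781969] 85.24578899338604 [[ 0.9  2.2]
 [ 2.1 -0. ]
 [-0.7 -1.6]
 [-0.7 -0.8]
 [-0.3  1.6]]
[-33.47086491 -29.48176697]
```

Request:
play_rows([
  {"slide": [-0.5,-0.45,0],"roll": 0.675,"fingers": 1},
  {"slide": [-0.5,-0.45,-0.3],"roll": 0,"fingers": 1},
  {"slide": [-0.45,-0.4,-1],"roll": 0,"fingers": 1},
  {"slide": [0,0,-1],"roll": 0,"fingers": 1},
  {"slide": [0,0,-1],"roll": 0,"fingers": 1},
  {"slide": [0,0,-1],"roll": 0,"fingers": 1},
  {"slide": [0,0,-0.8],"roll": 0,"fingers": 1},
  {"slide": [0,0,-0.6],"roll": 0,"fingers": 1},
  {"slide": [0,0,-0.45],"roll": 0,"fingers": 1},
  {"slide": [0,0,-0.3],"roll": 0,"fingers": 1},
  {"slide": [0,0,0],"roll": 0,"fingers": 1},
])

```text
t: 29.48
tool_pos: [0.4351, -0.2946, 0.0071]
orientation: [1.191, 1.221, -1.192]
force: [-0.4, 0.2, -0.5]
opening: 0.0927
```

```bash
python3 - <<'E'
from h import *
st,im=snap('wrist','w11.png');print(st['opening'],st['tool_pos'],st['force'],yaw(st))
E
```

```text
0.0926978696249569 [ 0.43505334 -0.2945695   0.00706809] [-0.40552703  0.15739231 -0.50816666] 1.38269057089561
```

View pics/w11.png

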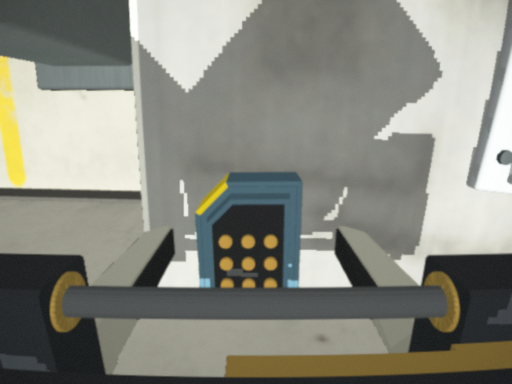

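Request:
play_rows([
  {"slide": [0,0,0],"roll": 0,"fingers": -1},
  {"slide": [0,0,0],"roll": 0,"fingers": -1},
  {"slide": [0,0,0],"roll": 0,"fingers": -1},
  {"slide": [0,0,0],"roll": 0,"fingers": -1},
  {"slide": [0,0,0],"roll": 0,"fingers": -1},
  {"slide": [0,0,0],"roll": 0,"fingers": -1},
  {"slide": [0,0,0.4],"roll": 0,"fingers": -1},
  {"slide": [0,0,1],"roll": 0,"fingers": -1},
  {"slide": [0,0,1],"roll": 0,"fingers": -1},
  {"slide": [0,0,1],"roll": 0,"fingers": -1},
  {"slide": [0,0,1],"roll": 0,"fingers": -1},
  {"slide": [1,0.5,1],"roll": -0.675,"fingers": -1},
  {"slide": [1,0.5,0],"roll": 0,"fingers": -1},
  {"slide": [1,0.5,0],"roll": 0,"fingers": -1},
  {"slide": [1,0.5,0],"roll": 0,"fingers": -1},
  {"slide": [1,0.5,0],"roll": 0,"fingers": -1},
  {"slide": [1,0.5,0],"roll": 0,"fingers": -1},
  {"slide": [0.46,0.5,-1],"roll": 0,"fingers": -1},
  {"slide": [0,0,-0.9],"roll": 0,"fingers": -1},
  {"slide": [0,0,0],"roll": 0,"fingers": -1},
])

```text
t: 32.02
tool_pos: [0.6271, -0.1885, 0.1097]
orientation: [1.259, 1.181, -1.263]
force: [-1.1, 0.1, -1.1]
opening: 0.0538
```

```bash
python3 - <<'E'
from h import *
st,im=snap('wrist','w12.png');print(st['opening'],st['tool_pos'],st['force'],yaw(st),st['t'])
zoom('w12.png','z12.png',190,150,130,100,6)
E
```

```text
0.053766414555087155 [ 0.62714219 -0.18854228  0.10969031] [-1.08296638  0.054275   -1.13893049] -3.969611932824765 32.025
```

View pics/z12.png

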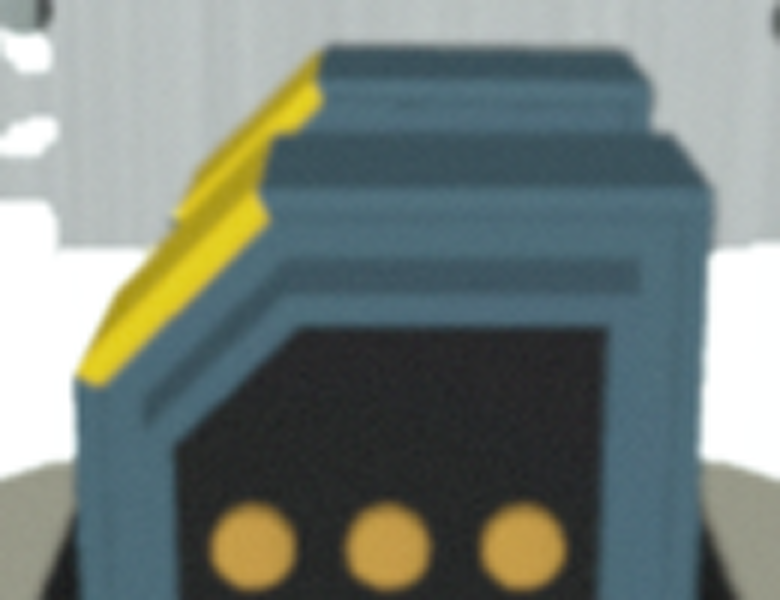

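Request:
play_rows([
  {"slide": [0.05,-0.04,-0.3],"roll": 0,"fingers": -1},
  {"slide": [0,0,-0.3],"roll": 0,"fingers": -1},
  {"slide": [0,0,-0.2],"roll": 0,"fingers": -1},
  {"slide": [0,0,0],"roll": 0,"fingers": -1},
  {"slide": [0,0,0],"roll": 0,"fingers": -1},
])

```text
t: 32.7
tool_pos: [0.6306, -0.1909, 0.0887]
orientation: [1.261, 1.175, -1.26]
force: [0.5, 0.5, -0.2]
opening: 0.0539
```

Request:
play_rows([
  {"slide": [-0.055,0.035,0],"roll": 0,"fingers": -1},
  {"slide": [0,0,-0.1],"roll": 0,"fingers": -1},
  {"slide": [0,0,0],"roll": 0,"fingers": -1},
  {"slide": [0,0,0],"roll": 0,"fingers": -1},
])

```text
t: 33.2
tool_pos: [0.6288, -0.1898, 0.0854]
orientation: [1.26, 1.175, -1.261]
force: [0.5, -0.2, -1.3]
opening: 0.0537
```

Request:
play_rows([
  {"slide": [0,0,-0.1],"roll": 0,"fingers": -1},
  {"slide": [0,0,-0.1],"roll": 0,"fingers": -1},
  {"slide": [0,0,0],"roll": 0,"fingers": -1},
  {"slide": [0,0,0],"roll": 0,"fingers": -1},
])

```text
t: 33.7
tool_pos: [0.6289, -0.1899, 0.0794]
orientation: [1.26, 1.175, -1.261]
force: [0.4, -0.4, -1.4]
opening: 0.054
```

Request:
play_rows([
  {"slide": [0,0,-0.08],"roll": 0,"fingers": -1},
  {"slide": [0,0,0],"roll": 0,"fingers": -1},
  {"slide": [0,0,0],"roll": 0,"fingers": -1},
])

```text
t: 34.08
tool_pos: [0.6292, -0.19, 0.0776]
orientation: [1.261, 1.175, -1.26]
force: [-0.8, -0.4, 2.1]
opening: 0.0538
```

Request:
play_rows([
  {"slide": [0,0,-0.04],"roll": 0,"fingers": -1},
  {"slide": [0,0,0],"roll": 0,"fingers": -1},
  {"slide": [0,0,0],"roll": 0,"fingers": -1},
])

```text
t: 34.45
tool_pos: [0.6293, -0.19, 0.0775]
orientation: [1.261, 1.174, -1.26]
force: [-6.1, 1.2, 10.6]
opening: 0.054
```

Request:
play_rows([
  {"slide": [0,0,0],"roll": 0,"fingers": 0.3},
  {"slide": [0,0,0],"roll": 0,"fingers": 1},
  {"slide": [0,0,0],"roll": 0,"fingers": 1},
  {"slide": [0,0,0],"roll": 0,"fingers": 1},
  {"slide": [0,0,0.5],"roll": 0,"fingers": 1},
  {"slide": [0,0,1],"roll": 0,"fingers": 1},
  {"slide": [0,0,1],"roll": 0,"fingers": 1},
  {"slide": [-0.3,0,1],"roll": 0,"fingers": 1},
  {"slide": [-1,0,0.8],"roll": 0,"fingers": 1},
  {"slide": [-1,0.3,0],"roll": 0,"fingers": 1},
  {"slide": [-1,0.4,0],"roll": 0,"fingers": 1},
  {"slide": [-1,0.6,0],"roll": 0,"fingers": 1},
  {"slide": [-1,0.6,0],"roll": 0,"fingers": 1},
  {"slide": [-0.7,0.6,0],"roll": 0,"fingers": 1},
  {"slide": [0,0,0],"roll": 0,"fingers": 1},
  {"slide": [0,0,0],"roll": 0,"fingers": 1},
])

```text
t: 36.45
tool_pos: [0.4496, -0.1153, 0.2059]
orientation: [1.261, 1.173, -1.259]
force: [-0.1, 0.0, -0.0]
opening: 0.0929
```

```bash
python3 - <<'E'
from h import *
st,im=snap('wrist','w13.png');print(st['opening'],st['tool_pos'],yaw(st),st['t'])
E
```

```text
0.09291324906359293 [ 0.44964604 -0.11529271  0.20587824] -3.996222043178851 36.45
```

View pics/w13.png

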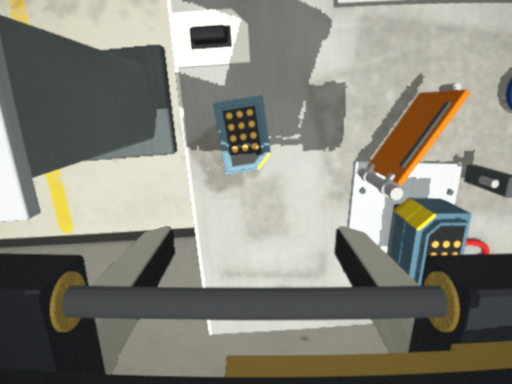

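Tray B is at (242,135) with its chamfer at the lower right, so it needs a half turn. The two-tray stack at (430,240) looks flush.

```bash
python3 - <<'E'
from h import *
zoom('w13.png','z13.png',200,85,90,100,6)
zoom('w13.png','z13b.png',370,185,120,90,6)
E
```

```text
(no output)
```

View pics/z13.png

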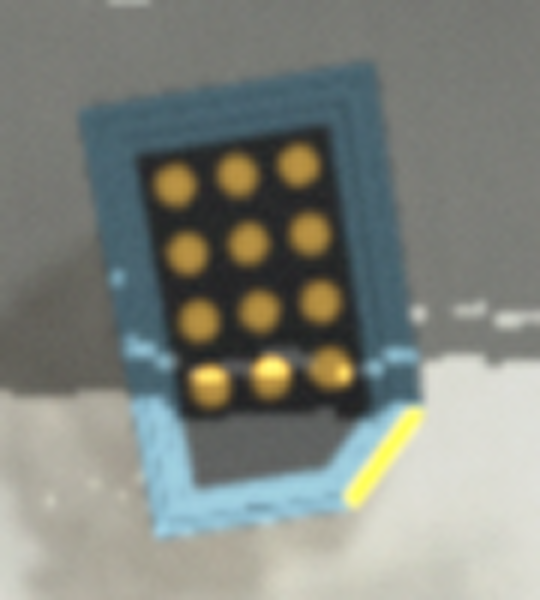

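View pics/z13b.png

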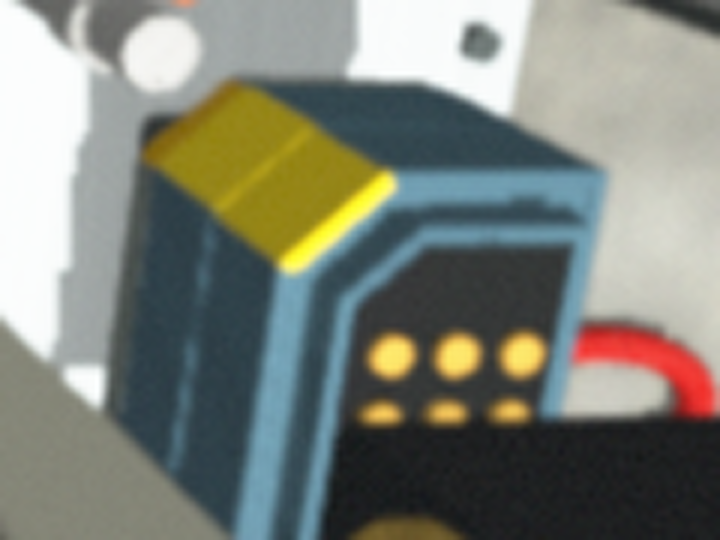

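```bash
python3 - <<'E'
from h import *
st=robot.read_state();C=cal('wrist',st)
g=uz(200,85,6)
x,f=fit([C],TR,[([0,1,2,3,4],[g(80,113),g(158,533),g(350,503),g(420,410),g(375,65)])],[.43,-.07,-1.6]);print(x,np.degrees(x[2]),f.round(1))
E
```

```text
[ 0.44146905 -0.07214552 -1.48931658] -85.33155455170962 [[-0.7 -1.3]
 [-0.8  1. ]
 [ 0.5  1. ]
 [ 0.9  0.4]
 [ 0.1 -1.3]]
```

Request:
play_rows([
  {"slide": [-0.14,0.7,0],"roll": 1,"fingers": 1},
  {"slide": [-0.13,0.73,-0.4],"roll": 0.09,"fingers": 1},
  {"slide": [0,0,-1],"roll": 0,"fingers": 1},
  {"slide": [0,0,-1],"roll": 0,"fingers": 1},
  {"slide": [0,0,-1],"roll": 0,"fingers": 1},
  {"slide": [0,0,-1],"roll": 0,"fingers": 1},
  {"slide": [0,0,-0.8],"roll": 0,"fingers": 1},
  {"slide": [0,0,-0.6],"roll": 0,"fingers": 1},
  {"slide": [0,0,-0.5],"roll": 0,"fingers": 1},
  {"slide": [0,0,-0.3],"roll": 0,"fingers": 1},
  {"slide": [0,0,0],"roll": 0,"fingers": 1},
  {"slide": [0,0,0],"roll": 0,"fingers": 1},
])

```text
t: 38.0
tool_pos: [0.4414, -0.0721, 0.0075]
orientation: [1.149, 1.246, -1.148]
force: [1.3, 0.4, 0.0]
opening: 0.093
```

```bash
python3 - <<'E'
from h import *
st,im=snap('wrist','w14.png');print(st['opening'],st['tool_pos'],st['force'],yaw(st))
E
```

```text
0.09296702771259052 [ 0.441376   -0.07214606  0.00747961] [1.26246445 0.39904767 0.01907948] 4.71439291219556
```

View pics/w14.png

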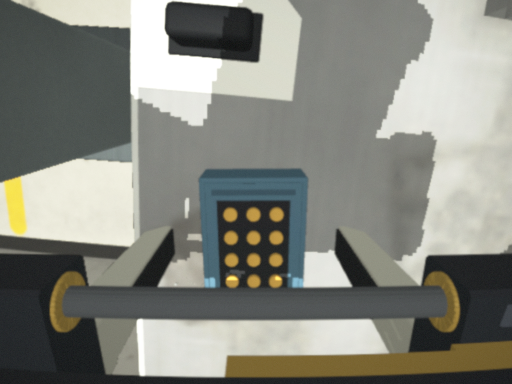

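Request:
play_rows([
  {"slide": [0,0,0],"roll": 0,"fingers": -1},
  {"slide": [0,0,0],"roll": 0,"fingers": -1},
  {"slide": [0,0,0],"roll": 0,"fingers": -1},
  {"slide": [0,0,0],"roll": 0,"fingers": -1},
  {"slide": [0,0,0],"roll": 0,"fingers": -1},
  {"slide": [0,0,0],"roll": 0,"fingers": -1},
  {"slide": [0,0,0.4],"roll": 0,"fingers": -1},
  {"slide": [0,-0.2,1],"roll": 0,"fingers": -1},
  {"slide": [0,-0.5,0.6],"roll": 1,"fingers": -1},
  {"slide": [0,-0.5,0],"roll": 1,"fingers": -1},
  {"slide": [0,-0.5,0],"roll": 1,"fingers": -1},
  {"slide": [0,-0.5,0],"roll": 1,"fingers": -1},
  {"slide": [0,-0.5,0],"roll": 1,"fingers": -1},
  {"slide": [0,-0.5,0],"roll": 1,"fingers": -1},
  {"slide": [0,-0.5,0],"roll": 1,"fingers": -1},
  {"slide": [0,-0.5,0],"roll": 1,"fingers": -1},
  {"slide": [0,0,0],"roll": 1,"fingers": -1},
  {"slide": [0,0,0],"roll": 1,"fingers": -1},
  {"slide": [0,0,-0.5],"roll": 0.66,"fingers": -1},
  {"slide": [0,0,-0.8],"roll": 0,"fingers": -1},
])

```text
t: 40.55
tool_pos: [0.4419, -0.1986, 0.0291]
orientation: [-0.002, 1.568, -0.0]
force: [0.1, 0.5, -1.3]
opening: 0.0539
```

Request:
play_rows([
  {"slide": [0,0,-0.5],"roll": 0,"fingers": -1},
  {"slide": [0,0,-0.1],"roll": 0,"fingers": -1},
  {"slide": [0,0,0],"roll": 0,"fingers": -1},
  {"slide": [0,0,0],"roll": 0,"fingers": -1},
])

```text
t: 41.05
tool_pos: [0.4415, -0.1983, 0.0108]
orientation: [-0.001, 1.57, -0.001]
force: [1.2, -0.7, -1.6]
opening: 0.054
```

Request:
play_rows([
  {"slide": [0,0,-0.1],"roll": 0,"fingers": -1},
  {"slide": [0,0,0],"roll": 0,"fingers": -1},
  {"slide": [0,0,0],"roll": 0,"fingers": 0.3},
  {"slide": [0,0,0],"roll": 0,"fingers": 1},
  {"slide": [0,0,0],"roll": 0,"fingers": 1},
  {"slide": [0,0,0],"roll": 0,"fingers": 1},
  {"slide": [0,0,0.6],"roll": 0,"fingers": 1},
  {"slide": [0,0,1],"roll": 0,"fingers": 1},
  {"slide": [0,0,1],"roll": -1,"fingers": 1},
  {"slide": [0,0,1],"roll": -1,"fingers": 1},
  {"slide": [0,0,1],"roll": -1,"fingers": 1},
  {"slide": [0,0,1],"roll": -1,"fingers": 1},
  {"slide": [0,0,0],"roll": -1,"fingers": 1},
  {"slide": [0,0,0],"roll": -1,"fingers": 1},
  {"slide": [0,0,0],"roll": -1,"fingers": 1},
  {"slide": [0,0,0],"roll": -1,"fingers": 1},
  {"slide": [0,0,0],"roll": -1,"fingers": 1},
  {"slide": [0,0,0],"roll": -1,"fingers": 1},
  {"slide": [0,0,0],"roll": -1,"fingers": 1},
  {"slide": [0,0,0],"roll": -1,"fingers": 1},
])

```text
t: 43.55
tool_pos: [0.4407, -0.1979, 0.1748]
orientation: [1.289, 1.156, -1.289]
force: [-0.5, -0.4, 0.6]
opening: 0.0927
```

Request:
play_rows([
  {"slide": [0,0,0],"roll": -1,"fingers": 1},
  {"slide": [0,0,0],"roll": -1,"fingers": 1},
  {"slide": [0,0,0],"roll": -1,"fingers": 1},
  {"slide": [0,0,0],"roll": -1,"fingers": 1},
  {"slide": [0,0,0],"roll": -1,"fingers": 1},
  {"slide": [0,0,0],"roll": -1,"fingers": 1},
  {"slide": [0,0,0],"roll": -1,"fingers": 1},
  {"slide": [0,0,0],"roll": -1,"fingers": 1},
  {"slide": [0,0,0],"roll": -1,"fingers": 1},
  {"slide": [0,0,0],"roll": -1,"fingers": 1},
  {"slide": [0,0,0],"roll": -0.5,"fingers": 1},
  {"slide": [0,0,0],"roll": 0,"fingers": 1},
])

```text
t: 45.05
tool_pos: [0.4407, -0.1979, 0.1748]
orientation: [2.221, 0.001, -2.221]
force: [-0.2, 0.1, 0.3]
opening: 0.0929
```

```bash
python3 - <<'E'
from h import *
st,im=snap('wrist','w15.png');print(st['opening'],st['tool_pos'],yaw(st),st['t'])
E
```

```text
0.09289008787681892 [ 0.44073958 -0.19791071  0.17481171] -89.97155593472809 45.05
```

View pics/w15.png

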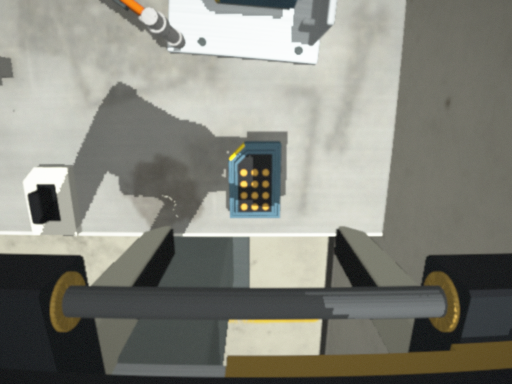

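```bash
python3 - <<'E'
from h import *
zoom('w15.png','z15.png',215,130,80,100,6)
E
```

```text
(no output)
```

View pics/z15.png

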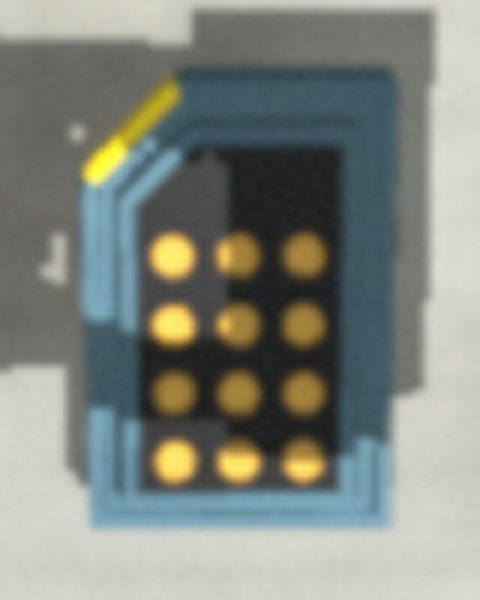

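```bash
python3 - <<'E'
from h import *
st=robot.read_state();C=cal('wrist',st)
g=uz(215,130,6)
x,f=fit([C],TR,[([0,4,6,7,3],[g(388,525),g(90,525),g(394,72),g(178,72),g(84,178)])],[.44,-.2,0]);print(x,np.degrees(x[2]),f.round(1))
E
```

```text
[ 0.44038976 -0.19982426 -0.00466415] -0.26723606695540747 [[ 0.4  1.4]
 [-0.3  1.1]
 [-0.3 -0.6]
 [ 0.5 -0.9]
 [-0.2 -0.3]]
```

Request:
play_rows([
  {"slide": [0,-0.06,-1],"roll": 0,"fingers": 1},
  {"slide": [0,0,-1],"roll": 0,"fingers": 1},
  {"slide": [0,0,-1],"roll": 0,"fingers": 1},
  {"slide": [0,0,-1],"roll": 0,"fingers": 1},
  {"slide": [0,0,-0.8],"roll": 0,"fingers": 1},
  {"slide": [0,0,-0.5],"roll": 0,"fingers": 1},
  {"slide": [0,0,-0.3],"roll": 0,"fingers": 1},
  {"slide": [0,0,0],"roll": 0,"fingers": 1},
  {"slide": [0,0,0],"roll": 0,"fingers": -1},
  {"slide": [0,0,0],"roll": 0,"fingers": -1},
  {"slide": [0,0,0],"roll": 0,"fingers": -1},
  {"slide": [0,0,0],"roll": 0,"fingers": -1},
  {"slide": [0,0,0],"roll": 0,"fingers": -1},
  {"slide": [0,0,0],"roll": 0,"fingers": -1},
])

```text
t: 46.85
tool_pos: [0.4409, -0.1997, 0.007]
orientation: [-2.222, -0.0, 2.221]
force: [-1.3, 1.0, 2.8]
opening: 0.0541
```

Request:
play_rows([
  {"slide": [0,0,0.4],"roll": 0,"fingers": -1},
  {"slide": [0,0,1],"roll": 0,"fingers": -1},
  {"slide": [0,0,1],"roll": 0.75,"fingers": -1},
  {"slide": [0,0,1],"roll": 1,"fingers": -1},
  {"slide": [0,0,1],"roll": 1,"fingers": -1},
  {"slide": [0,0,1],"roll": 1,"fingers": -1},
  {"slide": [0,0,0],"roll": 1,"fingers": -1},
  {"slide": [0.5,0,0],"roll": 1,"fingers": -1},
  {"slide": [1,0,0],"roll": 1,"fingers": -1},
  {"slide": [1,0,0],"roll": 1,"fingers": -1},
  {"slide": [1,0,0],"roll": 1,"fingers": -1},
  {"slide": [1,0.1,0],"roll": 1,"fingers": -1},
  {"slide": [1,0.2,0],"roll": 1,"fingers": -1},
  {"slide": [0.77,0.03,-0.4],"roll": 0,"fingers": -1},
  {"slide": [0,0,-0.4],"roll": 0,"fingers": -1},
  {"slide": [0,0,0],"roll": 0,"fingers": -1},
  {"slide": [0,0,0],"roll": 0,"fingers": -1},
  {"slide": [0,0,0],"roll": 0,"fingers": -1},
])

```text
t: 49.1
tool_pos: [0.6288, -0.1902, 0.1458]
orientation: [1.261, 1.174, -1.26]
force: [0.6, -0.6, -2.2]
opening: 0.0539
```

```bash
python3 - <<'E'
from h import *
st,im=snap('wrist','w16.png');print(st['opening'],st['tool_pos'],st['force'],yaw(st),st['t'])
zoom('w16.png','z16.png',190,150,130,100,6)
E
```

```text
0.05391370662332901 [ 0.62877566 -0.19020263  0.14582744] [ 0.61728166 -0.55128133 -2.16862689] -4.032062553977373 49.1
```

View pics/z16.png

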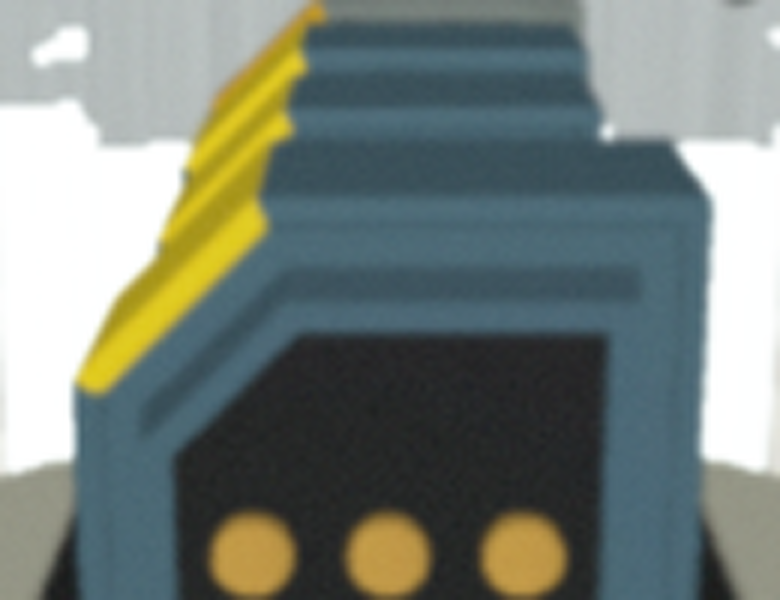

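Request:
play_rows([
  {"slide": [0,0.035,-0.5],"roll": 0,"fingers": -1},
  {"slide": [0,0,-0.4],"roll": 0,"fingers": -1},
  {"slide": [0,0,-0.15],"roll": 0,"fingers": -1},
  {"slide": [0,0,0],"roll": 0,"fingers": -1},
  {"slide": [0,0,0],"roll": 0,"fingers": -1},
  {"slide": [0,0,0],"roll": 0,"fingers": -1},
])

```text
t: 49.9
tool_pos: [0.6293, -0.1889, 0.1139]
orientation: [1.261, 1.174, -1.26]
force: [-1.1, -0.1, -1.8]
opening: 0.0538
```

Request:
play_rows([
  {"slide": [0,0,-0.1],"roll": 0,"fingers": -1},
  {"slide": [0,0,-0.1],"roll": 0,"fingers": -1},
  {"slide": [0,0,-0.1],"roll": 0,"fingers": -1},
  {"slide": [0,0,0],"roll": 0,"fingers": -1},
  {"slide": [0,0,0],"roll": 0,"fingers": -1},
])

```text
t: 50.52
tool_pos: [0.6292, -0.1887, 0.1048]
orientation: [1.261, 1.175, -1.26]
force: [-1.1, 1.8, 4.4]
opening: 0.0534
```

Request:
play_rows([
  {"slide": [0,0,-0.08],"roll": 0,"fingers": -1},
  {"slide": [0,0,0],"roll": 0,"fingers": -1},
  {"slide": [0,0,0],"roll": 0,"fingers": -1},
])

```text
t: 50.9
tool_pos: [0.6294, -0.1883, 0.1033]
orientation: [1.261, 1.175, -1.259]
force: [-3.5, 4.5, 10.6]
opening: 0.0541
```

Request:
play_rows([
  {"slide": [-0.03,0.05,0],"roll": 0,"fingers": -1},
  {"slide": [0,0,0],"roll": 0,"fingers": -1},
  {"slide": [0,0,0],"roll": 0,"fingers": -1},
])

```text
t: 51.28
tool_pos: [0.6292, -0.1877, 0.1033]
orientation: [1.261, 1.173, -1.259]
force: [0.1, 0.5, 7.2]
opening: 0.0539
```

Request:
play_rows([
  {"slide": [0,0.02,-0.06],"roll": 0,"fingers": -1},
  {"slide": [0,0,0],"roll": 0,"fingers": -1},
  {"slide": [0,0,0],"roll": 0,"fingers": -1},
])

```text
t: 51.65
tool_pos: [0.6293, -0.1875, 0.1028]
orientation: [1.261, 1.171, -1.259]
force: [-3.0, 1.9, 13.5]
opening: 0.0537
```

```bash
python3 - <<'E'
from h import *
st,im=snap('wrist','w17.png');print(st['opening'],st['tool_pos'],st['force'],st['wrist_torque'],yaw(st),st['t'])
zoom('w17.png','z17.png',190,140,130,100,6)
E
```

```text
0.053675996889183154 [ 0.62933588 -0.18754598  0.10278315] [-3.00669532  1.90850998 13.53012884] [-0.0691386   0.5964936  -0.02514426] -4.007066920109668 51.65
```

View pics/z17.png

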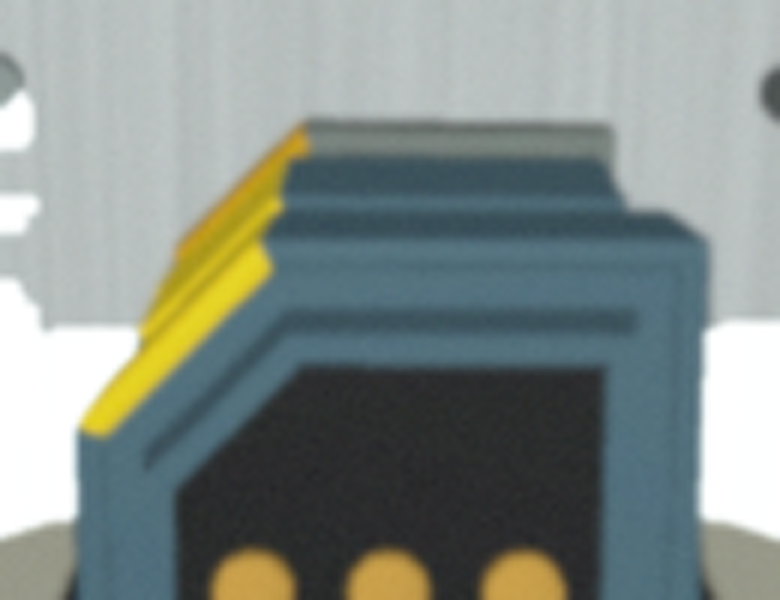

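```bash
cat >> h.py <<'E'
def fakest(p,y):
    a=np.radians(y); ty=np.array([np.cos(a),np.sin(a),0]);tx=np.array([0,0,-1.]);R=np.c_[tx,ty,np.cross(tx,ty)]
    return dict(tool_pos=np.array(p),orientation=Ro.from_matrix(R).as_rotvec())
def world(M,p,z=0):
    c,s=np.cos(p[2]),np.sin(p[2]);return np.c_[p[0]+c*M[:,0]-s*M[:,1],p[1]+s*M[:,0]+c*M[:,1],M[:,2]+z]
E
python3 - <<'E'
from h import *
st=fakest([.62878,-.19020,.14583],-4.03);C=cal('wrist',st)
p=[.6292,-.1917,np.radians(86)]
for n,z in(('ped',.022),('t1',.046),('t2',.07),('t3',.094)):
    q=proj(C,world(TR[:10],p,z)); print(n,((q-[190,150])*6).round(0)[[1,2,3,6,7,8]].tolist())
E
```

```text
ped [[574.0, -5.0], [305.0, -6.0], [195.0, 106.0], [559.0, -26.0], [312.0, -26.0], [210.0, 77.0]]
t1 [[593.0, 19.0], [298.0, 19.0], [177.0, 141.0], [574.0, -5.0], [305.0, -6.0], [195.0, 106.0]]
t2 [[615.0, 49.0], [288.0, 49.0], [155.0, 183.0], [593.0, 19.0], [298.0, 19.0], [177.0, 141.0]]
t3 [[642.0, 86.0], [277.0, 86.0], [129.0, 235.0], [615.0, 49.0], [288.0, 49.0], [155.0, 183.0]]
```

View pics/w16.png

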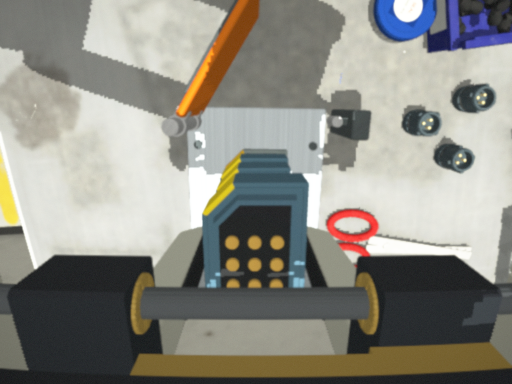

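View pics/w17.png

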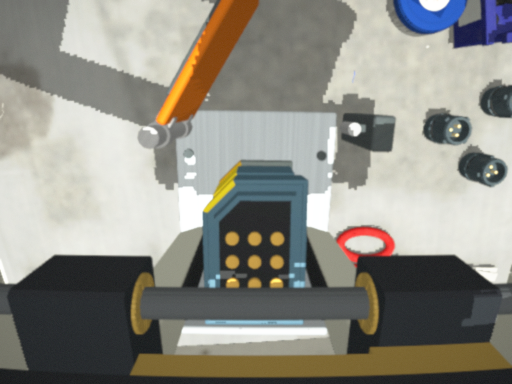

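```bash
python3 - <<'E'
from h import *
st=robot.read_state();C=cal('wrist',st)
p=[.6292,-.1917,np.radians(86)]
for n,z in(('ped',.022),('t1',.046),('t2',.07),('t3',.094)):
    q=proj(C,world(TR[:10],p,z)); print(n,q.round(0)[[1,2,3,6,7,8]].tolist())
E
```

```text
ped [[291.0, 161.0], [238.0, 161.0], [216.0, 182.0], [287.0, 156.0], [239.0, 155.0], [219.0, 175.0]]
t1 [[295.0, 167.0], [236.0, 167.0], [212.0, 191.0], [291.0, 161.0], [238.0, 161.0], [216.0, 182.0]]
t2 [[301.0, 175.0], [234.0, 175.0], [207.0, 202.0], [295.0, 167.0], [236.0, 167.0], [212.0, 191.0]]
t3 [[308.0, 185.0], [231.0, 185.0], [200.0, 216.0], [301.0, 175.0], [234.0, 175.0], [207.0, 202.0]]
```

```bash
python3 - <<'E'
from h import *
p=[.6292,-.1917,np.radians(86)]
st=fakest([.6288,-.1897,.10969],-3.97);C=cal('wrist',st)
for n,z in(('ped',.022),('t1',.046)):
    q=proj(C,world(TR[:10],p,z)); print('z12',n,((q-[190,150])*6).round(0)[[1,2,3,6,7,8]].tolist())
st=fakest([0.62895,-.1904,.07033],-4.4);C=cal('wrist',st)
q=proj(C,world(TR[:10],p,.022)); print('z9',((q-[190,150])*6).round(0)[[1,2,3,6,7,8]].tolist())
st,im=snap('scene','s17.png');zoom('s17.png','zs17.png',280,150,110,80,7)
E
```

```text
z12 ped [[603.0, 38.0], [294.0, 38.0], [167.0, 165.0], [584.0, 10.0], [302.0, 10.0], [187.0, 126.0]]
z12 t1 [[628.0, 72.0], [283.0, 71.0], [143.0, 212.0], [603.0, 38.0], [294.0, 38.0], [167.0, 165.0]]
z9 [[642.0, 89.0], [271.0, 91.0], [121.0, 243.0], [614.0, 51.0], [283.0, 53.0], [149.0, 190.0]]
```

View pics/zs17.png

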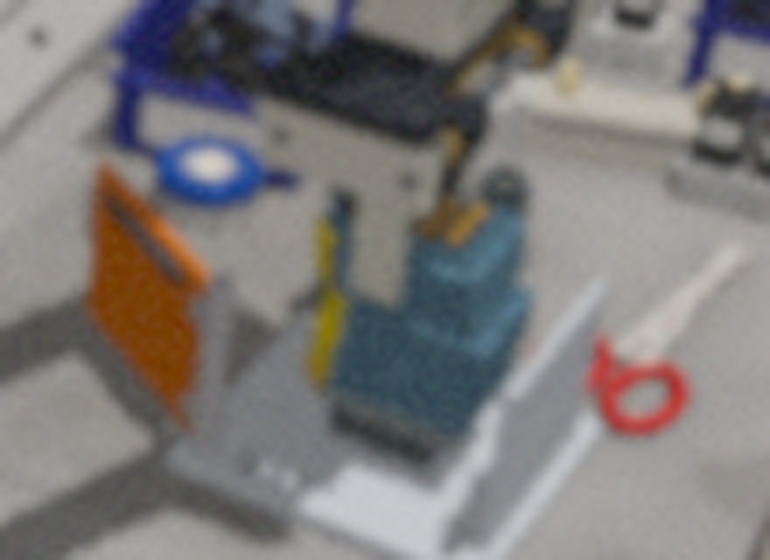

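Request:
play_rows([
  {"slide": [0,0,0.3],"roll": 0,"fingers": -1},
  {"slide": [0,0,0.7],"roll": 0,"fingers": -1},
  {"slide": [0,0,1],"roll": 0,"fingers": -1},
  {"slide": [-0.5,0,0.7],"roll": 0,"fingers": -1},
  {"slide": [-1,0,0],"roll": 0,"fingers": -1},
  {"slide": [-1,0,0],"roll": 0,"fingers": -1},
  {"slide": [-1,0,0],"roll": 0,"fingers": -1},
  {"slide": [-0.8,0,0],"roll": 0,"fingers": -1},
  {"slide": [0,0,0],"roll": 0,"fingers": -1},
  {"slide": [0,0,0],"roll": 0,"fingers": -1},
  {"slide": [0,0,0],"roll": 0,"fingers": -1},
])

```text
t: 53.12
tool_pos: [0.4997, -0.1867, 0.1814]
orientation: [1.26, 1.175, -1.26]
force: [0.2, 0.8, -1.9]
opening: 0.054
```

```bash
python3 - <<'E'
from h import *
st,im=snap('wrist','w18.png');print(st['opening'],st['tool_pos'],yaw(st),st['t'])
snap('scene','s18.png');zoom('s18.png','zs18.png',280,150,110,80,7)
snap('top','t18.png')
E
```

```text
0.05395845674101117 [ 0.49973403 -0.18673421  0.18140108] -3.9856038640618867 53.125
```

View pics/w18.png

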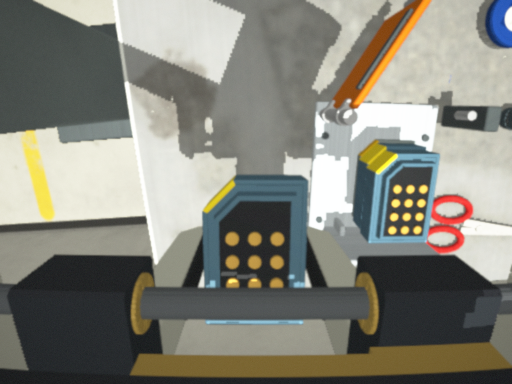

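View pics/zs18.png

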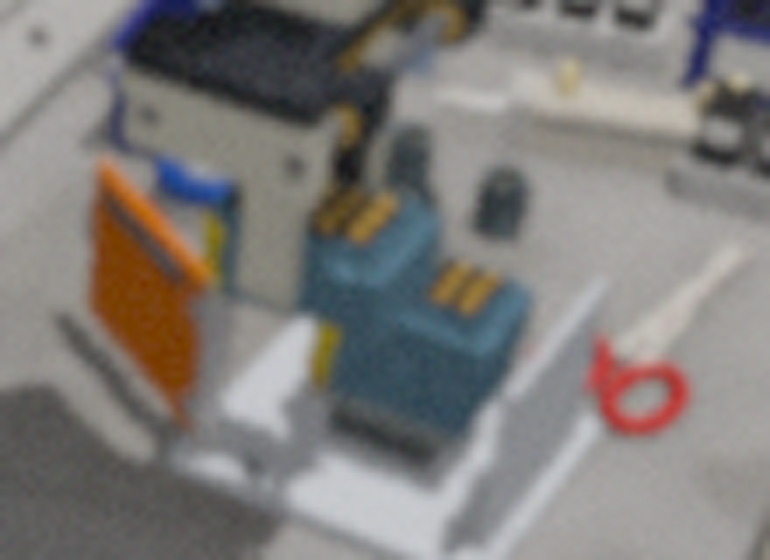

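```bash
python3 - <<'E'
from h import *
zoom('w18.png','z18.png',330,120,130,140,5)
E
```

```text
(no output)
```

View pics/z18.png

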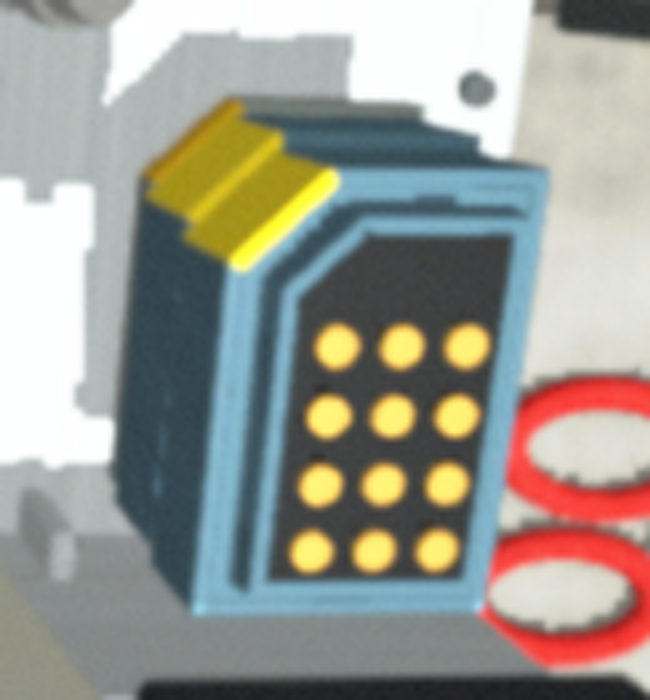

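```bash
python3 - <<'E'
from h import *
st=robot.read_state();C=cal('wrist',st);g=uz(330,120,5)
T=TR.copy();T[:,2]+=.07
x,f=fit([C],T,[([0,1,2,3,4],[g(482,610),g(547,170),g(338,175),g(237,268),g(193,612)])],[.63,-.19,1.5]);print('t2',x,np.degrees(x[2]),f.round(1))
T[:,2]-=.024
x,f=fit([C],T,[([2,3],[g(283,140),g(188,228)])],[.63,-.19,1.5]);print('t1',x,f.round(1))
P=np.array(outl(0,46))/1e3
x,f=fit([C],P,[([2,3],[g(240,105),g(147,180)])],[.63,-.19,1.5]);print('ped',x,f.round(1))
for nm,M,z in (('ped',P,0),('t1',TR,.046),('t2',TR,.07)):
  print(nm,((proj(C,world(M[:5],[.6292,-.1917,np.radians(86)],z))-[330,120])*5).round(0).tolist())
E
```

```text
t2 [ 0.62727838 -0.198237    1.50151   ] 86.03018602269005 [[ 1.   1.2]
 [ 2.1  0.1]
 [-0.5 -1.3]
 [-1.4 -0.8]
 [-0.2  1.4]]
t1 [ 0.62864468 -0.1966134   1.50821447] [[ 0.1 -0.1]
 [-0.1  0.1]]
ped [ 0.62669002 -0.19358915  1.42795883] [[ 0.1 -0.1]
 [-0.1  0.1]]
ped [[376.0, 488.0], [428.0, 98.0], [236.0, 95.0], [147.0, 178.0], [119.0, 488.0]]
t1 [[433.0, 530.0], [493.0, 112.0], [287.0, 109.0], [190.0, 198.0], [157.0, 532.0]]
t2 [[498.0, 580.0], [570.0, 129.0], [347.0, 126.0], [241.0, 222.0], [202.0, 582.0]]
```

Request:
play_rows([
  {"slide": [-0.9,-0.4,0],"roll": 0,"fingers": -1},
  {"slide": [-0.9,-0.4,-0.8],"roll": 0,"fingers": -1},
  {"slide": [-0.2,0,-1],"roll": 0,"fingers": -1},
  {"slide": [0,0,-1],"roll": 0,"fingers": -1},
  {"slide": [0,0,-1],"roll": 0,"fingers": -1},
  {"slide": [0,0,-1],"roll": 0,"fingers": -1},
  {"slide": [0,0,-0.4],"roll": 0,"fingers": -1},
  {"slide": [0,0,-0.2],"roll": 0,"fingers": -1},
  {"slide": [0,0,0],"roll": 0,"fingers": -1},
  {"slide": [0,0,0],"roll": 0,"fingers": -1},
])

```text
t: 54.52
tool_pos: [0.4399, -0.2112, 0.0203]
orientation: [1.26, 1.173, -1.26]
force: [-0.8, -0.2, -2.2]
opening: 0.054
```

Request:
play_rows([
  {"slide": [0,0,-0.15],"roll": 0,"fingers": -1},
  {"slide": [0,0,-0.15],"roll": 0,"fingers": -1},
  {"slide": [0,0,-0.1],"roll": 0,"fingers": -1},
  {"slide": [0,0,0],"roll": 0,"fingers": -1},
  {"slide": [0,0,0],"roll": 0,"fingers": 0.3},
  {"slide": [0,0,0],"roll": 0,"fingers": 1},
  {"slide": [0,0,0],"roll": 0,"fingers": 1},
  {"slide": [0,0,0],"roll": 0,"fingers": 1},
  {"slide": [0,0,0.6],"roll": 0,"fingers": 1},
  {"slide": [0,0,1],"roll": 0,"fingers": 1},
  {"slide": [0,0,1],"roll": 0,"fingers": 1},
  {"slide": [0,0,1],"roll": 0,"fingers": 1},
  {"slide": [0,0,1],"roll": 0,"fingers": 1},
  {"slide": [0.6,0.1,0.8],"roll": 0,"fingers": 1},
  {"slide": [1,0.1,0],"roll": 0,"fingers": 1},
  {"slide": [1,0.1,0],"roll": 0,"fingers": 1},
  {"slide": [0,0,0],"roll": 0,"fingers": 1},
  {"slide": [0,0,0],"roll": 0,"fingers": 1},
])

```text
t: 56.78
tool_pos: [0.5166, -0.2017, 0.1697]
orientation: [1.26, 1.175, -1.26]
force: [0.4, 0.6, -0.0]
opening: 0.0931
```

```bash
python3 - <<'E'
from h import *
st,im=snap('wrist','w19.png');print(st['opening'],st['tool_pos'],yaw(st),st['t'])
snap('scene','s19.png');zoom('s19.png','zs19.png',280,150,110,80,7)
E
```

```text
0.09305383122122317 [ 0.51656414 -0.2016801   0.16970992] -3.985368343655803 56.775
```

View pics/w19.png

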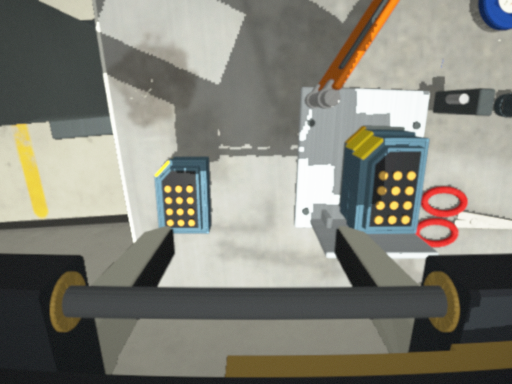

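View pics/zs19.png

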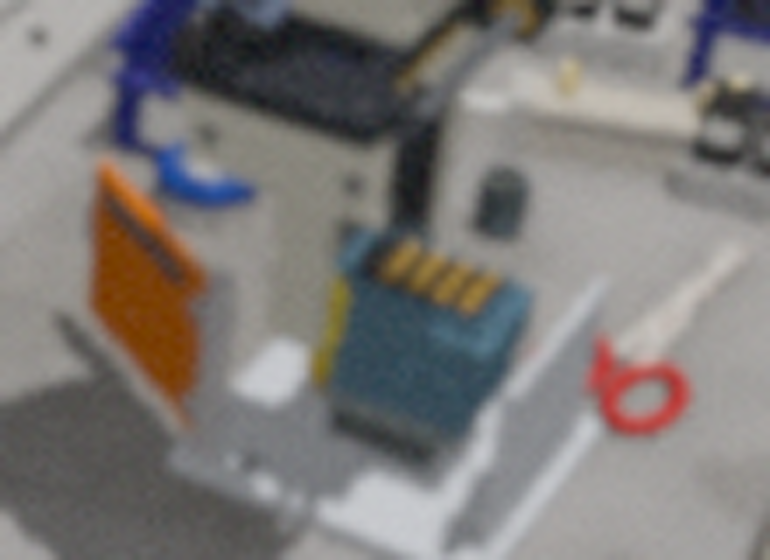

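Request:
play_rows([
  {"slide": [1,0.05,0],"roll": 0,"fingers": 1},
  {"slide": [1,0.05,0],"roll": 0,"fingers": 1},
  {"slide": [1,0.05,0],"roll": 0,"fingers": 1},
  {"slide": [0.75,0,0],"roll": 0,"fingers": 1},
  {"slide": [0,0,-0.8],"roll": 0,"fingers": 1},
  {"slide": [0,0,-0.8],"roll": 0,"fingers": 1},
  {"slide": [0,0,-0.8],"roll": 0,"fingers": 1},
  {"slide": [0,0,-0.8],"roll": 0,"fingers": 1},
  {"slide": [0,0,-0.5],"roll": 0,"fingers": 1},
  {"slide": [0,0,0],"roll": 0,"fingers": 1},
  {"slide": [0,0,0],"roll": 0,"fingers": 1},
])

```text
t: 58.25
tool_pos: [0.6301, -0.1976, 0.0594]
orientation: [1.261, 1.174, -1.26]
force: [0.1, 0.8, 0.4]
opening: 0.0933
```

```bash
python3 - <<'E'
from h import *
st,im=snap('wrist','w20.png');print(st['opening'],st['tool_pos'],yaw(st),st['force'])
C=cal('wrist',st)
P=np.array(outl(0,46))/1e3
for nm,M,z in (('ped',P,0),('t1',TR,.046),('t2',TR,.07)):
  print(nm,proj(C,world(M[:5],[.6292,-.1917,np.radians(86)],z)).round(0).tolist())
E
```

```text
0.09333253777125235 [ 0.63006091 -0.19756474  0.05942207] -4.010459772922065 [0.13793205 0.75952878 0.41025321]
ped [[293.0, 280.0], [298.0, 156.0], [231.0, 156.0], [205.0, 183.0], [209.0, 280.0]]
t1 [[298.0, 302.0], [304.0, 164.0], [228.0, 164.0], [198.0, 195.0], [204.0, 302.0]]
t2 [[304.0, 330.0], [313.0, 174.0], [224.0, 174.0], [188.0, 210.0], [196.0, 330.0]]
```

View pics/w20.png

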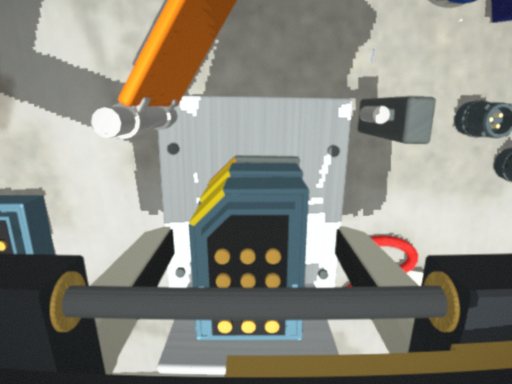

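Request:
play_rows([
  {"slide": [0,0,-0.1],"roll": 0,"fingers": -1},
  {"slide": [0,0,0],"roll": 0,"fingers": -1},
  {"slide": [0,0,0],"roll": 0,"fingers": -1},
  {"slide": [0,0,0],"roll": 0,"fingers": -1},
  {"slide": [0,0,0],"roll": 0,"fingers": -1},
  {"slide": [0,0,0],"roll": 0,"fingers": -1},
])

```text
t: 59.05
tool_pos: [0.6292, -0.1972, 0.0552]
orientation: [1.26, 1.176, -1.261]
force: [-3.3, -0.5, 1.8]
opening: 0.0539
```

Request:
play_rows([
  {"slide": [0,0.1,0.1],"roll": 0,"fingers": -1},
  {"slide": [0,0.1,0],"roll": 0,"fingers": -1},
  {"slide": [0,0,0],"roll": 0,"fingers": -1},
  {"slide": [0,0,0],"roll": 0,"fingers": -1},
])

```text
t: 59.55
tool_pos: [0.6295, -0.1911, 0.058]
orientation: [1.26, 1.175, -1.26]
force: [0.3, -1.4, -4.2]
opening: 0.0538
```

```bash
python3 - <<'E'
from h import *
st,im=snap('wrist','w21.png');print(st['opening'],st['tool_pos'],yaw(st),st['force'])
zoom('w21.png','z21.png',180,140,140,100,5.5)
E
```

```text
0.0537645631031368 [ 0.62954147 -0.19114096  0.0580165 ] -3.997588295751857 [ 0.3413135  -1.44864372 -4.21539875]
```

View pics/z21.png

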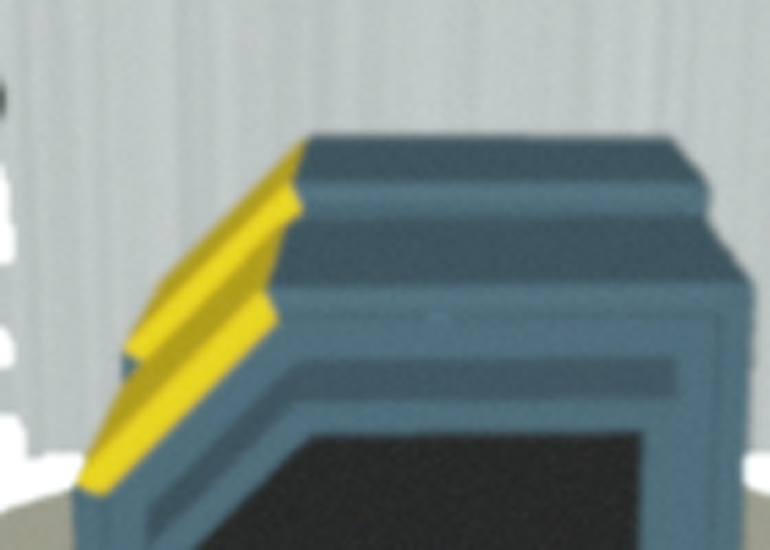

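```bash
python3 - <<'E'
from h import *
st=robot.read_state();C=cal('wrist',st);g=uz(180,140,5.5)
for z in(.046,.048,.051):
  T=TR.copy();T[:,2]+=z
  x,f=fit([C],T,[([1,3,6,7,8],[g(708,187),g(125,352),g(672,137),g(308,137),g(158,290)])],[.63,-.19,1.5]);print('t1',z,x.round(4),np.degrees(x[2]),f.round(1).tolist())
  T[:,2]+=.024
  x,f=fit([C],T,[([1,3,6,7,8],[g(752,285),g(75,488),g(710,217),g(285,217),g(110,410)])],[.63,-.19,1.5]);print('t2',z,x.round(4),np.degrees(x[2]),f.round(1).tolist())
E
```

```text
t1 0.046 [ 0.6307 -0.1901  1.5019] 86.04988616582696 [[0.3, -0.2], [-0.2, 0.4], [-0.2, 0.2], [-0.2, 0.2], [0.3, -0.7]]
t2 0.046 [ 0.6305 -0.1934  1.5191] 87.03988988155626 [[-0.1, 0.1], [-0.0, 0.0], [-1.6, -0.1], [0.1, 1.2], [2.2, -3.2]]
t1 0.048 [ 0.6307 -0.1896  1.5023] 86.07267616105236 [[1.0, -0.3], [-0.8, 0.7], [0.4, 0.1], [-0.4, 0.1], [-0.1, -0.5]]
t2 0.048 [ 0.6305 -0.1928  1.5177] 86.96028096565902 [[0.9, 0.1], [-1.0, 0.4], [-0.8, -0.3], [-0.1, 0.9], [1.5, -3.1]]
t1 0.051 [ 0.6309 -0.189   1.501 ] 86.00163901131546 [[2.5, -0.2], [-1.6, 1.2], [1.5, -0.1], [-0.4, -0.1], [-0.7, -0.3]]
t2 0.051 [ 0.6305 -0.1919  1.5161] 86.86708066792625 [[2.3, 0.1], [-2.6, 1.1], [0.2, -0.5], [-0.7, 0.6], [0.4, -2.9]]
```

Request:
play_rows([
  {"slide": [0,-0.04,0],"roll": 0,"fingers": -1},
  {"slide": [0,0,-0.1],"roll": 0,"fingers": -1},
  {"slide": [0,0,0],"roll": 0,"fingers": -1},
  {"slide": [0,0,0],"roll": 0,"fingers": -1},
])

```text
t: 60.1
tool_pos: [0.6296, -0.1924, 0.0551]
orientation: [1.261, 1.175, -1.26]
force: [1.3, -0.9, -1.2]
opening: 0.0539
```

Request:
play_rows([
  {"slide": [0,0,-0.08],"roll": 0,"fingers": -1},
  {"slide": [0,0,0],"roll": 0,"fingers": -1},
  {"slide": [0,0,0],"roll": 0,"fingers": -1},
])

```text
t: 60.48
tool_pos: [0.6296, -0.1924, 0.0551]
orientation: [1.26, 1.175, -1.26]
force: [-7.7, 2.9, 14.8]
opening: 0.0539
```

Request:
play_rows([
  {"slide": [0,0,0.03],"roll": 0,"fingers": 0},
  {"slide": [0,0,0],"roll": 0,"fingers": 0.5},
  {"slide": [0,0,0],"roll": 0,"fingers": 0.8},
  {"slide": [0,0,0],"roll": 0,"fingers": 0.8},
])

```text
t: 60.98
tool_pos: [0.6294, -0.1924, 0.0534]
orientation: [1.26, 1.176, -1.261]
force: [0.3, 0.3, 0.8]
opening: 0.0795
```

```bash
python3 - <<'E'
from h import *
st,im=snap('wrist','w22.png');print(st['opening'],st['tool_pos'],yaw(st),st['force'])
zoom('w22.png','z22.png',180,140,140,100,5.5)
snap('scene','s22.png');zoom('s22.png','zs22.png',280,150,110,80,7)
E
```

```text
0.07950771806734394 [ 0.62940889 -0.19235095  0.05337218] -4.001709572429532 [0.27252067 0.28806828 0.75945121]
```

View pics/z22.png

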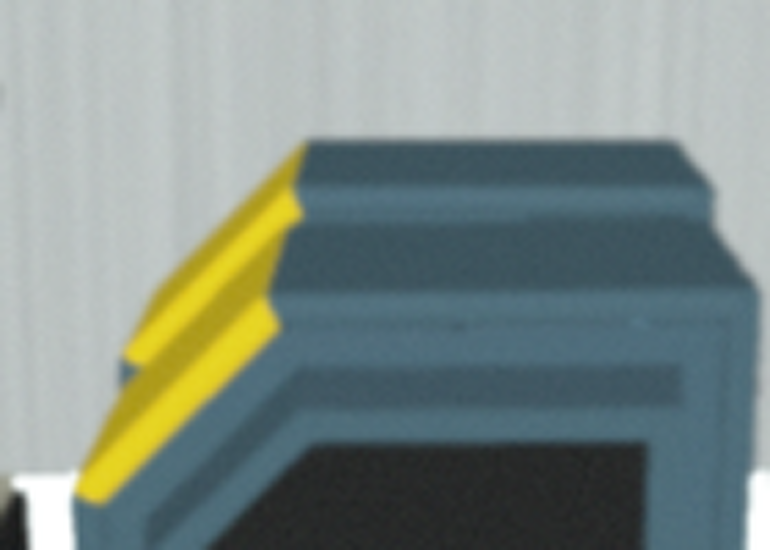

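View pics/zs22.png

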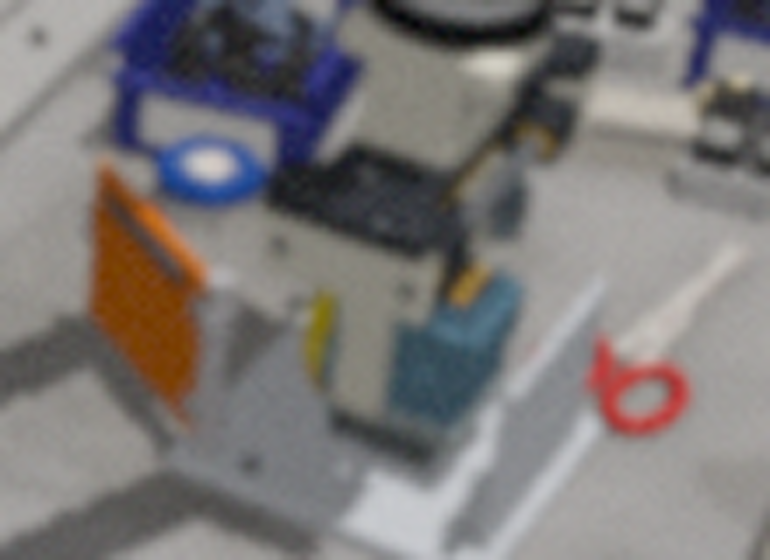

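```bash
python3 - <<'E'
from h import *
st=robot.read_state();C=cal('wrist',st);g=uz(180,140,5.5)
for z in(.046,.049):
  T=TR.copy();T[:,2]+=z
  x,f=fit([C],T,[([1,3,6,7,8],[g(713,187),g(123,358),g(678,142),g(308,142),g(158,290)])],[.63,-.19,1.5]);print('t1',z,x.round(4),np.degrees(x[2]),f.round(1).tolist())
  T[:,2]+=.024
  x,f=fit([C],T,[([1,3,6,7,8],[g(757,288),g(73,495),g(713,220),g(285,222),g(115,410)])],[.63,-.19,1.5]);print('t2',z,x.round(4),np.degrees(x[2]),f.round(1).tolist())
E
```

```text
t1 0.046 [ 0.6308 -0.1905  1.5015] 86.03000904532358 [[1.6, 0.3], [-0.9, 0.6], [0.5, -0.5], [-0.2, -0.5], [-0.4, 0.2]]
t2 0.046 [ 0.6307 -0.1936  1.5219] 87.19822759626949 [[1.7, 0.1], [-1.3, 0.9], [-0.1, -0.6], [-0.2, 0.6], [0.2, -1.9]]
t1 0.049 [ 0.6309 -0.1898  1.4991] 85.89083984532105 [[3.0, 0.3], [-1.7, 1.0], [1.6, -0.6], [-0.3, -0.8], [-1.0, 0.3]]
t2 0.049 [ 0.631  -0.1929  1.5246] 87.3511498975034 [[3.5, 0.1], [-2.4, 2.1], [1.3, -0.9], [-0.4, 0.6], [-0.5, -1.2]]
```

Request:
play_rows([
  {"slide": [0,-0.05,0.83],"roll": 0,"fingers": 0.8},
  {"slide": [0,0,0],"roll": 0,"fingers": 0.8},
  {"slide": [0,0,0],"roll": 0,"fingers": -1},
  {"slide": [0,0,0],"roll": 0,"fingers": -1},
  {"slide": [0,0,0],"roll": 0,"fingers": -1},
  {"slide": [0,0,0],"roll": 0,"fingers": -1},
  {"slide": [0,0,0.2],"roll": 0,"fingers": -1},
  {"slide": [0,0,0.2],"roll": 0,"fingers": -1},
  {"slide": [0,0,0.2],"roll": 0,"fingers": -1},
  {"slide": [0,0,0],"roll": 0,"fingers": -1},
  {"slide": [0,0,0],"roll": 0,"fingers": -1},
], squeeze=15)

```text
t: 62.45
tool_pos: [0.6294, -0.1939, 0.0965]
orientation: [1.261, 1.175, -1.261]
force: [-0.6, 0.1, -2.0]
opening: 0.0539
```

```bash
python3 - <<'E'
from h import *
st,im=snap('wrist','w23.png');print(st['opening'],st['tool_pos'],yaw(st),st['force'],st['t'])
zoom('w23.png','z23.png',180,140,140,100,5.5)
E
```

```text
0.053868787818672874 [ 0.62944568 -0.19390687  0.09654004] -4.006009052035811 [-0.64304499  0.08821069 -2.02333389] 62.45
```

View pics/z23.png

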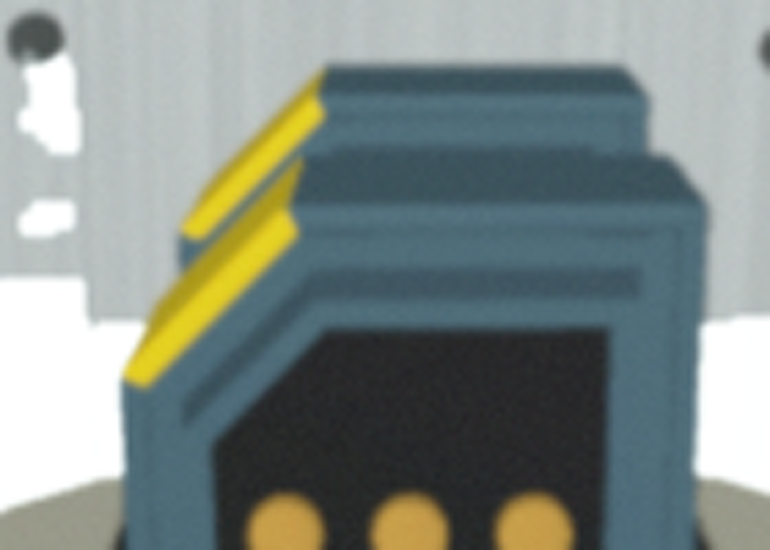

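```bash
python3 - <<'E'
from h import *
st=robot.read_state();C=cal('wrist',st);g=uz(180,140,5.5)
T=TR.copy();T[:,2]+=.046
x,f=fit([C],T,[([1,2,3,6,7,8],[g(648,98),g(322,98),g(182,238),g(625,67),g(325,67),g(205,187)])],[.63,-.19,1.5]);print('t1',x.round(4),np.degrees(x[2]),f.round(1).tolist())
for z in (.085,.088,.091):
  T=TR.copy();T[:,2]+=z
  x,f=fit([C],T,[([1,2,3,6,7,8],[g(707,207),g(295,207),g(123,380),g(665,155),g(302,155),g(160,310)])],[.63,-.19,1.5]);print('t2',z,x.round(4),np.degrees(x[2]),f.round(1).tolist())
E
```

```text
t1 [ 0.6308 -0.1907  1.5026] 86.09333581506996 [[1.3, -0.2], [-1.1, -0.1], [-0.6, -0.3], [0.7, -0.0], [0.2, 0.0], [-0.4, 1.0]]
t2 0.085 [ 0.6305 -0.1947  1.5118] 86.62206380033476 [[0.1, -0.3], [-1.1, 0.4], [-0.0, -0.3], [0.8, -0.0], [0.5, 0.7], [-0.2, -0.4]]
t2 0.088 [ 0.6306 -0.1939  1.5103] 86.5313488486966 [[1.5, -0.3], [-1.3, 0.3], [-0.8, 0.2], [1.8, -0.2], [0.4, 0.4], [-0.8, -0.2]]
t2 0.091 [ 0.6308 -0.1932  1.5069] 86.33748431811055 [[3.1, -0.2], [-1.1, 0.2], [-1.4, 0.6], [3.2, -0.3], [0.5, 0.1], [-1.2, -0.1]]
```

Request:
play_rows([
  {"slide": [0,0.11,0],"roll": 0,"fingers": -1},
  {"slide": [0,0,-0.2],"roll": 0,"fingers": -1},
  {"slide": [0,0,-0.2],"roll": 0,"fingers": -1},
  {"slide": [0,0,0],"roll": 0,"fingers": -1},
  {"slide": [0,0,0],"roll": 0,"fingers": -1},
])

```text
t: 63.12
tool_pos: [0.6294, -0.1906, 0.0844]
orientation: [1.26, 1.176, -1.261]
force: [-0.4, 0.5, -1.9]
opening: 0.054
```

Request:
play_rows([
  {"slide": [0,0,-0.1],"roll": 0,"fingers": -1},
  {"slide": [0,0,0],"roll": 0,"fingers": -1},
  {"slide": [0,0,0],"roll": 0,"fingers": -1},
])

```text
t: 63.5
tool_pos: [0.6295, -0.1906, 0.0816]
orientation: [1.26, 1.175, -1.26]
force: [-0.8, 0.6, -0.5]
opening: 0.0535
```

Request:
play_rows([
  {"slide": [0,0,-0.07],"roll": 0,"fingers": -1},
  {"slide": [0,0,0],"roll": 0,"fingers": -1},
  {"slide": [0,0,0],"roll": 0,"fingers": -1},
])

```text
t: 63.88
tool_pos: [0.6295, -0.1906, 0.0794]
orientation: [1.26, 1.175, -1.261]
force: [-0.1, 0.1, -0.6]
opening: 0.054
```

Request:
play_rows([
  {"slide": [0,0,-0.07],"roll": 0,"fingers": -1},
  {"slide": [0,0,0],"roll": 0,"fingers": -1},
  {"slide": [0,0,0],"roll": 0,"fingers": -1},
])

```text
t: 64.25
tool_pos: [0.6298, -0.1907, 0.0777]
orientation: [1.261, 1.175, -1.26]
force: [-0.1, 0.1, 2.1]
opening: 0.0541
```

```bash
python3 - <<'E'
from h import *
st,im=snap('wrist','w24.png');print(st['opening'],st['tool_pos'],yaw(st),st['force'],st['t'])
zoom('w24.png','z24.png',180,140,140,100,5.5)
E
```

```text
0.054100657909663896 [ 0.62975145 -0.19072149  0.07771939] -4.002419072595069 [-0.07812315  0.14366421  2.13623501] 64.25
```

View pics/z24.png

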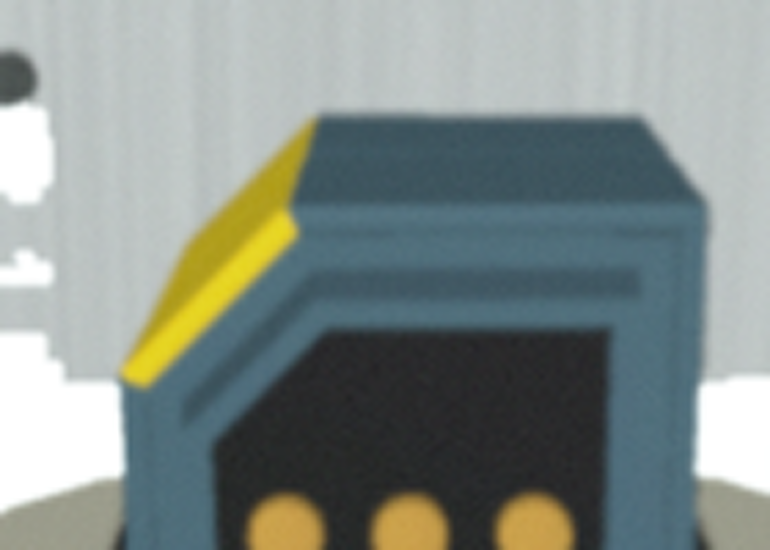

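Request:
play_rows([
  {"slide": [0,0,-0.05],"roll": 0,"fingers": -1},
  {"slide": [0,0,0],"roll": 0,"fingers": -1},
  {"slide": [0,0,0.03],"roll": 0,"fingers": 0},
  {"slide": [0,0,0],"roll": 0,"fingers": 1},
  {"slide": [0,0,0],"roll": 0,"fingers": 1},
  {"slide": [0,0,0],"roll": 0,"fingers": 1},
  {"slide": [0,0,0.6],"roll": 0,"fingers": 1},
  {"slide": [0,0,1],"roll": 0,"fingers": 1},
  {"slide": [0,0,1],"roll": 0,"fingers": 1},
  {"slide": [-0.5,0,1],"roll": 0,"fingers": 1},
  {"slide": [-1,0,0.5],"roll": 0,"fingers": 1},
  {"slide": [-1,0,0],"roll": 0,"fingers": 1},
  {"slide": [-1,0,0],"roll": 0,"fingers": 1},
  {"slide": [-1,0,0],"roll": 0,"fingers": 1},
  {"slide": [0,0,0],"roll": 0,"fingers": 1},
  {"slide": [0,0,0],"roll": 0,"fingers": 1},
], squeeze=25)

```text
t: 66.3
tool_pos: [0.4953, -0.1908, 0.201]
orientation: [1.261, 1.173, -1.259]
force: [-0.1, -0.2, 0.6]
opening: 0.093
```

```bash
python3 - <<'E'
from h import *
st,im=snap('wrist','w25.png');print(st['opening'],st['tool_pos'],yaw(st),st['force'],st['t'])
snap('scene','s25.png');zoom('s25.png','zs25.png',280,150,110,80,7)
E
```

```text
0.09296327374881637 [ 0.4953237  -0.19083447  0.20101433] -4.011591544387308 [-0.11799976 -0.16755555  0.56664979] 66.3
```

View pics/w25.png

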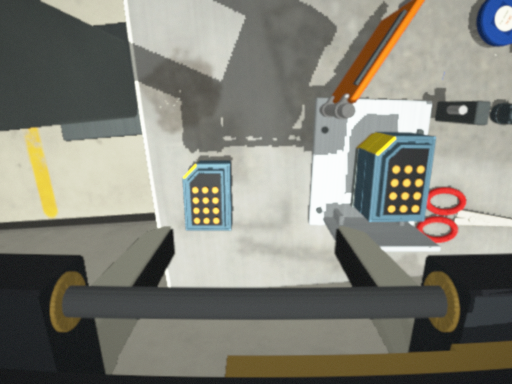

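View pics/zs25.png

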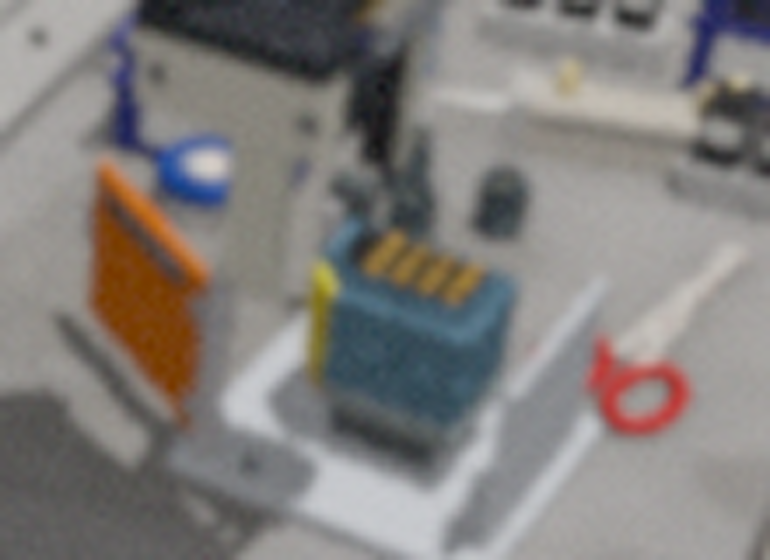

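```bash
python3 - <<'E'
from h import *
zoom('w25.png','z25.png',330,90,130,150,5)
zoom('w25.png','z25b.png',170,145,80,95,6)
st=robot.read_state();C=cal('wrist',st)
P=np.array(outl(0,46))/1e3
for nm,M,z in (('ped',P,0),('t1',TR,.046),('t2',TR,.07)):
  print(nm,((proj(C,world(M[:5],[.6292,-.1917,np.radians(86)],z))-[330,90])*5).round(0).tolist())
E
```

```text
ped [[353.0, 588.0], [400.0, 216.0], [219.0, 214.0], [135.0, 292.0], [110.0, 588.0]]
t1 [[405.0, 625.0], [460.0, 227.0], [266.0, 225.0], [175.0, 309.0], [145.0, 626.0]]
t2 [[465.0, 667.0], [529.0, 240.0], [320.0, 237.0], [221.0, 328.0], [186.0, 669.0]]
```

View pics/z25.png

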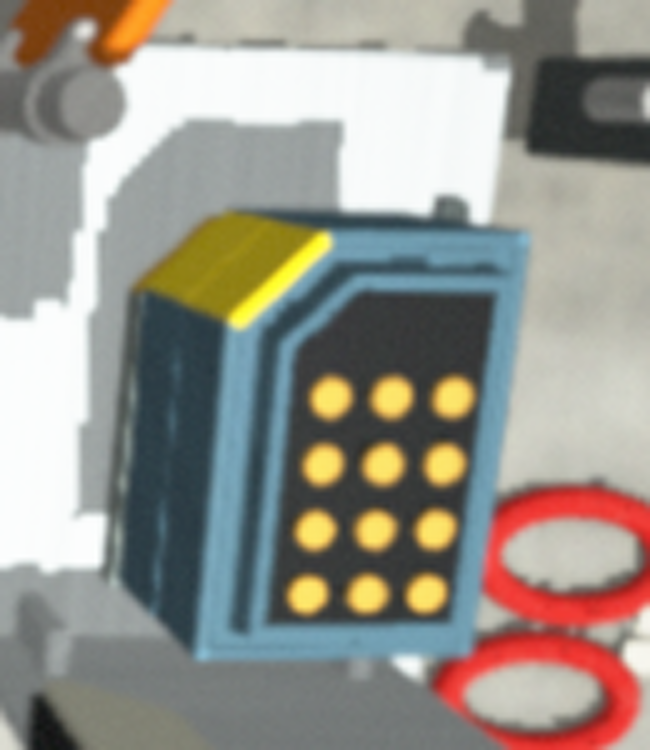

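View pics/z25b.png

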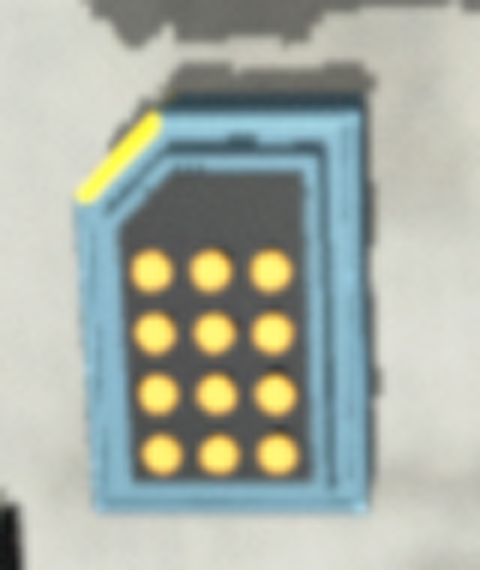

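```bash
python3 - <<'E'
from h import *
st=robot.read_state();C=cal('wrist',st)
g=uz(170,145,6)
x,f=fit([C],TR,[([0,1,2,3,4],[g(367,510),g(363,107),g(163,115),g(80,203),g(97,512)])],[.44,-.2,1.5]);print(x,np.degrees(x[2]),f.round(1))
E
```

```text
[ 0.44126346 -0.21393837  1.49982867] 85.93385279760467 [[ 0.9  0.9]
 [ 0.3  0.6]
 [-0.7 -0.8]
 [-0.4 -1.3]
 [ 0.   0.4]]
```

Request:
play_rows([
  {"slide": [-0.9,-0.3,0],"roll": 0,"fingers": 1},
  {"slide": [-0.9,-0.43,-0.5],"roll": 0,"fingers": 1},
  {"slide": [0,0,-1],"roll": 0,"fingers": 1},
  {"slide": [0,0,-1],"roll": 0,"fingers": 1},
  {"slide": [0,0,-1],"roll": 0,"fingers": 1},
  {"slide": [0,0,-1],"roll": 0,"fingers": 1},
  {"slide": [0,0,-0.8],"roll": 0,"fingers": 1},
  {"slide": [0,0,-0.6],"roll": 0,"fingers": 1},
  {"slide": [0,0,-0.35],"roll": 0,"fingers": 1},
  {"slide": [0,0,-0.2],"roll": 0,"fingers": 1},
  {"slide": [0,0,0],"roll": 0,"fingers": 1},
  {"slide": [0,0,0],"roll": 0,"fingers": 1},
])

```text
t: 67.9
tool_pos: [0.4411, -0.2129, 0.007]
orientation: [1.261, 1.174, -1.26]
force: [-0.2, -1.2, -0.3]
opening: 0.0931
```

Request:
play_rows([
  {"slide": [0,0,0],"roll": 0,"fingers": -1},
  {"slide": [0,0,0],"roll": 0,"fingers": -1},
  {"slide": [0,0,0],"roll": 0,"fingers": -1},
  {"slide": [0,0,0],"roll": 0,"fingers": -1},
  {"slide": [0,0,0],"roll": 0,"fingers": -1},
  {"slide": [0,0,0],"roll": 0,"fingers": -1},
  {"slide": [0,0,0.4],"roll": 0,"fingers": -1},
  {"slide": [0,0,1],"roll": 0,"fingers": -1},
  {"slide": [0,0,1],"roll": 0,"fingers": -1},
  {"slide": [0,0,1],"roll": 0,"fingers": -1},
  {"slide": [0.28,0,1],"roll": 0,"fingers": -1},
  {"slide": [1,0.1,0.2],"roll": 0,"fingers": -1},
  {"slide": [1,0.1,0],"roll": 0,"fingers": -1},
  {"slide": [1,0.1,0],"roll": 0,"fingers": -1},
  {"slide": [1,0.2,0],"roll": 0,"fingers": -1},
  {"slide": [1,0.15,0],"roll": 0,"fingers": -1},
  {"slide": [1,0.11,0],"roll": 0,"fingers": -1},
  {"slide": [0,0,0],"roll": 0,"fingers": -1},
  {"slide": [0,0,0],"roll": 0,"fingers": -1},
  {"slide": [0,0,0],"roll": 0,"fingers": -1},
])

```text
t: 70.4
tool_pos: [0.6281, -0.1899, 0.1445]
orientation: [1.261, 1.175, -1.261]
force: [-0.2, 0.2, -1.7]
opening: 0.054
```

```bash
python3 - <<'E'
from h import *
st,im=snap('wrist','w26.png');print(st['opening'],st['tool_pos'],yaw(st),st['force'],st['t'])
zoom('w26.png','z26.png',180,140,140,100,5.5)
E
```

```text
0.0539636129930593 [ 0.62811986 -0.1899264   0.14449345] -4.030592769020882 [-0.19832835  0.24298367 -1.69319972] 70.4
```

View pics/z26.png

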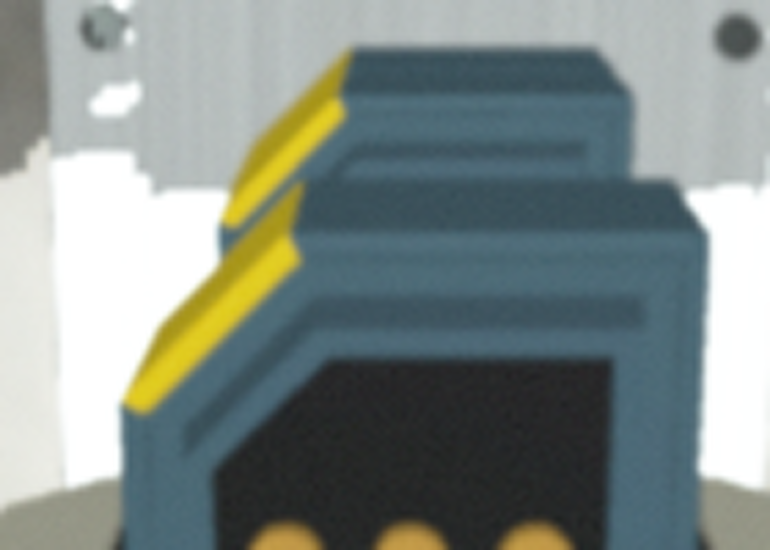

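```bash
python3 - <<'E'
from h import *
st=robot.read_state();C=cal('wrist',st);g=uz(180,140,5.5)
T=TR.copy();T[:,2]+=.07
x,f=fit([C],T,[([1,2,3,6,7],[g(630,95),g(345,97),g(220,227),g(600,48),g(352,48)])],[.63,-.19,1.5]);print('t2',x.round(4),np.degrees(x[2]),f.round(1).tolist())
for z in (.1345,.1375):
  T=TR.copy();T[:,2]+=z
  x,f=fit([C],T,[([1,2,3,6,7,8],[g(707,235),g(298,240),g(123,408),g(672,182),g(302,182),g(160,335)])],[.63,-.19,1.5]);print('t3',z,x.round(4),np.degrees(x[2]),f.round(1).tolist())
E
```

```text
t2 [ 0.6326 -0.1901  1.5488] 88.73833324623288 [[1.4, -2.5], [-1.6, -0.3], [-0.1, -0.4], [2.9, 1.4], [-1.5, 3.7]]
t3 0.1345 [ 0.6293 -0.1933  1.5108] 86.56398834623492 [[0.6, 0.1], [-1.5, -0.1], [0.1, 0.1], [-0.1, -0.2], [0.7, 0.5], [-0.1, -0.3]]
t3 0.1375 [ 0.6294 -0.1925  1.5099] 86.51322176853648 [[1.9, 0.0], [-1.6, -0.2], [-0.7, 0.5], [1.0, -0.4], [0.6, 0.2], [-0.7, -0.1]]
```

```bash
python3 - <<'E'
from h import *
st=robot.read_state();C=cal('wrist',st);g=uz(180,140,5.5)
T=TR.copy();T[:5,2]+=.07;T[5:10,2]+=.046
x,f=fit([C],T,[([1,2,3,6,7],[g(632,95),g(345,97),g(220,227),g(600,48),g(352,48)])],[.63,-.19,1.5]);print('t2',x.round(4),np.degrees(x[2]),f.round(1).tolist())
E
```

```text
t2 [ 0.6316 -0.191   1.5155] 86.83275486287691 [[1.6, 0.0], [-1.0, 0.4], [-0.2, -0.4], [0.1, -0.3], [0.0, 0.3]]
```

Request:
play_rows([
  {"slide": [0.057,0.053,0],"roll": 0,"fingers": -1},
  {"slide": [0,0,-0.4],"roll": 0,"fingers": -1},
  {"slide": [0,0,-0.4],"roll": 0,"fingers": -1},
  {"slide": [0,0,-0.25],"roll": 0,"fingers": -1},
  {"slide": [0,0,0],"roll": 0,"fingers": -1},
  {"slide": [0,0,0],"roll": 0,"fingers": -1},
  {"slide": [0,0,0],"roll": 0,"fingers": -1},
])

```text
t: 71.32
tool_pos: [0.631, -0.1882, 0.1134]
orientation: [1.261, 1.174, -1.26]
force: [0.0, -0.5, -0.9]
opening: 0.0539
```

```bash
python3 - <<'E'
from h import *
st,im=snap('wrist','w27.png');print(st['opening'],st['tool_pos'],yaw(st),st['force'],st['t'])
zoom('w27.png','z27.png',180,140,140,100,5.5)
E
```

```text
0.053902196044891784 [ 0.63101044 -0.18824688  0.11337949] -4.000007693941705 [ 0.02192143 -0.46299692 -0.92551763] 71.325
```

View pics/z27.png

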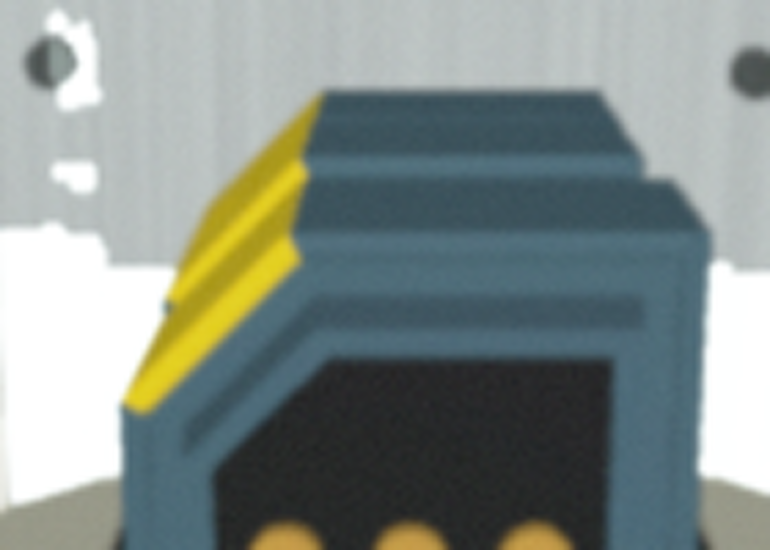

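```bash
python3 - <<'E'
from h import *
st=robot.read_state();C=cal('wrist',st);g=uz(180,140,5.5)
T=TR.copy();T[:5,2]+=.07;T[5:10,2]+=.046
x,f=fit([C],T,[([1,2,3,6,7],[g(642,160),g(307,165),g(165,305),g(602,92),g(323,92)])],[.63,-.19,1.5]);print('t2',x.round(4),np.degrees(x[2]),f.round(1).tolist())
for z in (.1064,.1034):
  T=TR.copy();T[:,2]+=z
  x,f=fit([C],T,[([1,2,3,6,7,8],[g(710,235),g(298,240),g(123,408),g(672,180),g(304,180),g(160,335)])],[.63,-.19,1.5]);print('t3',z,x.round(4),np.degrees(x[2]),f.round(1).tolist())
E
```

```text
t2 [ 0.6312 -0.1911  1.5112] 86.58641262552494 [[1.6, -0.0], [-0.9, -0.3], [-0.4, 0.1], [0.2, -0.1], [0.1, 0.4]]
t3 0.1064 [ 0.6323 -0.1907  1.5108] 86.56288786735598 [[1.6, -0.1], [-1.4, -0.3], [-0.6, 0.5], [1.1, -0.2], [0.3, 0.5], [-0.6, -0.2]]
t3 0.1034 [ 0.6322 -0.1915  1.5116] 86.61098470487666 [[0.2, -0.1], [-1.3, -0.2], [0.2, -0.0], [0.0, 0.1], [0.4, 0.7], [-0.0, -0.3]]
```

Only x needs −1.1 mm; y is matched.

Request:
play_rows([
  {"slide": [-0.037,0,0],"roll": 0,"fingers": -1},
  {"slide": [0,0,-0.15],"roll": 0,"fingers": -1},
  {"slide": [0,0,-0.1],"roll": 0,"fingers": -1},
  {"slide": [0,0,0],"roll": 0,"fingers": -1},
  {"slide": [0,0,0],"roll": 0,"fingers": -1},
])

```text
t: 72.0
tool_pos: [0.6295, -0.1881, 0.1052]
orientation: [1.26, 1.175, -1.261]
force: [0.3, -0.2, -1.2]
opening: 0.0539
```

Request:
play_rows([
  {"slide": [0,0,-0.1],"roll": 0,"fingers": -1},
  {"slide": [0,0,0],"roll": 0,"fingers": -1},
  {"slide": [0,0,0],"roll": 0,"fingers": -1},
])

```text
t: 72.38
tool_pos: [0.6295, -0.1881, 0.1022]
orientation: [1.261, 1.175, -1.261]
force: [-0.1, 0.2, -0.8]
opening: 0.054
```

Request:
play_rows([
  {"slide": [0,0,-0.07],"roll": 0,"fingers": -1},
  {"slide": [0,0,0],"roll": 0,"fingers": -1},
  {"slide": [0,0,0],"roll": 0,"fingers": -1},
])

```text
t: 72.75
tool_pos: [0.6297, -0.1882, 0.1003]
orientation: [1.261, 1.175, -1.26]
force: [-0.4, -1.7, 0.1]
opening: 0.054
```

```bash
python3 - <<'E'
from h import *
st,im=snap('wrist','w28.png');print(st['opening'],st['tool_pos'],yaw(st),st['force'],st['t'])
zoom('w28.png','z28.png',180,140,140,100,5.5)
E
```

```text
0.0539746619878105 [ 0.62966872 -0.18817972  0.10029936] -4.003032674941935 [-0.38042504 -1.68348445  0.11968091] 72.75
```

View pics/z28.png

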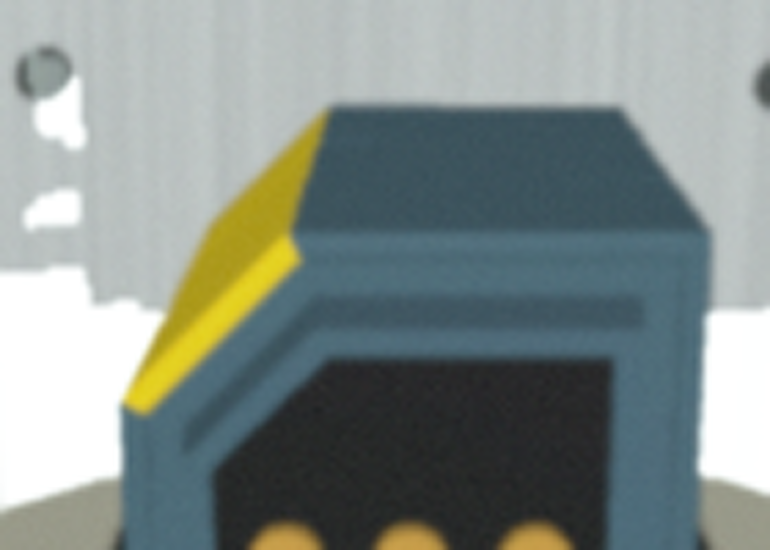

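Request:
play_rows([
  {"slide": [0,0,-0.05],"roll": 0,"fingers": -1},
  {"slide": [0,0,0],"roll": 0,"fingers": -1},
  {"slide": [0,0,0.04],"roll": 0,"fingers": 0},
  {"slide": [0,0,0],"roll": 0,"fingers": 1},
  {"slide": [0,0,0],"roll": 0,"fingers": 1},
  {"slide": [0,0,0],"roll": 0,"fingers": 1},
  {"slide": [0,0,0.6],"roll": 0,"fingers": 1},
  {"slide": [0,0,1],"roll": 0,"fingers": 1},
  {"slide": [0,0,1],"roll": 0,"fingers": 1},
  {"slide": [-0.5,0,0.8],"roll": 0,"fingers": 0.2},
  {"slide": [-1,0,0],"roll": 0,"fingers": 0.2},
  {"slide": [-1,0,0],"roll": 0,"fingers": 0.2},
  {"slide": [-1,0,0],"roll": 0,"fingers": 0.2},
  {"slide": [-0.8,0,0],"roll": 0,"fingers": 0.2},
  {"slide": [0,0,0],"roll": 0,"fingers": 0.2},
  {"slide": [0,0,0],"roll": 0,"fingers": 0.2},
])

```text
t: 74.8
tool_pos: [0.5014, -0.1883, 0.2029]
orientation: [1.261, 1.173, -1.259]
force: [0.2, 0.8, 0.6]
opening: 0.056
```

```bash
python3 - <<'E'
from h import *
st,im=snap('wrist','w29.png');print(st['opening'],st['tool_pos'],yaw(st),st['force'],st['t'])
st2,im=snap('top','t29.png')
C=cal('top')
for n in('cover','cover_corner'):
  for r in robot.mark_of('top',n):
    if r['p']>.3: print(n,r['p'],r['point'],atz(C,r['point'],0))
E
```

```text
0.05602682940850842 [ 0.50141284 -0.18830681  0.20294252] -4.010303930718281 [0.22332882 0.84401237 0.62174271] 74.8
cover 0.9 [263.1, 235.4] [0.4099789  0.03780582 0.        ]
cover 0.5 [343.3, 155.4] [ 0.64535705 -0.20073245  0.        ]
cover_corner 0.73 [257.0, 222.6] [0.44686035 0.05521769 0.        ]
```

View pics/w29.png

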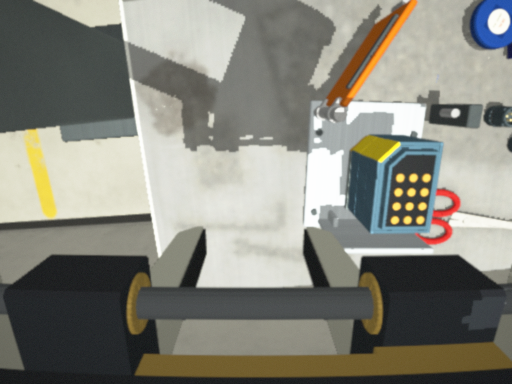

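View pics/t29.png

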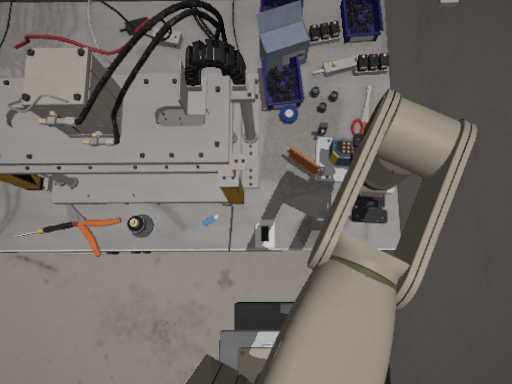

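Request:
play_rows([
  {"slide": [-1,0.5,0],"roll": 1,"fingers": 0.2},
  {"slide": [-1,0.5,0],"roll": 1,"fingers": 0.2},
  {"slide": [-0.8,0.5,0],"roll": 1,"fingers": 0.2},
  {"slide": [-0.5,0.5,0],"roll": 1,"fingers": 0.2},
  {"slide": [-0.4,0.5,0],"roll": 1,"fingers": 0.2},
  {"slide": [0,0.5,0],"roll": 1,"fingers": 0.2},
  {"slide": [0,0.5,0],"roll": 1,"fingers": 0.2},
  {"slide": [0,0.5,0],"roll": 1,"fingers": 0.2},
  {"slide": [0,0.5,0],"roll": 1,"fingers": 0.2},
  {"slide": [0,0.5,0],"roll": 1,"fingers": 0.2},
  {"slide": [0,0.5,0],"roll": 1,"fingers": 0.2},
  {"slide": [0,0,0],"roll": 0.75,"fingers": 0.2},
  {"slide": [0,0,0],"roll": 0,"fingers": 0.2},
])

```text
t: 76.62
tool_pos: [0.3897, -0.0229, 0.2019]
orientation: [-0.0, 1.571, 0.0]
force: [-0.9, -0.5, -0.4]
opening: 0.056
```

```bash
python3 - <<'E'
from h import *
st,im=snap('wrist','w30.png');print(st['opening'],st['tool_pos'],yaw(st),st['t'])
C=cal('wrist',st)
for n in('cover','cover_corner'):
  for r in robot.mark_of('wrist',n):
    if r['p']>.3: print(n,r['p'],r['point'],atz(C,r['point'],0))
E
```

```text
0.05595051403647069 [ 0.3897147  -0.02285102  0.20189068] 90.00163961773715 76.625
cover 0.85 [300.4, 188.0] [0.41113173 0.03164822 0.        ]
cover_corner 0.81 [317.8, 217.0] [0.44844173 0.05491912 0.        ]
```

View pics/w30.png

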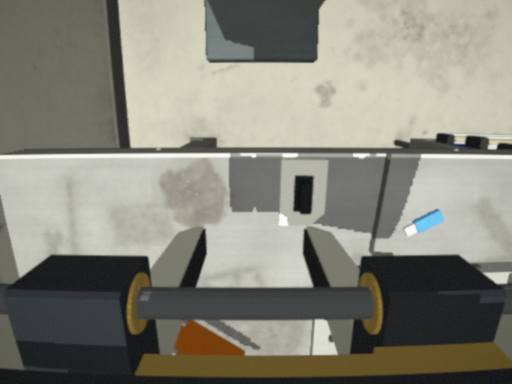

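```bash
python3 - <<'E'
from h import *
zoom('w30.png','z30.png',265,145,80,95,6)
E
```

```text
(no output)
```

View pics/z30.png

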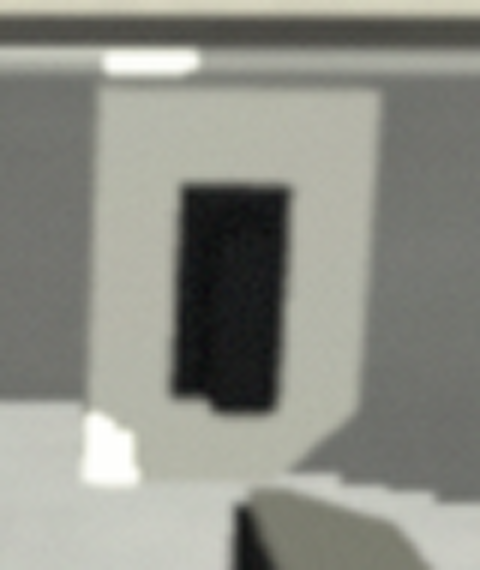

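```bash
python3 - <<'E'
from h import *
st=robot.read_state();C=cal('wrist',st)
g=uz(265,145,6)
CV=np.array(outl(0,12))/1e3
x,f=fit([C],CV,[([0,1,3,4],[g(97,90),g(82,483),g(358,408),g(380,91)])],[.41,.03,0]);print(x,np.degrees(x[2]),f.round(1))
E
```

```text
[ 0.41445684  0.0323211  -0.01000591] -0.5732963207074153 [[ 0.  -0.2]
 [ 0.5 -0.2]
 [-0.3  0.2]
 [-0.2  0.2]]
```

Request:
play_rows([
  {"slide": [0.4,0.9,0],"roll": -0.07,"fingers": 0},
  {"slide": [0.4,0.94,-0.5],"roll": 0,"fingers": 0},
  {"slide": [0,0,-1],"roll": 0,"fingers": 0},
  {"slide": [0,0,-1],"roll": 0,"fingers": 0},
  {"slide": [0,0,-1],"roll": 0,"fingers": 0},
  {"slide": [0,0,-1],"roll": 0,"fingers": 0},
  {"slide": [0,0,-0.7],"roll": 0,"fingers": 0},
  {"slide": [0,0,-0.5],"roll": 0,"fingers": 0},
  {"slide": [0,0,-0.3],"roll": 0,"fingers": 0},
  {"slide": [0,0,0],"roll": 0,"fingers": 0},
  {"slide": [0,0,0],"roll": 0,"fingers": 0},
])

```text
t: 78.15
tool_pos: [0.4142, 0.032, 0.0226]
orientation: [0.008, 1.57, -0.008]
force: [0.9, 0.8, -0.6]
opening: 0.0464
```

```bash
python3 - <<'E'
from h import *
st,im=snap('wrist','w31.png');print(st['opening'],st['tool_pos'],yaw(st),st['t'],st['force'])
E
```

```text
0.046362696673858846 [0.41418745 0.03204146 0.02260468] 89.42692063555471 78.15 [ 0.92018397  0.77174924 -0.57896967]
```

View pics/w31.png

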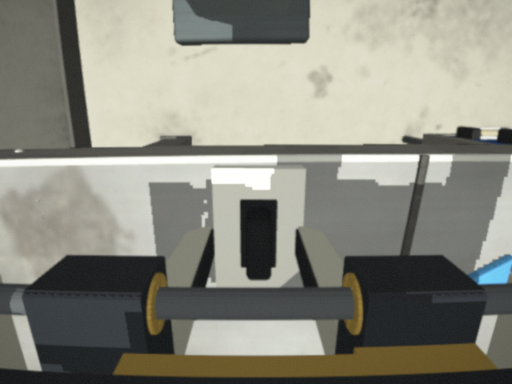

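Bar centred between the fingers. Lower a bit, grip, lift and carry to the free spot at y ≈ −0.2.

Request:
play_rows([
  {"slide": [0,0,-0.15],"roll": 0,"fingers": -1},
  {"slide": [0,0,0],"roll": 0,"fingers": -1},
  {"slide": [0,0,0],"roll": 0,"fingers": -1},
  {"slide": [0,0,0],"roll": 0,"fingers": -1},
  {"slide": [0,0,0],"roll": 0,"fingers": -1},
  {"slide": [0,0,0],"roll": 0,"fingers": -1},
  {"slide": [0,0,0.4],"roll": 0,"fingers": -1},
  {"slide": [0,-0.5,0.8],"roll": 0,"fingers": -1},
  {"slide": [0,-1,0.5],"roll": 0,"fingers": -1},
  {"slide": [0,-1,0],"roll": 0,"fingers": -1},
  {"slide": [0,-1,0],"roll": 0,"fingers": -1},
  {"slide": [0,-1,0],"roll": 0,"fingers": -1},
  {"slide": [0,-1,0],"roll": 0,"fingers": -1},
  {"slide": [0,-1,0],"roll": 0,"fingers": -1},
  {"slide": [0.4,-1,-0.6],"roll": 0,"fingers": -1},
  {"slide": [0.4,-0.2,-0.8],"roll": 0,"fingers": -1},
  {"slide": [0,0,-0.2],"roll": 0,"fingers": -1},
  {"slide": [0,0,0],"roll": 0,"fingers": -1},
  {"slide": [0,0,0],"roll": 0,"fingers": -1},
])

```text
t: 80.58
tool_pos: [0.4378, -0.1988, 0.0214]
orientation: [0.007, 1.57, -0.008]
force: [0.9, -0.2, -1.1]
opening: 0.0137
```

Request:
play_rows([
  {"slide": [0,0,-0.1],"roll": 0,"fingers": -1},
  {"slide": [0,0,0],"roll": 0,"fingers": -1},
  {"slide": [0,0,0],"roll": 0,"fingers": -0.3},
  {"slide": [0,0,0],"roll": 0,"fingers": 0},
  {"slide": [0,0,0],"roll": 0,"fingers": 0},
  {"slide": [0,0,0.8],"roll": 0,"fingers": 0},
  {"slide": [0,0,1],"roll": -0.5,"fingers": 0},
  {"slide": [0,0,1],"roll": -1,"fingers": 0},
  {"slide": [0,0,1],"roll": -1,"fingers": 0},
  {"slide": [0,0,1],"roll": -1,"fingers": 0},
  {"slide": [0,0,1],"roll": -1,"fingers": 0},
  {"slide": [0,0,0],"roll": -1,"fingers": 0},
  {"slide": [0,0,0],"roll": -1,"fingers": 0},
  {"slide": [0,0,0],"roll": -1,"fingers": 0},
  {"slide": [0,0,0],"roll": -1,"fingers": 0},
  {"slide": [0,0,0],"roll": -1,"fingers": 0},
  {"slide": [0,0,0],"roll": -1,"fingers": 0},
  {"slide": [0,0,0],"roll": -1,"fingers": 0},
  {"slide": [0,0,0],"roll": -1,"fingers": 0},
])

```text
t: 82.95
tool_pos: [0.4374, -0.1989, 0.1913]
orientation: [1.347, 1.114, -1.347]
force: [0.2, -0.3, 0.5]
opening: 0.0466
```

Request:
play_rows([
  {"slide": [0,0,0],"roll": -1,"fingers": 0},
  {"slide": [0,0,0],"roll": -1,"fingers": 0},
  {"slide": [0,0,0],"roll": -1,"fingers": 0},
  {"slide": [0,0,0],"roll": -1,"fingers": 0},
  {"slide": [0,0,0],"roll": -1,"fingers": 0},
  {"slide": [0,0,0],"roll": -1,"fingers": 0},
  {"slide": [0,0,0],"roll": -1,"fingers": 0},
  {"slide": [0,0,0],"roll": -1,"fingers": 0},
  {"slide": [0,0,0],"roll": -1,"fingers": 0},
  {"slide": [0,0,0],"roll": -1,"fingers": 0},
  {"slide": [0,0,0],"roll": 0,"fingers": 0},
])

```text
t: 84.32
tool_pos: [0.4375, -0.1989, 0.1913]
orientation: [-2.217, 0.01, 2.217]
force: [0.1, -0.7, -0.4]
opening: 0.0468
```

```bash
python3 - <<'E'
from h import *
st,im=snap('wrist','w32.png');print(st['opening'],st['tool_pos'],yaw(st),st['t'])
zoom('w32.png','z32.png',205,130,100,95,6)
E
```

```text
0.04683295883542016 [ 0.43745857 -0.19892412  0.1913296 ] -90.51827897968805 84.325
```

View pics/w32.png

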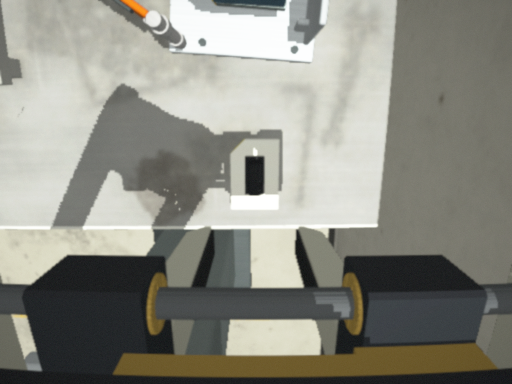

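View pics/z32.png

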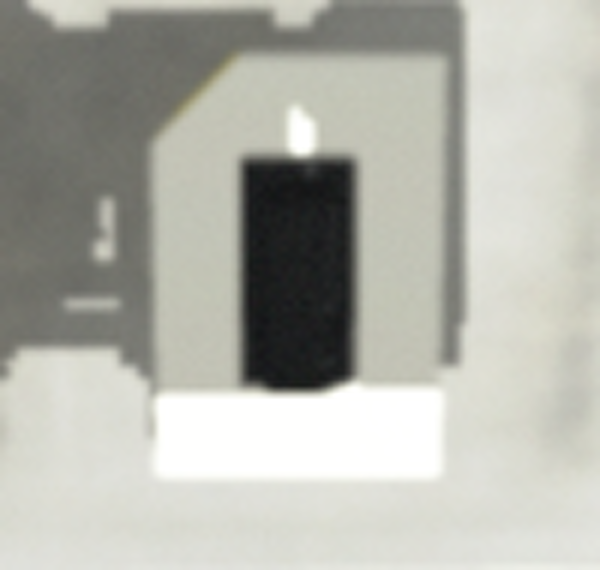

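```bash
python3 - <<'E'
from h import *
st=robot.read_state();C=cal('wrist',st)
g=uz(205,130,6)
CV=np.array(outl(0,12))/1e3
x,f=fit([C],CV,[([0,1,2,3,4],[g(442,478),g(446,55),g(240,55),g(151,140),g(153,478)])],[.44,-.2,0]);print(x,np.degrees(x[2]),f.round(1))
E
```

```text
[ 0.43867277 -0.20033635 -0.0105554 ] -0.6047797036423196 [[-0.8 -0.5]
 [ 0.2  0.3]
 [-0.3  0.1]
 [ 0.1  0.5]
 [ 0.7 -0.7]]
```

Request:
play_rows([
  {"slide": [0.05,-0.045,-1],"roll": 0,"fingers": 0},
  {"slide": [0,0,-1],"roll": 0,"fingers": 0},
  {"slide": [0,0,-1],"roll": 0,"fingers": 0},
  {"slide": [0,0,-1],"roll": 0,"fingers": 0},
  {"slide": [0,0,-0.8],"roll": 0,"fingers": 0},
  {"slide": [0,0,-0.6],"roll": 0,"fingers": 0},
  {"slide": [0,0,-0.3],"roll": 0,"fingers": 0},
  {"slide": [0,0,0],"roll": 0,"fingers": 0},
  {"slide": [0,0,0],"roll": 0,"fingers": -1},
  {"slide": [0,0,0],"roll": 0,"fingers": -1},
  {"slide": [0,0,0],"roll": 0,"fingers": -1},
  {"slide": [0,0,0],"roll": 0,"fingers": -1},
  {"slide": [0,0,0],"roll": 0,"fingers": -1},
])

```text
t: 86.0
tool_pos: [0.4392, -0.2003, 0.0207]
orientation: [-2.217, 0.011, 2.216]
force: [-0.8, 0.8, 3.7]
opening: 0.0137
```

Request:
play_rows([
  {"slide": [0,0,0.4],"roll": 0,"fingers": -1},
  {"slide": [0,0,1],"roll": 0.8,"fingers": -1},
  {"slide": [0,0,1],"roll": 1,"fingers": -1},
  {"slide": [0,0,1],"roll": 1,"fingers": -1},
  {"slide": [0,0,1],"roll": 1,"fingers": -1},
  {"slide": [0,0,0.7],"roll": 1,"fingers": -1},
  {"slide": [0.3,0,0],"roll": 1,"fingers": -1},
  {"slide": [1,0,0],"roll": 1,"fingers": -1},
  {"slide": [1,0,0],"roll": 1,"fingers": -1},
  {"slide": [1,0,0],"roll": 1,"fingers": -1},
  {"slide": [1,0.15,0],"roll": 1,"fingers": -1},
  {"slide": [1,0.15,0],"roll": 1,"fingers": -1},
  {"slide": [1,0.04,0],"roll": 0,"fingers": -1},
  {"slide": [0,0,0],"roll": 0,"fingers": -1},
  {"slide": [0,0,0],"roll": 0,"fingers": -1},
  {"slide": [0,0,0],"roll": 0,"fingers": -1},
])

```text
t: 88.0
tool_pos: [0.6272, -0.1903, 0.1736]
orientation: [1.263, 1.174, -1.263]
force: [0.1, -0.2, 0.2]
opening: 0.0141
```

```bash
python3 - <<'E'
from h import *
st,im=snap('wrist','w33.png');print(st['opening'],st['tool_pos'],yaw(st),st['force'],st['t'])
zoom('w33.png','z33.png',170,130,170,130,4.6)
E
```

```text
0.01407258471403863 [ 0.62722409 -0.19025753  0.17364949] -4.193112451904561 [ 0.14343502 -0.17119918  0.20008839] 88.0
```

View pics/z33.png

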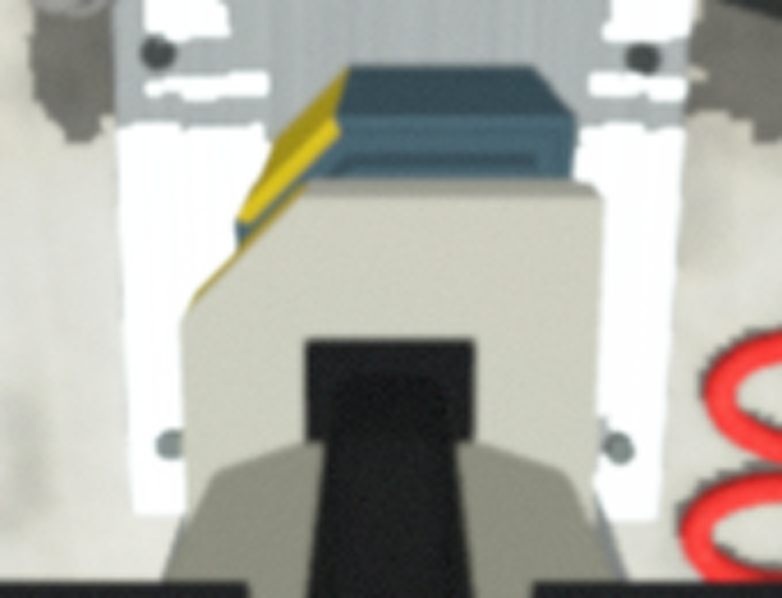

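Request:
play_rows([
  {"slide": [0.04,0,-0.3],"roll": 0,"fingers": -1},
  {"slide": [0,0,-0.3],"roll": 0,"fingers": -1},
  {"slide": [0,0,-0.15],"roll": 0,"fingers": -1},
  {"slide": [0,0,0],"roll": 0,"fingers": -1},
  {"slide": [0,0,0],"roll": 0,"fingers": -1},
  {"slide": [0,0,0],"roll": 0,"fingers": -1},
])

```text
t: 88.8
tool_pos: [0.6294, -0.1902, 0.1513]
orientation: [1.263, 1.173, -1.262]
force: [0.6, -0.2, -1.0]
opening: 0.0138
```

```bash
python3 - <<'E'
from h import *
st,im=snap('wrist','w34.png');print(st['opening'],st['tool_pos'],yaw(st),st['force'],st['t'])
zoom('w34.png','z34.png',170,140,170,110,4.6)
E
```

```text
0.013844055899085758 [ 0.62943203 -0.19017194  0.15127793] -4.1619823854341265 [ 0.62292167 -0.21997223 -0.97370696] 88.8
```

View pics/z34.png

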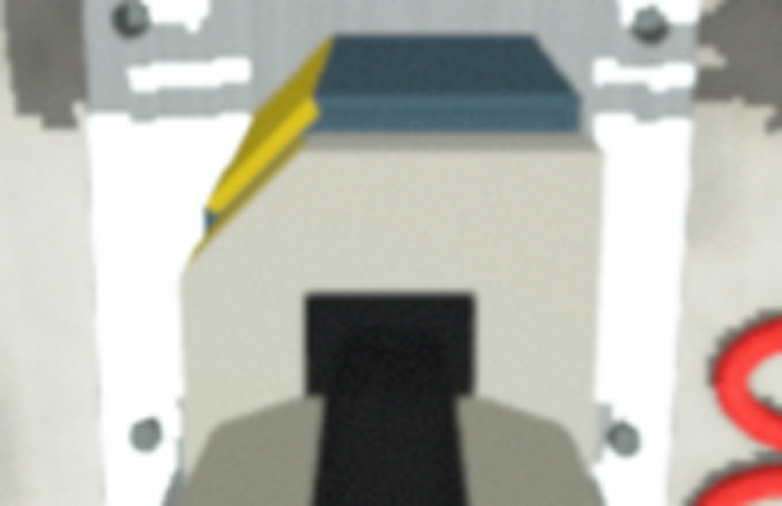

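```bash
python3 - <<'E'
from h import *
st=robot.read_state();C=cal('wrist',st);g=uz(170,140,4.6)
T=TR.copy();T[:5,2]+=.094;T[5:10,2]+=.046
x,f=fit([C],T,[([1,2,3,6,7],[g(580,97),g(318,97),g(207,210),g(533,37),g(333,37)])],[.63,-.19,1.5]);print('t3',x.round(4),np.degrees(x[2]),f.round(1).tolist())
for z in(.1306,.1276):
  T=np.array(outl(0,12)+outl(0,0))/1e3;T[:,2]+=z
  x,f=fit([C],T,[([1,2,3,6,8],[g(602,150),g(303,150),g(183,268),g(590,133),g(192,255)])],[.63,-.19,1.5]);print('cov',z,x.round(4),np.degrees(x[2]),f.round(1).tolist())
E
```

```text
t3 [ 0.6309 -0.1906  1.5013] 86.0167179431723 [[1.5, 0.3], [-0.8, 0.5], [-0.8, 0.2], [0.6, -0.8], [0.0, -0.7]]
cov 0.1306 [ 0.6304 -0.1928  1.5039] 86.16459822257873 [[1.6, -0.0], [-0.4, 0.3], [-1.3, 1.8], [1.3, -0.4], [-0.5, -0.9]]
cov 0.1276 [ 0.6302 -0.1934  1.5025] 86.08492039387573 [[0.6, 0.0], [-0.3, 0.3], [-0.7, 1.3], [0.4, -0.3], [-0.0, -1.3]]
```

Request:
play_rows([
  {"slide": [0.015,0.072,0],"roll": 0,"fingers": -1},
  {"slide": [0,0,-0.15],"roll": 0,"fingers": -1},
  {"slide": [0,0,-0.15],"roll": 0,"fingers": -1},
  {"slide": [0,0,0],"roll": 0,"fingers": -1},
  {"slide": [0,0,0],"roll": 0,"fingers": -1},
])

```text
t: 89.48
tool_pos: [0.6296, -0.1879, 0.1417]
orientation: [1.262, 1.174, -1.263]
force: [0.1, -0.1, -0.8]
opening: 0.0138
```

Request:
play_rows([
  {"slide": [0,0,-0.07],"roll": 0,"fingers": -1},
  {"slide": [0,0,0],"roll": 0,"fingers": -1},
  {"slide": [0,0,0],"roll": 0,"fingers": -1},
])

```text
t: 89.85
tool_pos: [0.6296, -0.1879, 0.1398]
orientation: [1.262, 1.174, -1.263]
force: [-0.9, -0.4, -1.4]
opening: 0.0136
```

```bash
python3 - <<'E'
from h import *
st,im=snap('wrist','w35.png');print(st['opening'],st['tool_pos'],yaw(st),st['force'],st['t'])
zoom('w35.png','z35.png',170,140,170,110,4.6)
E
```

```text
0.013573152997378659 [ 0.62964144 -0.18788755  0.13975073] -4.161923284080479 [-0.92394263 -0.36429576 -1.40217995] 89.85
```

View pics/z35.png

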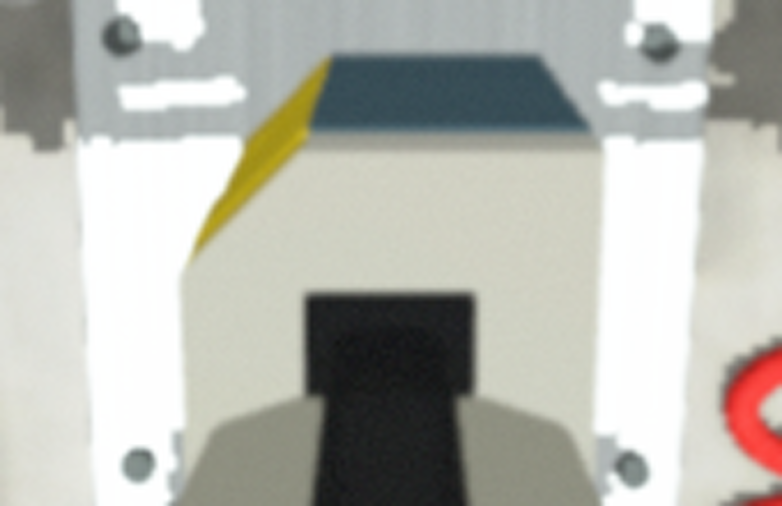

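Nearly flush. I'll step down to contact.

Request:
play_rows([
  {"slide": [0,0,-0.05],"roll": 0,"fingers": -1},
  {"slide": [0,0,0],"roll": 0,"fingers": -1},
  {"slide": [0,0,0],"roll": 0,"fingers": -1},
])

```text
t: 90.28
tool_pos: [0.6299, -0.188, 0.1387]
orientation: [1.263, 1.173, -1.262]
force: [0.2, 0.8, 2.4]
opening: 0.0139
```

Request:
play_rows([
  {"slide": [0,0,-0.05],"roll": 0,"fingers": -1},
  {"slide": [0,0,0],"roll": 0,"fingers": -1},
  {"slide": [0,0,0],"roll": 0,"fingers": -1},
])

```text
t: 90.65
tool_pos: [0.6301, -0.1881, 0.1387]
orientation: [1.263, 1.172, -1.262]
force: [-4.2, 1.1, 10.4]
opening: 0.0137
```

Request:
play_rows([
  {"slide": [0,0,0.05],"roll": 0,"fingers": -0.5},
  {"slide": [0,0,0],"roll": 0,"fingers": 0},
  {"slide": [0,0,0],"roll": 0,"fingers": 0},
  {"slide": [0,0,0],"roll": 0,"fingers": 0},
  {"slide": [0,0,0.5],"roll": 0,"fingers": 0},
  {"slide": [0,0,1],"roll": 0,"fingers": 0},
  {"slide": [0,0,1],"roll": 0,"fingers": -1},
  {"slide": [-0.5,0,0.5],"roll": 0,"fingers": -1},
  {"slide": [-1,0,0],"roll": 0,"fingers": -1},
  {"slide": [-1,0.3,0],"roll": 0,"fingers": -1},
  {"slide": [-0.5,0.5,0],"roll": 0,"fingers": -1},
  {"slide": [-0.3,0.5,0],"roll": 0,"fingers": -1},
  {"slide": [0,0,0],"roll": 0,"fingers": -1},
  {"slide": [0,0,0],"roll": 0,"fingers": -1},
])

```text
t: 92.4
tool_pos: [0.5312, -0.1491, 0.2286]
orientation: [1.262, 1.173, -1.262]
force: [-0.4, -0.3, 0.5]
opening: 0.0005
```

```bash
python3 - <<'E'
from h import *
st,im=snap('wrist','w36.png');print(st['opening'],st['tool_pos'],yaw(st),st['force'],st['t'])
C=cal('wrist',st)
for n,z in(('gate_push',.075),('gate_hinge',.06)):
  for r in robot.mark_of('wrist',n):
    if r['p']>.3: print(n,r['p'],r['point'],atz(C,r['point'],z))
snap('scene','s36.png');C=cal('scene')
for n,z in(('gate_push',.075),('gate_hinge',.06)):
  for r in robot.mark_of('scene',n):
    if r['p']>.3: print(n,r['p'],r['point'],atz(C,r['point'],z))
zoom('s36.png','zs36.png',280,140,110,90,7)
E
```

```text
0.0005073373873573622 [ 0.53117334 -0.14905608  0.22859094] -4.1379085894545105 [-0.35458938 -0.30177528  0.49460366] 92.4
gate_push 0.78 [342.0, 79.1] [ 0.62429341 -0.05575142  0.075     ]
gate_hinge 0.63 [295.9, 152.3] [ 0.57845278 -0.12644708  0.06      ]
gate_push 0.94 [295.4, 182.2] [ 0.62233975 -0.05462549  0.075     ]
gate_hinge 0.7 [310.2, 200.8] [ 0.57693395 -0.12692119  0.06      ]
```

View pics/w36.png

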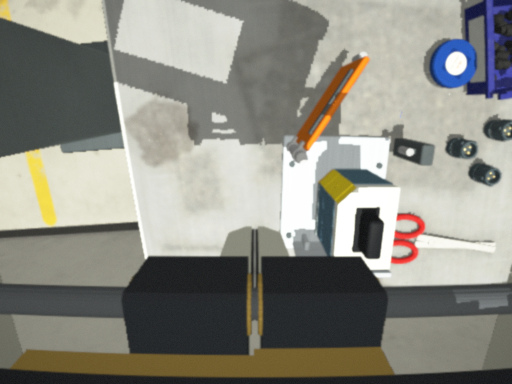

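View pics/zs36.png

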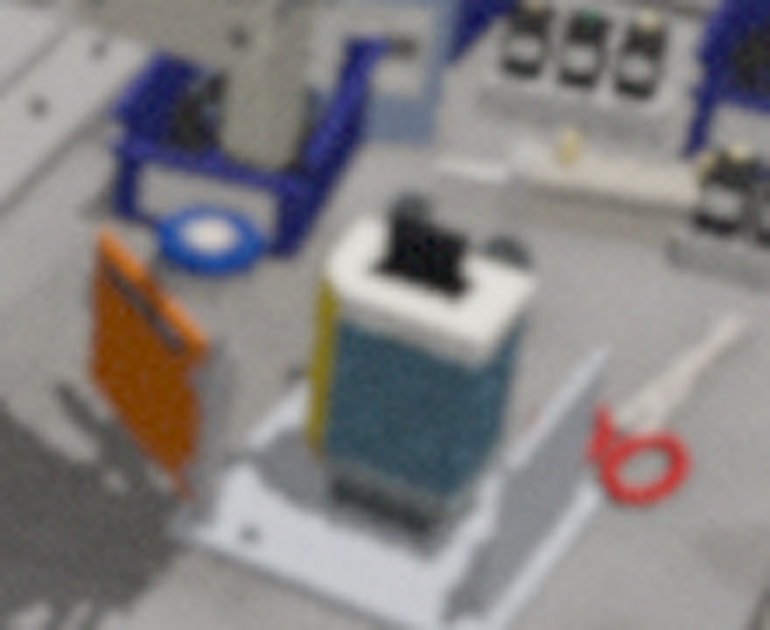

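```bash
python3 - <<'E'
from h import *
H=np.array([.577,-.126]);y=np.radians(86);xh=np.array([np.cos(y),np.sin(y)]);yh=np.array([-np.sin(y),np.cos(y)])
prev=None
def P(th,rho,extra):
    d=-yh*np.cos(th)+xh*np.sin(th);n=xh*np.cos(th)+yh*np.sin(th)
    s=.0175*abs(n@(-yh))+.009*abs(n@xh)
    return H+rho*d+n*(.006+s+extra)
print('start',P(1.0,.045,.018))
for th,rho in zip(np.linspace(1.0,0,11),np.linspace(.045,.085,11)):
    p=P(th,rho,0);print(round(th,2),p.round(4),None if prev is None else ((p-prev)/.03).round(2));prev=p
E
```

```text
start [ 0.56894954 -0.06386994]
1.0 [ 0.5834 -0.0746] None
0.9 [ 0.5914 -0.0728] [0.27 0.06]
0.8 [ 0.5999 -0.0722] [0.28 0.02]
0.7 [ 0.6088 -0.0729] [ 0.3  -0.02]
0.6 [ 0.6178 -0.075 ] [ 0.3  -0.07]
0.5 [ 0.6268 -0.0786] [ 0.3  -0.12]
0.4 [ 0.6354 -0.0837] [ 0.29 -0.17]
0.3 [ 0.6436 -0.0901] [ 0.27 -0.21]
0.2 [ 0.651  -0.0979] [ 0.25 -0.26]
0.1 [ 0.6575 -0.1069] [ 0.22 -0.3 ]
0.0 [ 0.6628 -0.117 ] [ 0.18 -0.34]
```

Request:
play_rows([
  {"slide": [0.4,0.95,0],"roll": 0,"fingers": -1},
  {"slide": [0.4,0.95,0],"roll": 0,"fingers": -1},
  {"slide": [0.4,1,0],"roll": 0,"fingers": -1},
  {"slide": [0,0,-0.8],"roll": 0,"fingers": -1},
  {"slide": [0,0,-1],"roll": 0,"fingers": -1},
  {"slide": [0,0,-0.6],"roll": 0,"fingers": -1},
  {"slide": [0,0,0],"roll": 0,"fingers": -1},
  {"slide": [0,0,0],"roll": 0,"fingers": -1},
])

```text
t: 93.7
tool_pos: [0.5673, -0.0622, 0.1574]
orientation: [1.263, 1.173, -1.262]
force: [-0.1, 0.3, 0.3]
opening: 0.0003
```

```bash
python3 - <<'E'
from h import *
st,im=snap('wrist','w37.png');print(st['opening'],st['tool_pos'],yaw(st),st['force'],st['t'])
E
```

```text
0.00033128867260070615 [ 0.56729476 -0.06217967  0.15744469] -4.177404638621992 [-0.11283552  0.26109943  0.34073345] 93.7
```

View pics/w37.png

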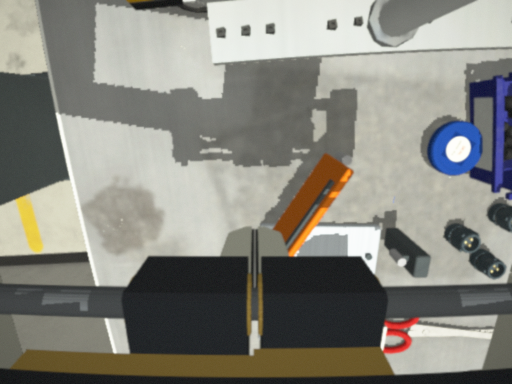

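Request:
play_rows([
  {"slide": [0,0,-0.7],"roll": 0,"fingers": -1},
  {"slide": [0,0,-0.8],"roll": 0,"fingers": -1},
  {"slide": [0,0,-0.8],"roll": 0,"fingers": -1},
  {"slide": [0,0,-0.5],"roll": 0,"fingers": -1},
  {"slide": [0,0,0],"roll": 0,"fingers": -1},
])

```text
t: 94.38
tool_pos: [0.5662, -0.0619, 0.0718]
orientation: [1.262, 1.175, -1.263]
force: [0.8, -0.4, -0.1]
opening: 0.0004
```

```bash
python3 - <<'E'
from h import *
st,im=snap('wrist','w38.png');print(st['opening'],st['tool_pos'],yaw(st),st['force'],st['t'])
E
```

```text
0.00041629135575615257 [ 0.56619621 -0.06186182  0.07175271] -4.16776303214545 [ 0.78470921 -0.40966181 -0.14401943] 94.375
```

View pics/w38.png

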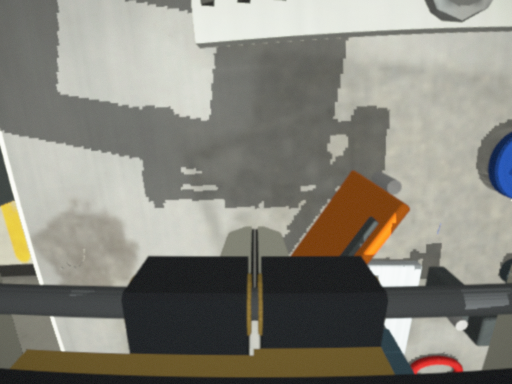

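Request:
play_rows([
  {"slide": [0.28,-0.21,0],"roll": 0,"fingers": -1},
  {"slide": [0.28,-0.21,0],"roll": 0,"fingers": -1},
  {"slide": [0.27,0.06,0],"roll": 0,"fingers": -1},
  {"slide": [0.28,0.02,0],"roll": 0,"fingers": -1},
  {"slide": [0.3,-0.02,0],"roll": 0,"fingers": -1},
  {"slide": [0.3,-0.07,0],"roll": 0,"fingers": -1},
  {"slide": [0.3,-0.12,0],"roll": 0,"fingers": -1},
  {"slide": [0.29,-0.17,0],"roll": 0,"fingers": -1},
  {"slide": [0,0,0],"roll": 0,"fingers": -1},
])

```text
t: 95.55
tool_pos: [0.6364, -0.0842, 0.0723]
orientation: [1.263, 1.173, -1.263]
force: [-0.2, -0.3, 0.8]
opening: 0.0003
```

```bash
python3 - <<'E'
from h import *
st,im=snap('wrist','w39.png');print(st['opening'],st['tool_pos'],yaw(st),st['force'],st['t'])
E
```

```text
0.0003297690630964079 [ 0.63639705 -0.08415379  0.07231427] -4.18868024641755 [-0.15133084 -0.28957578  0.82692603] 95.55
```

View pics/w39.png

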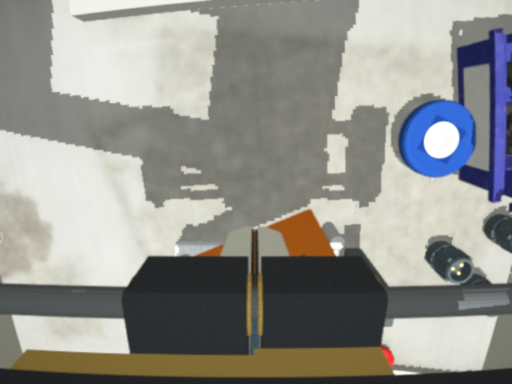

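Request:
play_rows([
  {"slide": [0.27,-0.21,0],"roll": 0,"fingers": -1},
  {"slide": [0.25,-0.26,0],"roll": 0,"fingers": -1},
  {"slide": [0.22,-0.3,0],"roll": 0,"fingers": -1},
  {"slide": [0.18,-0.2,0],"roll": 0,"fingers": -1},
  {"slide": [0,0,0],"roll": 0,"fingers": -1},
])

```text
t: 96.22
tool_pos: [0.6635, -0.1131, 0.072]
orientation: [1.263, 1.174, -1.263]
force: [0.4, 0.9, 0.6]
opening: 0.0008
```

Request:
play_rows([
  {"slide": [0,-0.1,0],"roll": 0,"fingers": -1},
  {"slide": [0,-0.1,0],"roll": 0,"fingers": -1},
  {"slide": [0,0,0],"roll": 0,"fingers": -1},
])

```text
t: 96.6
tool_pos: [0.6633, -0.1186, 0.0721]
orientation: [1.263, 1.174, -1.262]
force: [1.5, 1.5, -0.8]
opening: 0.0006
```

Request:
play_rows([
  {"slide": [0,-0.08,0],"roll": 0,"fingers": -1},
  {"slide": [0,0,0],"roll": 0,"fingers": -1},
  {"slide": [0,0,0],"roll": 0,"fingers": -1},
])

```text
t: 96.98
tool_pos: [0.6632, -0.1197, 0.0722]
orientation: [1.263, 1.176, -1.261]
force: [-0.4, 7.0, -0.6]
opening: 0.0005
```

Request:
play_rows([
  {"slide": [0,-0.08,0],"roll": 0,"fingers": -1},
  {"slide": [0,0,0],"roll": 0,"fingers": -1},
  {"slide": [0,0,0],"roll": 0,"fingers": -1},
])

```text
t: 97.35
tool_pos: [0.6632, -0.1198, 0.0721]
orientation: [1.265, 1.179, -1.26]
force: [0.2, 15.3, 1.4]
opening: 0.0006
```

```bash
python3 - <<'E'
from h import *
st,im=snap('wrist','w40.png');print(st['tool_pos'],st['force'],st['t'])
snap('scene','s40.png');zoom('s40.png','zs40.png',280,140,110,90,7)
E
```

```text
[ 0.66321134 -0.11981215  0.07213663] [ 0.20010463 15.32599903  1.40773151] 97.35
```

View pics/w40.png

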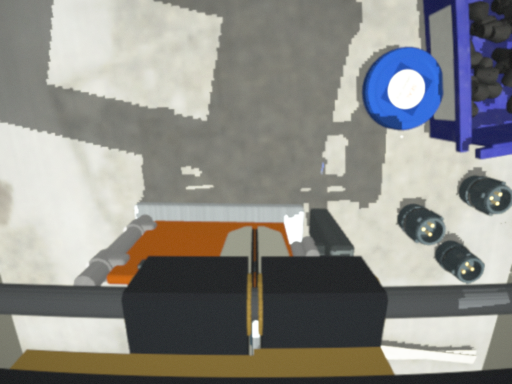

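View pics/zs40.png

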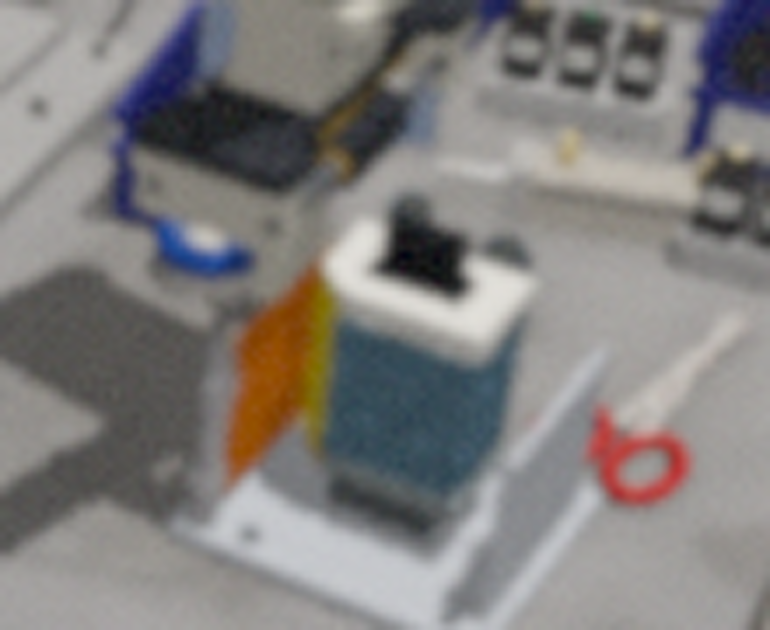

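Request:
play_rows([
  {"slide": [0,-0.07,0],"roll": 0,"fingers": -1},
  {"slide": [0,0,0],"roll": 0,"fingers": -1},
  {"slide": [0,0,0],"roll": 0,"fingers": -1},
])

```text
t: 97.82
tool_pos: [0.6632, -0.1199, 0.0722]
orientation: [1.266, 1.181, -1.258]
force: [-0.8, 22.1, 3.9]
opening: 0.0001
```

```bash
python3 - <<'E'
from h import *
st,im=snap('wrist','w41.png');print(st['tool_pos'],st['force'],st['t'])
zoom('w41.png','z41.png',70,190,280,80,2.8)
C=cal('wrist',st)
for n,z in(('gate_push',.075),('gate_hinge',.06)):
  for r in robot.mark_of('wrist',n):
    if r['p']>.3: print(n,r['p'],r['point'],atz(C,r['point'],z))
E
```

```text
[ 0.66324785 -0.11990479  0.07218692] [-0.78505298 22.11220873  3.88050687] 97.825
gate_hinge 0.86 [120.8, 246.9] [ 0.5798608  -0.12474949  0.06      ]
```

View pics/z41.png

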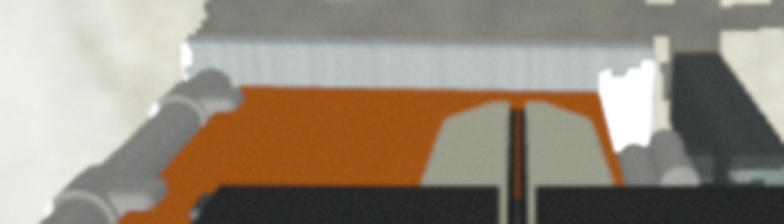

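Request:
play_rows([
  {"slide": [0,0.3,0],"roll": 0,"fingers": -1},
  {"slide": [0,0.6,0],"roll": 0,"fingers": -1},
  {"slide": [0,0.4,0.6],"roll": 0,"fingers": -1},
  {"slide": [0,0,1],"roll": 0,"fingers": -1},
  {"slide": [0,0,1],"roll": 0,"fingers": -1},
  {"slide": [-0.5,0,1],"roll": 0,"fingers": -1},
  {"slide": [-1,-0.5,1],"roll": 0,"fingers": -1},
  {"slide": [-1,-0.5,0],"roll": 0,"fingers": -1},
  {"slide": [-1,-0.5,0],"roll": 0,"fingers": -1},
  {"slide": [-1,-0.5,0],"roll": 0,"fingers": -1},
  {"slide": [0,0,0],"roll": 0,"fingers": -1},
  {"slide": [0,0,0],"roll": 0,"fingers": -1},
])

```text
t: 99.48
tool_pos: [0.529, -0.1464, 0.2115]
orientation: [1.263, 1.172, -1.261]
force: [0.9, 0.2, -0.4]
opening: 0.0003
```

```bash
python3 - <<'E'
from h import *
st,im=snap('wrist','w42.png');print(st['tool_pos'],st['force'],st['t'])
snap('scene','s42.png');zoom('s42.png','zs42.png',280,140,110,90,7)
im=cv2.imread('pics/s42.png');zoom('s42.png','zs42b.png',110,130,110,90,7)
C=cal('scene')
H=np.array([.577,-.126]);
for n,z in(('gate_push',.075),('gate_hinge',.06),('cover',.118),('cover_corner',.118),('plug',.06),('stand_top',.06)):
  for r in robot.mark_of('scene',n):
    if r['p']>.3: print(n,r['p'],r['point'],atz(C,r['point'],z))
E
```

```text
[ 0.52902416 -0.14635335  0.2115329 ] [ 0.85513654  0.21293381 -0.40924441] 99.475
gate_push 0.6 [321.8, 186.9] [ 0.64120304 -0.13567796  0.075     ]
gate_hinge 0.75 [308.2, 200.1] [ 0.57702549 -0.12033674  0.06      ]
cover 0.63 [337.6, 181.9] [ 0.62991928 -0.18580934  0.118     ]
cover_corner 0.79 [326.1, 179.3] [ 0.62515271 -0.15144311  0.118     ]
plug 0.63 [150.5, 172.1] [0.4484409 0.3949997 0.06     ]
plug 0.53 [336.7, 204.0] [ 0.60292402 -0.20105767  0.06      ]
stand_top 0.5 [147.8, 177.3] [0.42080881 0.38044889 0.06      ]
```

View pics/w42.png

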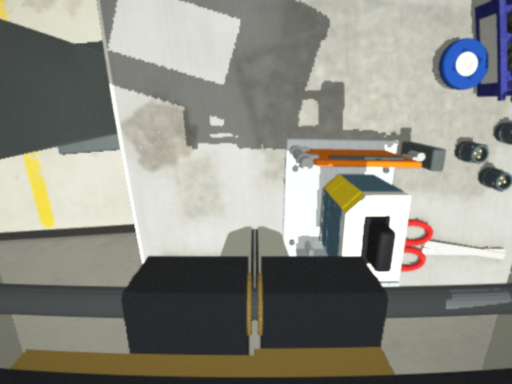

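View pics/zs42.png

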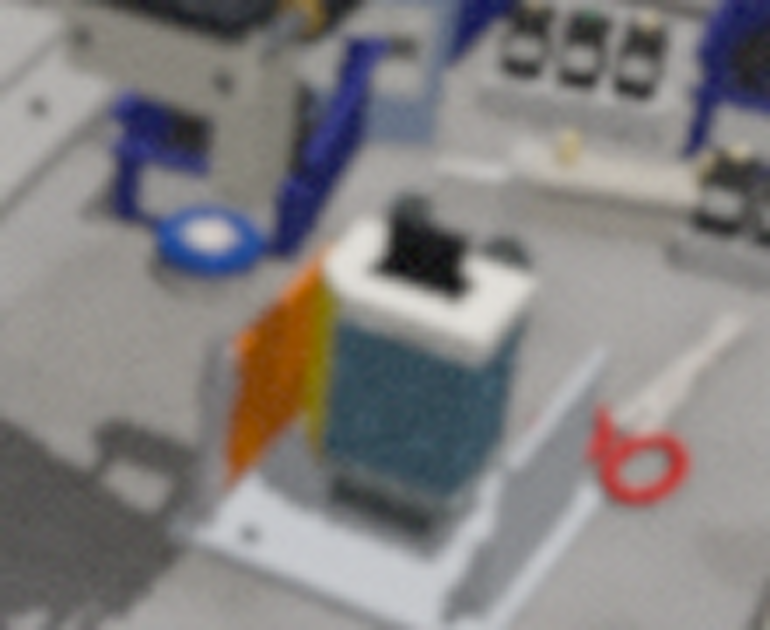

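View pics/zs42b.png

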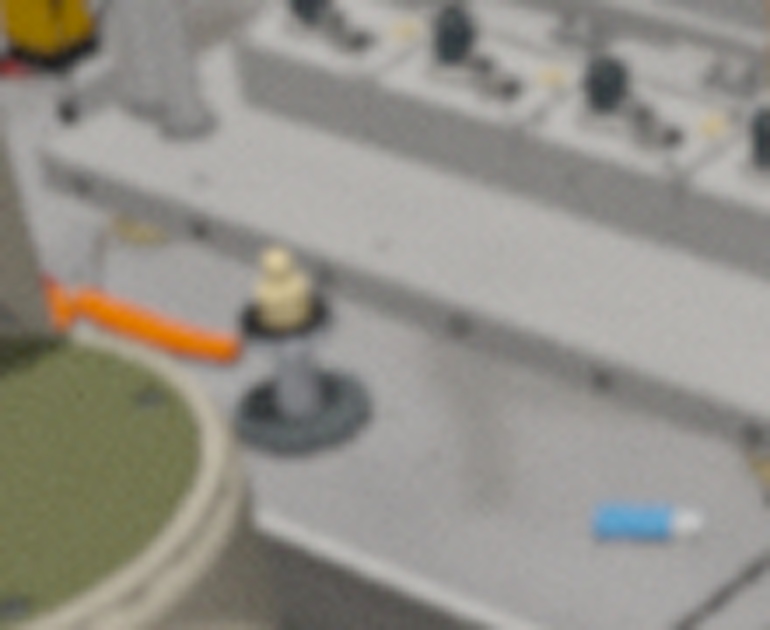

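```bash
python3 - <<'E'
from h import *
zoom('w42.png','z42.png',280,130,160,80,5)
E
```

```text
(no output)
```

View pics/z42.png

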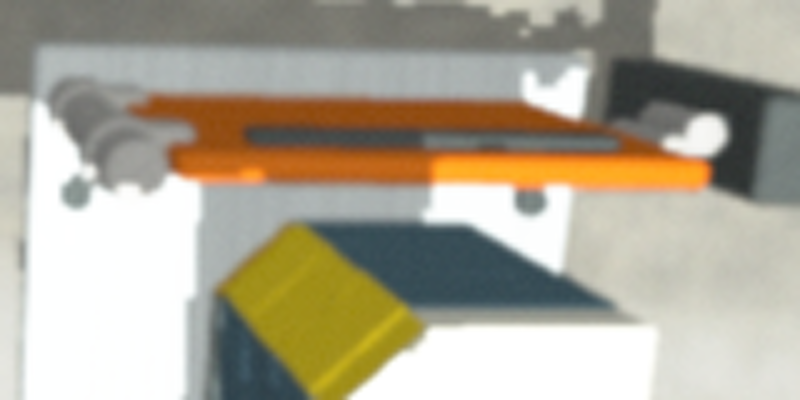

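```bash
python3 - <<'E'
from h import *
st=robot.read_state();C=cal('wrist',st);g=uz(280,130,5)
def ang(a,b,z):
    A=atz(C,g(*a),z);B=atz(C,g(*b),z);d=B-A;return A.round(4),B.round(4),np.degrees(np.arctan2(d[1],d[0])).round(2)
print('inner top edge',ang((175,180),(708,187),.098))
print('bottom edge',ang((145,97),(515,103),.014))
print('base plate edge',ang((38,47),(590,57),.010))
print('outer top',ang((195,152),(640,158),.098))
M=[.6292,-.1917,np.radians(86)]
# predict panel edge inner top for angles
for th in(0,.035,.09):
    H=world(np.array([[.062,.057,.098]]),M)[0,:2];y=M[2];xh=np.array([np.cos(y),np.sin(y)]);yh=np.array([-np.sin(y),np.cos(y)])
    d=-yh*np.cos(th)+xh*np.sin(th);n=xh*np.cos(th)+yh*np.sin(th)
    q=[np.r_[H+r*d-n*.003,.098] for r in(.008,.108)];print(th,((proj(C,q)-[280,130])*5).round(0).tolist())
E
```

```text
inner top edge (array([ 0.5849, -0.1281,  0.098 ]), array([ 0.6831, -0.136 ,  0.098 ]), np.float64(-4.62))
bottom edge (array([ 0.5937, -0.1249,  0.014 ]), array([ 0.6803, -0.132 ,  0.014 ]), np.float64(-4.73))
base plate edge (array([ 0.5699, -0.1121,  0.01  ]), array([ 0.6996, -0.123 ,  0.01  ]), np.float64(-4.78))
outer top (array([ 0.5886, -0.1233,  0.098 ]), array([ 0.67  , -0.1298,  0.098 ]), np.float64(-4.6))
0 [[170.0, 185.0], [712.0, 187.0]]
0.035 [[171.0, 184.0], [715.0, 166.0]]
0.09 [[172.0, 181.0], [718.0, 134.0]]
```

```bash
python3 - <<'E'
from plant import robot
print(robot.read_state()['t']); print(robot.close_job())
E
```

```text
99.875
the job is handed in; nothing more can be done
None
```

The magazine is loaded and I handed the job in at about 100 s of the 210 s; the hand-in reports no verdict. Three trays were present and all three are stacked.

**What I did**
- **Plug:** I moved it from the pedestal to the stand. It stands upright near the middle of the black pad.
- **Trays:** I stacked all three with their yellow corners over the pedestal's. One tray had to be set down on the bench and regripped to turn it round.
- **Stack slipped once:** Before the third tray went on, I found the first two had shifted a few millimetres and come unseated. I do not know why. I took the third tray off, set both again, then placed the third.
- **Cover:** It also needed a regrip. It met the top tray at exactly the expected height, 118 mm.
- **Gate:** I pushed it until it stopped solidly, at 22 N with no further movement, then backed the arm away.

**Last checks before hand-in**
- **Stack:** The walls looked continuous in the wrist and scene pictures, with no ledges and the chamfers lined up.
- **Gate:** It measured within about 0.2° of parallel to the base plate, so shut. It stayed there after I backed away, so the catch appears to hold it. I did not pull on it to test the catch.
- **Arm:** It was clear of everything, with no contact force showing.
- **Doubtful readings:** The networks' marks were 1–2 cm off for some plug, stand and gate points in the last scene picture, so I went by the pictures and my own measurements. Wrist-camera heights also read about 3 mm off, so I judged seating by contact height and flush walls.

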